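# Stamp the day mark on the iced tarts

### The arm

A 6-joint arm with a two-finger parallel gripper is mounted at the origin on the work surface. World frame = base frame: x ahead of the robot, y to its left, z up, the work surface at z = 0. Lengths are in m, angles in degrees, forces in N, time in s.
With the tool pointing down it reaches from about 0.35 to 0.725 m from the base axis. Payload 4.3 kg.
Tool frame: the origin (TCP) lies at the very end of the fingers, on their centre line; the grasp point (between the pads) lies 19 mm behind it (r.hold_point_z is the distance from the TCP to the grasp point, in m); z points along the fingers, y is the direction in which the jaws open and shut (so a half turn about z gives the same grasp; the last joint's range is limited). The gripper opens to 85 mm and grips with 20 to 120 N. Pads are 22 mm wide; open, the fingers measure 114 mm over their backs; the gripper's body (76 mm by 85 mm) begins 54 mm behind the grasp point. The pads swing forward as they close: fully open they stand 13 mm farther back than shut.
Start: joints at [-82.351, 21.618, 4.641, 73.018, 0, 83.68], TCP at [0.139, -0.558, 0.231] pointing down, gripper open.
Joint ranges: [-156.06, 156.06], [-48.1, 94.91], [-58.44, 69.94], [-101.28, 121.22], [-78.64, 73.56], [-180, 180]. Speed limits (degrees/s): [147.25, 147.25, 180, 180, 180, 180].

### API

Orientations are given as [roll, pitch, yaw] about the fixed x, y, z axes, in that order (R = Rz(yaw) Ry(pitch) Rx(roll)).
In Python, from workcell import r, viewer gives the robot as it stands.
- The arm moves only by the tool apply_moves, never from a script. Its argument "rows" is one flat list of numbers, 6 for each row, row after row: the shift along the tool's x, y, z in m, then the turn, a rotation vector about the tool's x, y, z in rad. In form: [x, y, z, ax, ay, az, x, y, z, ax, ay, az, ...]. A call has 1 to 12 rows; each row shifts and turns the commanded pose from where the row before left it, along the tool's axes as they then stand; what a row does not reach is not made up. A row lasts 1/8 s, in which the tool goes at most 62.5 mm and 10.7 degrees, less where a joint would pass 70% of its speed; a pose out of reach is approached as far as the arm can. A call with a gripper value outside its range is refused whole. "fingers" is the gripper command: -1 is fully open, 1 is shut, values between are in proportion, set as the call begins (left out, the last holds). The fingers move at their own pace and stop on an object; "squeeze" is the grip in N (left out, the last holds). Time passes only in rows, so rows that do not move let the fingers close. It gives the time, the measured TCP pose, the force and the opening at its end, in the units of the state.
- r.get_obs(): the state, without advancing time (a new reading comes with each control period).
- viewer.capture(name): name is "scene" or "side" or "wrist"; returns the picture (384x512x3 uint8, red, green, blue); there is no depth.
- viewer.camera_info(name): a dict with "camera_matrix" (3x3 intrinsics, pixels), "extrinsics" (4x4, takes a point from camera to world coordinates); the wrist camera has in their place "tool_from_camera" (4x4, takes a point from camera to tool coordinates, whose origin is the TCP and whose axes are the flange's). Camera axes: x right, y down, z forward; pixel columns grow to the right and rows downward; lengths in m; the calibration is good to about 2 mm. A picture is of the moment at which its call begins: read the wrist's pose just before it. camera_info takes no time and is no camera call.
- r.sign_off(): hands the job in, once; it reports no verdict.
The state is a dict: "t": time; "joints": joint angles; "qvel": joint speeds; "joint_efforts": joint torques, N m; "eef_pos": TCP position; "eef_rot": TCP orientation; "ft_force": force on the tool from outside, world axes, zero at the start; "wrist_torque": the same for the moment, N m; "width": opening from 0.0 (shut) to 1.0 (fully open).
Only numpy, scipy, OpenCV 4.12 (cv2) and the standard library are available. Lean on these libraries where they do the work, as an engineer would, in place of code of your own. Each camera call takes 0.05 s, during which the arm holds its last target.

### The job

Stamp the day mark on each tart that is there, in the order raspberry, lemon, pistachio: put its board on the stamp's bed and slide it until the dot on its sugar seal sits straight under the stamp tip, then pull the red sprung pull right out to its stop, hold it there a moment and let it go back in. Put every stamped tart into the dark baking tray, upright and flat on its floor, leave the pull fully in, and do not disturb the other things on the table.

Things in the scene. Friction and masses are not known exactly. Their poses are not given: they have to be found in the camera images.
- raspberry: raspberry tart (dark red filling, 64 mm disc at x +45) fixed on a loose black board, 110 g; may be absent. Along its x: tab 30 wide (-85 to +5 mm), then head 76 wide (+5 to +85), 8 thick. Grip rib on the tab: 44 long (x -82 to -38), 14 thick (y), top 38 above the underside; pinch it across y at x -60, 31 up. White sugar seal 24 across, top 28 up. Origin: underside, centre line; z up.
- raspberry_spot (a point): The dark dot in the middle of the raspberry tart's white sugar seal, on its top: at (45, 0, 28) mm in the board's frame.
- lemon: lemon tart (yellow filling, 64 mm disc at x +45) fixed on a loose black board, 110 g; may be absent. Along its x: tab 30 wide (-85 to +5 mm), then head 76 wide (+5 to +85), 8 thick. Grip rib on the tab: 44 long (x -82 to -38), 14 thick (y), top 38 above the underside; pinch it across y at x -60, 31 up. White sugar seal 24 across, top 28 up. Origin: underside, centre line; z up.
- lemon_spot (a point): The dark dot in the middle of the lemon tart's white sugar seal, on its top: at (45, 0, 28) mm in the board's frame.
- pistachio: pistachio tart (green filling, 64 mm disc at x +45) fixed on a loose black board, 110 g; may be absent. Along its x: tab 30 wide (-85 to +5 mm), then head 76 wide (+5 to +85), 8 thick. Grip rib on the tab: 44 long (x -82 to -38), 14 thick (y), top 38 above the underside; pinch it across y at x -60, 31 up. White sugar seal 24 across, top 28 up. Origin: underside, centre line; z up.
- pistachio_spot (a point): The dark dot in the middle of the pistachio tart's white sugar seal, on its top: at (45, 0, 28) mm in the board's frame.
- press: White day-mark stamp, fixed. Origin on the table below the tip; x away from robot, z up. Bed: 6 mm high, x -190 to +70, y +-75 mm, open at front (-x) and sides. Head over it: sleeve 32 across, underside 70 up; beam 120 to 150 up, back to a column at x +90 to +160. Boards go in along x, tab towards -x. Right of the bed: spring housing, 60 high, x -60 to +130, y -155 to -105.
- tip (a point): Tip of the brass stamp pin (12 mm across) when the pull is in: 50 mm above the table, 16 mm above the seal of a board lying on the bed. Stays there when the pin goes down.
- pin: The brass stamp pin; origin at the centre of its lower end. Geared to the pull: it goes down 17 mm over the pull's 45 mm, so it meets the seal of a tart lying on the bed just before the pull's stop (at about 42 mm) and presses on it at the stop.
- pull (a joint): Sprung pull of the stamp: 0 m in (home), 0.045 m out at its stop; moves along the press's -x. The spring takes about 4 N at home, 9 N at the stop, a few N more while the pin presses; let go, it goes home by itself.
- pull_grip (a point): Grip point of the pull: red upright plate 14 mm thick (press x), 42 wide (y), 22 to 90 mm above the table; the point is in its middle, 72 up. Home: x -115, y -130 mm in the press's frame, moves with it. Behind it 48 mm are free to the housing, but for the 12 mm rod (axis 32 up). Pinch it across the press's x from above.
- tray: Dark steel baking tray, fixed, 340 (its x) by 240 mm (its y) outside, walls 4 mm thick, rim 18 mm above the table; inner floor 4 mm above the table. Origin on the table under its centre. Three boards fit side by side, long way along the tray's y, 95 mm apart.
- ramekin: Bystander: white bowl, 68 mm across, 40 mm high.
- jar: Bystander: amber jar, 60 mm across, 80 mm high.
- spatula: Bystander: spatula lying on the table.
- cup: Bystander: blue mug, 80 mm across, 90 mm high.
- timer: Bystander: white kitchen timer, 60 x 70 x 35 mm.

How it is judged:
By the outcome, as a careful person would: the job done as asked, in the order asked, and still so for the second after the job is handed in, with the robot touching nothing.
Of raspberry, lemon, pistachio only 2 to 3 are there at a start; the rules pass over those that are not, and their reading is None.
At some moment in a run one of raspberry, lemon, pistachio may be knocked a few centimetres aside while the robot is not near it.
Once in a run the grip may slacken for a moment while it holds something.
It also fails if it takes over 210 s, if anything falls off the work surface, if the arm or the gripper's body presses on something with over 40 N, if the wrist force passes 120 N, or if a joint passes its speed limit or range.

## Working session

There is one attempt and no reset: what is moved stays moved. The work goes in short steps, Python scripts to look and compute and a tool call to move; the robot and the scene stay as the last step left them, time stands still between calls to the robot, and variables do not carry over. Pictures are saved under pics/ and viewed, and the job is handed in when it is done.

Besides the shell and the picture viewer there is one more tool, called after "Request:" as name(argument=value, ...), one argument or row to a line, values as JSON. apply_moves: Moves the arm, as the interface text tells. Its arguments: {"type":"object","properties":{"rows":{"type":"array","items":{"type":"number"}},"fingers":{"type":"number"},"squeeze":{"type":"number"}},"required":["rows"]}

```bash
mkdir -p pics; python3 - <<'E'
from workcell import r, viewer
import cv2
print(r.get_obs(), r.hold_point_z)
for n in ["scene","side","wrist"]:
    im=viewer.capture(n); cv2.imwrite(f"pics/{n}0.png",cv2.cvtColor(im,cv2.COLOR_RGB2BGR))
    print(n,viewer.camera_info(n))
E
```

```text
{'t': 0.0, 'joints': array([-8.23494530e+01,  2.16627381e+01,  4.56362978e+00,  7.30162556e+01,
        7.08214117e-05,  8.36805055e+01]), 'qvel': array([ 0.01840036,  0.08579577, -0.09301112, -0.04101436,  0.03703863,
       -0.07263338]), 'joint_efforts': array([ 6.14037162e-04, -4.63606274e+01,  2.69873857e+01,  2.08015193e-02,
        6.51886899e-05,  4.54351053e-06]), 'eef_pos': array([ 0.13873696, -0.55735866,  0.23035717]), 'eef_rot': array([-1.79885345e+02, -1.27687723e-02,  1.39700286e+01]), 'ft_force': array([ 0.07339024, -0.12391964, -0.76214889]), 'wrist_torque': array([ 0.00851595, -0.02156291, -0.00396959]), 'width': 1.0004704311842842} 0.0187
scene {'camera_matrix': array([[411.31745313,   0.        , 262.68513337],
       [  0.        , 411.31745313, 194.17789492],
       [  0.        ,   0.        ,   1.        ]]), 'extrinsics': array([[ 0.18190701,  0.61251423, -0.76924389,  1.44472408],
       [ 0.98306342, -0.13100306,  0.12815816, -0.11084926],
       [-0.0222746 , -0.77952839, -0.62597071,  0.84576482],
       [ 0.        ,  0.        ,  0.        ,  1.        
[... 283 characters left out ...]
3953321, -0.64159002,  0.74842679],
       [-0.01747916, -0.71387816, -0.70005175,  0.82209716],
       [ 0.        ,  0.        ,  0.        ,  1.        ]])}
wrist {'camera_matrix': array([[274.7076686 ,   0.        , 254.97906152],
       [  0.        , 274.7076686 , 190.3932918 ],
       [  0.        ,   0.        ,   1.        ]]), 'tool_from_camera': array([[-1.90330059e-04, -9.46749555e-01, -3.21970874e-01,
         8.38277797e-02],
       [ 9.99999980e-01, -1.98781029e-04, -6.62856428e-06,
        -4.34153840e-04],
       [-5.77261113e-05, -3.21970869e-01,  9.46749574e-01,
        -1.42691863e-01],
       [ 0.00000000e+00,  0.00000000e+00,  0.00000000e+00,
         1.00000000e+00]])}
```

View pics/scene0.png

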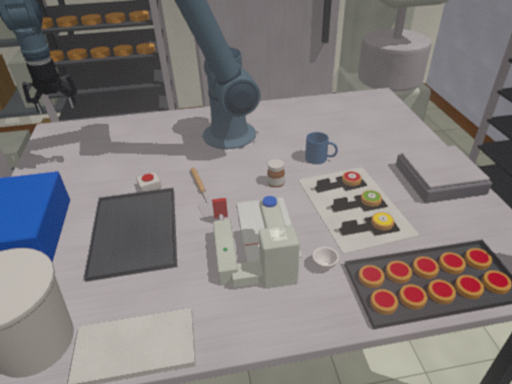

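View pics/side0.png

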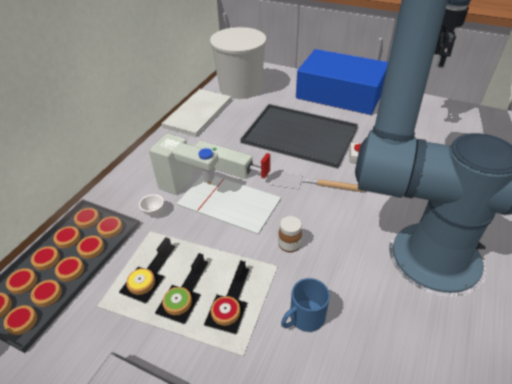

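View pics/wrist0.png

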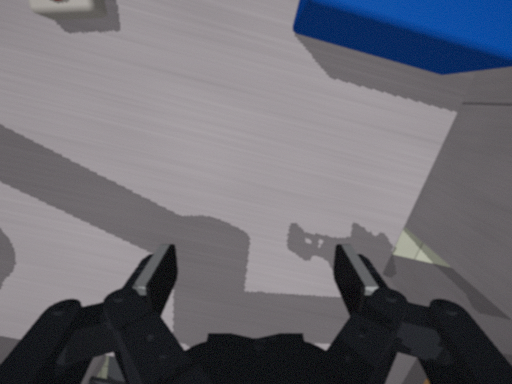

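```bash
cat > h.py <<'E'
import numpy as np, cv2
from scipy.spatial.transform import Rotation as R
from workcell import r, viewer
def cap(name,tag=None):
    o=r.get_obs(); im=cv2.cvtColor(viewer.capture(name),cv2.COLOR_RGB2BGR)
    if tag: cv2.imwrite(f"pics/{tag}.png",im)
    return im,o
def cam(name,o=None):
    c=viewer.camera_info(name);K=c["camera_matrix"]
    if "extrinsics" in c: return K,c["extrinsics"]
    T=np.eye(4);T[:3,:3]=R.from_euler("xyz",o["eef_rot"],degrees=True).as_matrix();T[:3,3]=o["eef_pos"]
    return K,T@c["tool_from_camera"]
def p2w(K,E,uv,z):
    uv=np.atleast_2d(uv).astype(float)
    d=np.c_[uv,np.ones(len(uv))]@np.linalg.inv(K).T@E[:3,:3].T
    c=E[:3,3]; return c+d*((z-c[2])/d[:,2])[:,None]
def w2p(K,E,X):
    X=np.atleast_2d(X); q=(X-E[:3,3])@E[:3,:3]; q=q@K.T; return q[:,:2]/q[:,2:]
def crop(src,dst,x0,y0,x1,y1,s):
    im=cv2.imread(f"pics/{src}.png") if isinstance(src,str) else src
    cv2.imwrite(f"pics/{dst}.png",cv2.resize(im[y0:y1,x0:x1],None,fx=s,fy=s,interpolation=cv2.INTER_CUBIC))
E
python3 -c "
from h import *
crop('scene0','sc_press',200,180,310,300,5)
crop('scene0','sc_tarts',300,160,420,250,6)
crop('side0','si_press',140,130,300,235,5)
crop('side0','si_tarts',100,225,280,345,4)
crop('scene0','sc_tray',70,170,200,280,5)
"
```

```text
(no output)
```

View pics/sc_press.png

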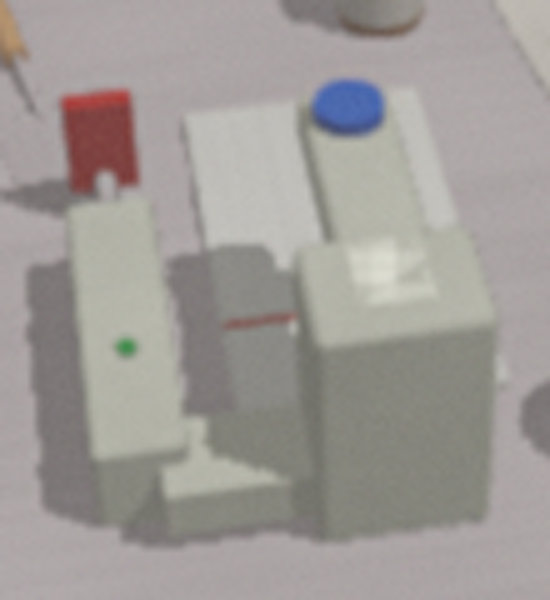

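View pics/si_press.png

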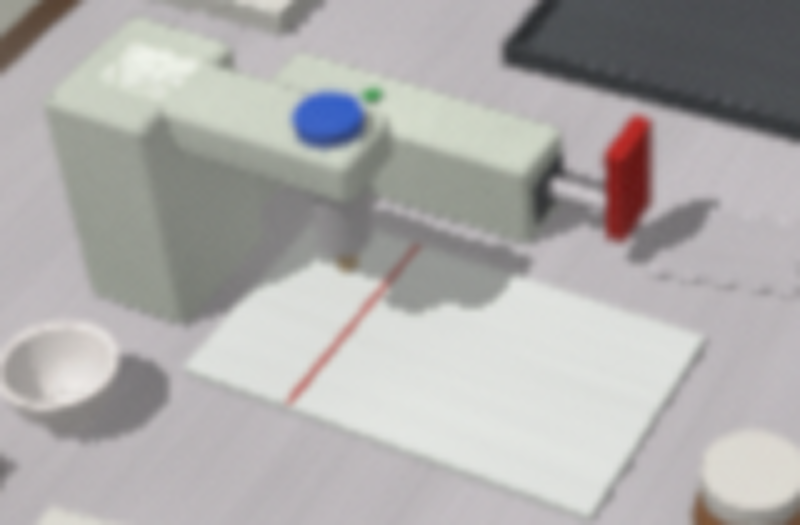

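View pics/sc_tarts.png

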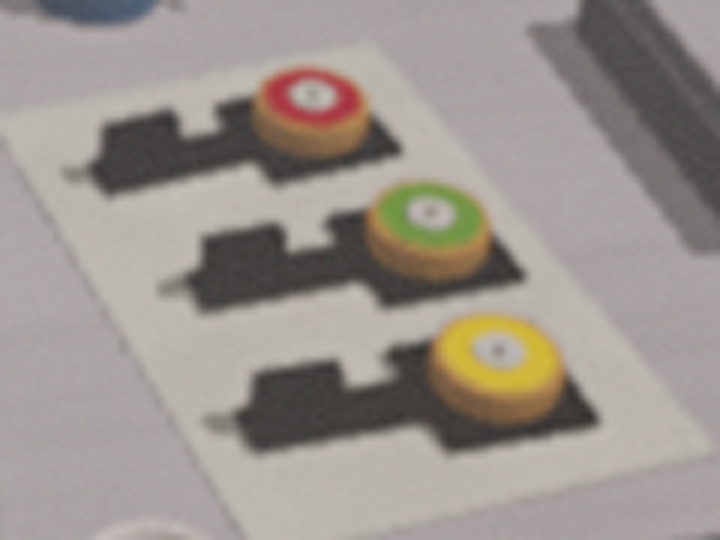

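View pics/sc_tray.png

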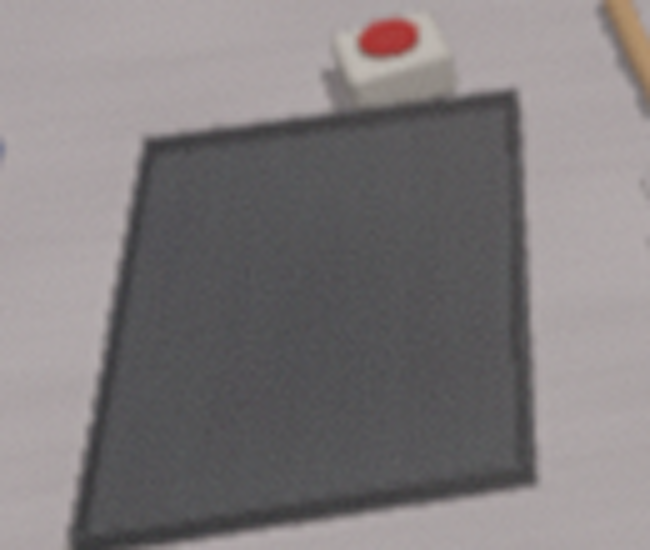

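View pics/si_tarts.png

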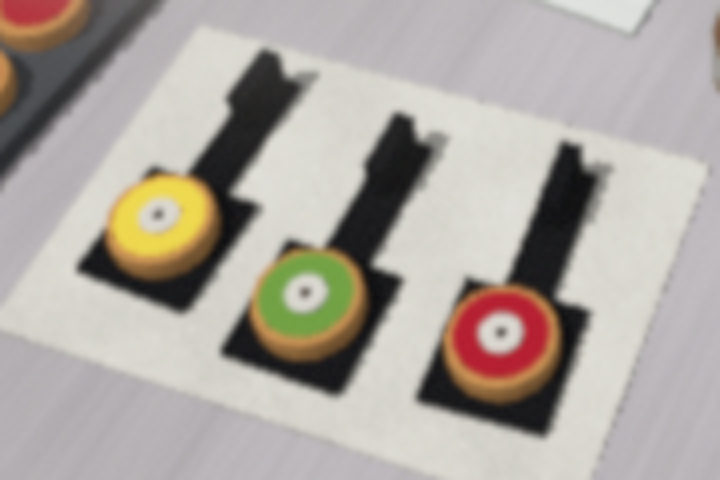

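```bash
python3 - <<'E'
from h import *
def cv(c,x0,y0,s): return (np.array(c,float)+.5)/s-.5+[x0,y0]
np.set_printoptions(precision=4,suppress=True)
K,E=cam("scene");K2,E2=cam("side")
print("dots scene r,p,l",p2w(K,E,cv([[313,95],[431,212],[499,350]],300,160,6),.028)[:,:2].tolist())
print("dots side",p2w(K2,E2,cv([[500,332],[305,292],[158,214]],100,225,4),.028)[:,:2].tolist())
# rib top edge ends scene: left/right far top corners
print("rib tops scene",p2w(K,E,cv([[103,127],[176,112],[205,238],[282,226],[254,372],[340,362]],300,160,6),.038)[:,:2])
print("tray rim sc",p2w(K,E,cv([[147,137],[517,93],[536,485],[70,545]],70,170,5),.018)[:,:2])
print("bed side: front-left, front-right, backleft, ",p2w(K2,E2,cv([[594,515],[705,338],[186,366]],140,130,5),.006)[:,:2])
print("red line side",p2w(K2,E2,cv([[290,402],[420,243]],140,130,5),.006)[:,:2])
print("bed sc frontright",p2w(K,E,cv([[184,117]],200,180,5),.006)[:,:2])
print("pull plate top sc", p2w(K,E,cv([[63,97],[131,92]],200,180,5),.09)[:,:2])
print("pull plate top side", p2w(K2,E2,cv([[608,155],[622,160],[637,118],[650,124]],140,130,5),.09)[:,:2])
print("tip side", p2w(K2,E2,cv([[347,263]],140,130,5),.05)[:,:2])
print("housing top sc", p2w(K,E,cv([[68,210],[148,203],[95,458],[187,445]],200,180,5),.06)[:,:2])
E
```

```text
dots scene r,p,l [[0.40363352195415936, 0.3658776596775045], [0.5148723798087779, 0.3899334421781991], [0.6229377123370278, 0.3811124796250329]]
dots side [[0.4060528682062665, 0.36465803672768266], [0.5182303077989461, 0.3880745591094576], [0.626239271808608, 0.3798090384170529]]
rib tops scene [[0.4203 0.2394]
 [0.4155 0.282 ]
 [0.5222 0.2636]
 [0.5212 0.3051]
 [0.6237 0.2548]
 [0.6254 0.2974]]
tray rim sc [[ 0.3311 -0.4619]
 [ 0.3346 -0.2253]
 [ 0.6816 -0.2202]
 [ 0.6741 -0.4593]]
bed side: front-left, front-right, backleft,  [[ 0.4379  0.1207]
 [ 0.4359 -0.0272]
 [ 0.6986  0.115 ]]
red line side [[ 0.629   0.1152]
 [ 0.6263 -0.0329]]
bed sc frontright [[ 0.4393 -0.029 ]]
pull plate top sc [[ 0.5073 -0.1037]
 [ 0.511  -0.0644]]
pull plate top side [[ 0.5129 -0.0628]
 [ 0.5038 -0.0619]
 [ 0.5116 -0.1005]
 [ 0.5024 -0.0985]]
tip side [[0.6296 0.0413]]
housing top sc [[ 0.5716 -0.1095]
 [ 0.5752 -0.0644]
 [ 0.7565 -0.1126]
 [ 0.7573 -0.0666]]
```

```bash
cat >> h.py <<'E'
def plan(wps,vmax=.055,amax=10.,start=None):
    """wps: (x,y,z,yaw[,vmax]) world; prints rows in tool axes, tool down"""
    if start is None:
        o=r.get_obs(); p=np.array(o["eef_pos"]); psi=o["eef_rot"][2]
    else: p=np.array(start[:3],float); psi=start[3]
    out=[]
    for w in wps:
        t=np.array(w[:3],float); d=(w[3]-psi+180)%360-180; vm=w[4] if len(w)>4 else vmax
        n=max(1,int(np.ceil(max(np.linalg.norm(t-p)/vm,abs(d)/amax))))
        for i in range(n):
            k=n-i; s=(t-p)/k; a=(w[3]-psi+180)%360-180; a/=k
            c,sn=np.cos(np.radians(psi)),np.sin(np.radians(psi))
            row=[round(c*s[0]+sn*s[1],4),round(sn*s[0]-c*s[1],4),round(-s[2],4),0,0,round(-np.radians(a),3)]
            p=p+np.array([c*row[0]+sn*row[1],sn*row[0]-c*row[1],-row[2]]); psi-=np.degrees(row[5]); out.append(row)
    for i in range(0,len(out),12):
        print(len(out[i:i+12]),"rows:",", ".join(",".join(f"{v:g}" for v in q) for q in out[i:i+12]))
    return out
E
python3 -c "
from h import *
plan([(.36,-.40,.25,-16),(.5,-.1,.26,-52),(.47,.19,.22,-88)])"
```

```text
12 rows: 0.0505,-0.0199,-0.0039,0,0,0.105, 0.0482,-0.0251,-0.0039,0,0,0.105, 0.0453,-0.03,-0.0039,0,0,0.104, 0.0419,-0.0345,-0.0039,0,0,0.105, 0.0381,-0.0387,-0.0038,0,0,0.104, 0.0074,-0.0467,-0.0014,0,0,0.09, 0.0032,-0.0472,-0.0014,0,0,0.09, -0.0011,-0.0473,-0.0014,0,0,0.09, -0.0053,-0.047,-0.0015,0,0,0.09, -0.0095,-0.0463,-0.0014,0,0,0.089, -0.0136,-0.0453,-0.0015,0,0,0.09, -0.0176,-0.0439,-0.0014,0,0,0.089
6 rows: -0.0412,-0.0258,0.0067,0,0,0.105, -0.0436,-0.0214,0.0067,0,0,0.105, -0.0456,-0.0167,0.0066,0,0,0.105, -0.0471,-0.0118,0.0067,0,0,0.105, -0.0482,-0.0068,0.0066,0,0,0.104, -0.0486,-0.0018,0.0067,0,0,0.105
```

Request:
apply_moves(
  rows=[0.051,-0.02,-0.004,0,0,0.105,0.048,-0.025,-0.004,0,0,0.105,0.045,-0.03,-0.004,0,0,0.105,0.042,-0.035,-0.004,0,0,0.105,0.038,-0.039,-0.004,0,0,0.105,0.007,-0.047,-0.001,0,0,0.09,0.003,-0.047,-0.001,0,0,0.09,-0.001,-0.047,-0.001,0,0,0.09,-0.005,-0.047,-0.001,0,0,0.09,-0.01,-0.046,-0.001,0,0,0.09,-0.014,-0.045,-0.001,0,0,0.09,-0.018,-0.044,-0.001,0,0,0.09],
  fingers=-0.2,
  squeeze=60,
)

```text
t: 1.65
eef_pos: [0.3948, -0.2106, 0.2644]
eef_rot: [-173.0, 1.0, -41.1]
ft_force: [-0.2, -0.7, -0.5]
width: 0.596
```

Request:
apply_moves(
  rows=[-0.041,-0.026,0.007,0,0,0.105,-0.044,-0.021,0.007,0,0,0.105,-0.046,-0.017,0.007,0,0,0.105,-0.047,-0.012,0.007,0,0,0.105,-0.048,-0.007,0.007,0,0,0.105,-0.049,-0.002,0.007,0,0,0.105,0,0,0,0,0,0],
)

```text
t: 2.52
eef_pos: [0.1555, -0.0337, 0.2536]
eef_rot: [-167.1, 7.5, -68.7]
ft_force: [1.2, -0.9, -0.1]
width: 0.604
```

```bash
python3 -c "
from h import *
im,o=cap('wrist','w1'); print(o['eef_pos'],o['eef_rot'],o['width'],o['t'])
crop(im,'w1b',0,0,512,384,1.5)
"
```

```text
[ 0.15549992 -0.03367136  0.2536121 ] [-167.07848083    7.47839728  -68.70450922] 0.6040611170673056 2.525
```

View pics/w1b.png

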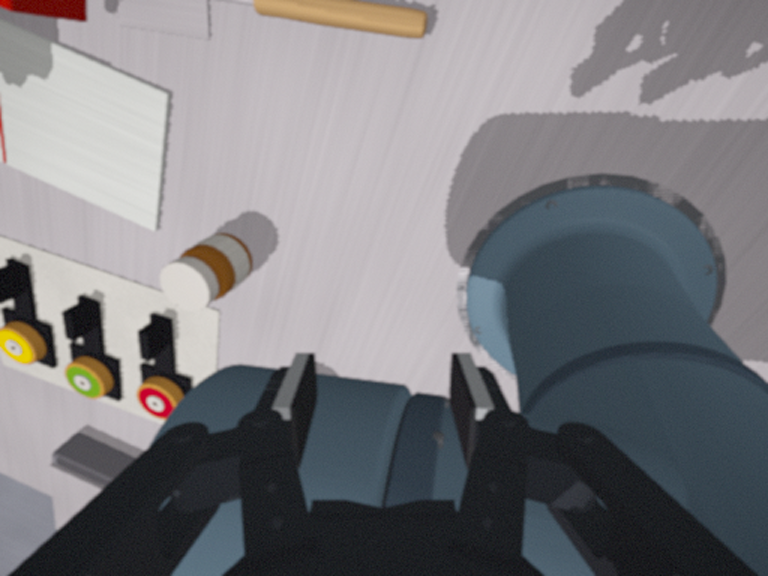

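```bash
cat >> h.py <<'E'
def plan(wps,vmax=.05,amax=9.,start=None):
    o=r.get_obs() if start is None else start
    p=np.array(o["eef_pos"]); Q=R.from_euler("xyz",o["eef_rot"],degrees=True); out=[]
    for w in wps:
        t=np.array(w[:3],float); T=R.from_euler("xyz",[180,0,w[3]],degrees=True); vm=w[4] if len(w)>4 else vmax
        ang=np.degrees((Q.inv()*T).magnitude())
        n=max(1,int(np.ceil(max(np.linalg.norm(t-p)/vm,ang/amax))))
        for i in range(n):
            k=n-i; s=Q.inv().apply((t-p)/k); a=(Q.inv()*T).as_rotvec()/k
            row=np.r_[np.round(s,4),np.round(a,3)]
            p=p+Q.apply(row[:3]); Q=Q*R.from_rotvec(row[3:]); out.append(row)
    for i in range(0,len(out),12):
        print(len(out[i:i+12]),"rows:",", ".join(",".join(f"{v+0:g}" for v in q) for q in out[i:i+12]))
    return out
E
python3 -c "
from h import *
print(r.get_obs()['joints'])
plan([(.36,-.03,.27,-72),])"
```

```text
[-68.67089334 -29.31558023 -40.43797283  86.26031547  12.93391296
 179.94396423]
5 rows: 0.0133,-0.0384,0.0037,-0.044,0.027,0.009, 0.0129,-0.0387,0.0024,-0.044,0.027,0.009, 0.0125,-0.0389,0.0011,-0.045,0.027,0.009, 0.0121,-0.039,-0.0004,-0.044,0.027,0.009, 0.0117,-0.0391,-0.0018,-0.045,0.027,0.008
```

```bash
python3 -c "
from h import *
plan([(.25,-.27,.26,-30),],vmax=.04)"
```

```text
7 rows: 0.0357,-0.0014,-0.0053,-0.037,0.007,-0.098, 0.0356,0.0022,-0.005,-0.037,0.007,-0.098, 0.0353,0.0059,-0.0046,-0.037,0.007,-0.098, 0.0346,0.0095,-0.0041,-0.037,0.007,-0.098, 0.0335,0.013,-0.0035,-0.037,0.006,-0.098, 0.0321,0.0163,-0.0027,-0.037,0.006,-0.097, 0.0303,0.0193,-0.0019,-0.038,0.007,-0.098
```

Request:
apply_moves(
  rows=[0.036,-0.001,-0.005,-0.037,0.007,-0.098,0.036,0.002,-0.005,-0.037,0.007,-0.098,0.035,0.006,-0.005,-0.037,0.007,-0.098,0.035,0.01,-0.004,-0.037,0.007,-0.098,0.033,0.013,-0.004,-0.037,0.006,-0.098,0.032,0.016,-0.003,-0.037,0.006,-0.097,0.03,0.019,-0.002,-0.038,0.007,-0.098],
)

```text
t: 3.45
eef_pos: [0.252, -0.2721, 0.2598]
eef_rot: [-180.0, 0.1, -29.6]
ft_force: [0.3, 0.5, 0.3]
width: 0.596
```

```bash
python3 -c "
from h import *
print(r.get_obs()['joints'])
plan([(.42,-.20,.26,60),])"
```

```text
[-5.70141885e+01 -2.44246981e+00 -2.03233444e+01  7.22116367e+01
 -2.33892086e-02  1.52585961e+02]
10 rows: 0.011,-0.0146,0,0,0,-0.156, 0.0132,-0.0127,0,0,0,-0.156, 0.015,-0.0105,0,0,0,-0.156, 0.0164,-0.008,-0.0001,0,0,-0.157, 0.0175,-0.0053,0,0,0,-0.156, 0.0181,-0.0026,-0.0001,0,0,-0.157, 0.0183,0.0003,0,0,0,-0.156, 0.018,0.0031,-0.0001,-0.001,0,-0.157, 0.0173,0.0059,0,0,0,-0.156, 0.0162,0.0086,0,-0.001,0,-0.157
```

Request:
apply_moves(
  rows=[0.011,-0.015,0,0,0,-0.156,0.013,-0.013,0,0,0,-0.156,0.015,-0.01,0,0,0,-0.156,0.016,-0.008,0,0,0,-0.157,0.018,-0.005,0,0,0,-0.156,0.018,-0.003,0,0,0,-0.157,0.018,0,0,0,0,-0.156,0.018,0.003,0,0,0,-0.157,0.017,0.006,0,0,0,-0.156,0.016,0.009,0,0,0,-0.157],
)

```text
t: 4.7
eef_pos: [0.4202, -0.1988, 0.2594]
eef_rot: [-179.9, -0.1, 60.1]
ft_force: [-0.1, 1.0, 0.0]
width: 0.601
```

```bash
python3 -c "
from h import *
print(r.get_obs()['joints'])
plan([(.5,0,.26,165),(.46,.19,.21,270)],amax=10)"
```

```text
[-3.31982322e+01  8.48280379e+00 -8.71420161e+00  7.29204226e+01
  8.05633044e-02  8.66848487e+01]
12 rows: 0.0193,-0.0027,0,0,0,-0.166, 0.0195,0.0005,0,0,0,-0.166, 0.0191,0.0037,0,0,0,-0.167, 0.0182,0.0068,0,0,0,-0.166, 0.0168,0.0098,0,0,0,-0.167, 0.015,0.0124,0,0,0,-0.166, 0.0127,0.0147,0,0,0,-0.167, 0.0101,0.0167,-0.0001,0,-0.001,-0.166, 0.0072,0.0181,0,0,0,-0.167, 0.0041,0.0191,-0.0001,0.001,0,-0.166, 0.001,0.0194,-0.0001,0,-0.001,-0.167, 0.008,0.0157,0.0046,0,0,-0.167
10 rows: 0.0052,0.0169,0.0046,0,0,-0.167, 0.0024,0.0175,0.0045,0,0,-0.166, -0.0006,0.0176,0.0046,0,0,-0.167, -0.0035,0.0173,0.0045,0,0,-0.166, -0.0063,0.0165,0.0046,0,0,-0.167, -0.0089,0.0152,0.0045,0,0,-0.166, -0.0113,0.0135,0.0046,0,0,-0.167, -0.0134,0.0115,0.0045,0,0,-0.166, -0.0152,0.0091,0.0046,0,0,-0.167, -0.0165,0.0064,0.0045,0,0,-0.166
```

Request:
apply_moves(
  rows=[0.019,-0.003,0,0,0,-0.166,0.0195,0,0,0,0,-0.166,0.019,0.004,0,0,0,-0.166,0.018,0.007,0,0,0,-0.166,0.017,0.01,0,0,0,-0.166,0.015,0.012,0,0,0,-0.166,0.013,0.015,0,0,0,-0.166,0.01,0.017,0,0,0,-0.166,0.007,0.018,0,0,0,-0.166,0.004,0.019,0,0,0,-0.166,0.001,0.019,0,0,0,-0.166,0.008,0.016,0.005,0,0,-0.166],
)

```text
t: 6.2
eef_pos: [0.4982, 0.0175, 0.2548]
eef_rot: [179.9, -0.0, 174.3]
ft_force: [-0.3, -0.1, 0.6]
width: 0.604
```

Request:
apply_moves(
  rows=[0.005,0.017,0.005,0,0,-0.166,0.002,0.018,0.005,0,0,-0.166,0,0.018,0.005,0,0,-0.166,-0.004,0.017,0.005,0,0,-0.166,-0.006,0.016,0.005,0,0,-0.166,-0.009,0.015,0.005,0,0,-0.166,-0.011,0.014,0.005,0,0,-0.166,-0.013,0.012,0.005,0,0,-0.166,-0.015,0.009,0.005,0,0,-0.166,-0.016,0.006,0.005,0,0,-0.166],
)

```text
t: 7.45
eef_pos: [0.4629, 0.1907, 0.2048]
eef_rot: [179.9, 0.1, -90.6]
ft_force: [0.0, -0.4, -0.5]
width: 0.603
```

```bash
python3 -c "
from h import *
im,o=cap('wrist','w2'); print(o['eef_pos'],o['eef_rot'],o['width'],o['t'])
crop(im,'w2b',0,0,512,384,1.5)
"
```

```text
[0.46290338 0.19070278 0.20480949] [ 1.79929759e+02  1.12928239e-01 -9.06235137e+01] 0.6030193332625994 7.45
```

View pics/w2b.png

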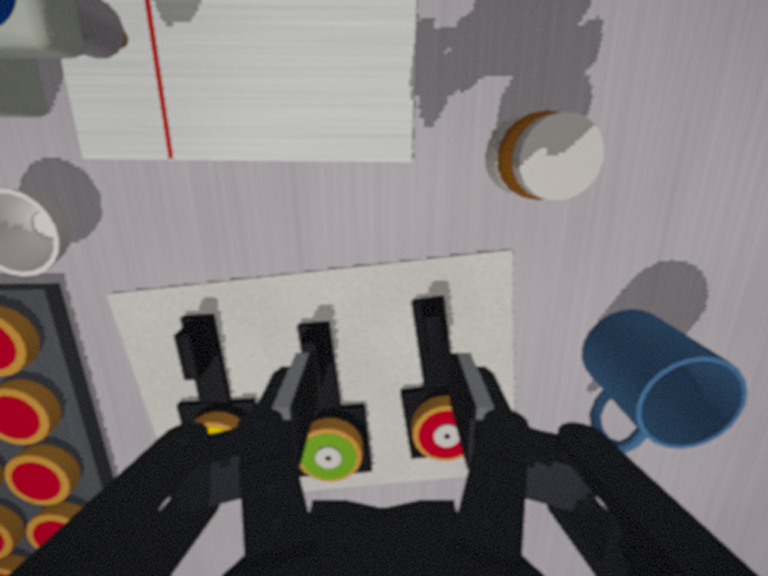

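```bash
python3 -c "
from h import *
crop('w2','w2c',110,190,320,330,3.8)
K,E=cam('wrist',dict(eef_pos=[0.46290338,0.19070278,0.20480949],eef_rot=[179.929759,.112928,-90.6235]))
print(E[:3,3],p2w(K,E,(np.array([[447,436],[328,458]])+.5)/1.5-.5,.028))
"
```

```text
[0.46298747 0.10818611 0.34733859] [[0.40522968 0.36656669 0.028     ]
 [0.51793203 0.39056278 0.028     ]]
```

View pics/w2c.png

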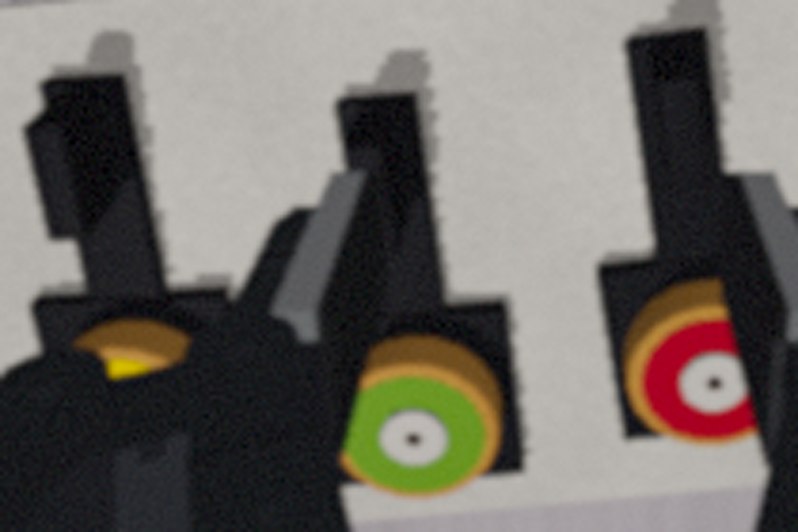

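```bash
cat >> h.py <<'E'
def board(K,E,dot,c1,c2,zb=0.):
    """dot pixel, tab-end top corner pixels -> origin, yaw, pinch"""
    d=p2w(K,E,dot,.028+zb)[0]; m=p2w(K,E,[c1,c2],.008+zb); e=m.mean(0); v=d[:2]-e[:2]; L=np.hypot(*v); u=v/L
    w=m[1]-m[0]
    print("dot",d[:2].round(4),"L(130)",round(L*1e3,1),"w(30)",round(np.hypot(*w[:2])*1e3,1),"yaw",np.degrees(np.arctan2(u[1],u[0])).round(2),"edge yaw",(np.degrees(np.arctan2(w[1],w[0]))).round(1),"pinch",(d[:2]-.105*u).round(4))
E
python3 - <<'E'
from h import *
K,E=cam('wrist',dict(eef_pos=[0.46290338,0.19070278,0.20480949],eef_rot=[179.929759,.112928,-90.6235]))
f=lambda a:(np.array(a)+.5)/3.8-.5+[110,190]
board(K,E,f([714,383]),f([627,40]),f([705,31]))
board(K,E,f([413,438]),f([338,100]),f([415,95]))
E
```

```text
dot [0.4057 0.3664] L(130) 131.1 w(30) 27.2 yaw 98.24 edge yaw -173.6 pinch [0.4207 0.2625]
dot [0.5182 0.3901] L(130) 131.4 w(30) 27.5 yaw 93.64 edge yaw -176.6 pinch [0.5248 0.2853]
```

```bash
python3 -c "
from h import *
plan([(.4198,.2622,.10,277.3),(.4198,.2622,.013,277.3,.022)])"
```

```text
7 rows: -0.0231,0.0142,0.0348,0.001,0.001,-0.044, -0.0237,0.0132,0.0348,0.001,0.001,-0.045, -0.0244,0.0121,0.0348,0,0.002,-0.044, 0,0,0.0218,0,0,0, 0,0,0.0217,0,0,0, 0,0,0.0218,0,0,0, 0,-0.0001,0.0217,0,0,0
```

Request:
apply_moves(
  rows=[-0.023,0.014,0.035,0.001,0.001,-0.044,-0.024,0.013,0.035,0.001,0.001,-0.045,-0.024,0.012,0.035,0,0.002,-0.044,0,0,0,0,0,0],
)

```text
t: 8.0
eef_pos: [0.4184, 0.2594, 0.0979]
eef_rot: [179.7, -0.2, -83.3]
ft_force: [-0.2, -0.5, 0.2]
width: 0.602
```

```bash
python3 -c "
from h import *
im,o=cap('wrist','w3'); print(o['eef_pos'],o['eef_rot'],o['width'],o['t'])
crop(im,'w3b',0,0,512,384,1.5)
plan([(.4198,.2622,.013,277.3,.022)])
"
```

```text
[0.41838155 0.25944194 0.09786337] [179.7031491   -0.24140918 -83.3169204 ] 0.6018087398077279 8.0
4 rows: -0.0008,0,0.0217,0,-0.001,-0.003, -0.0008,0,0.0217,0.001,-0.001,-0.003, -0.0008,0,0.0216,0,-0.001,-0.003, -0.0008,0.0001,0.0217,0.001,-0.001,-0.003
```

View pics/w3b.png

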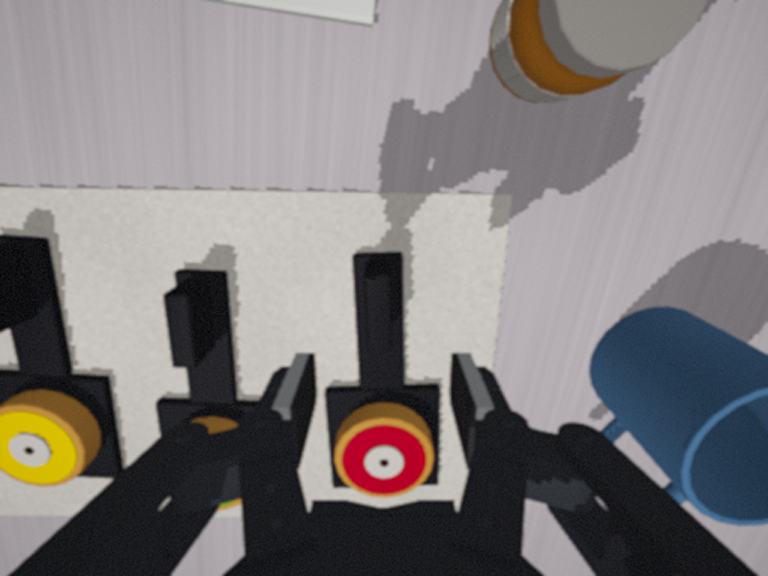

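```bash
python3 - <<'E'
from h import *
K,E=cam('wrist',dict(eef_pos=[0.41838155,0.25944194,0.09786337],eef_rot=[179.7031491,-0.24140918,-83.3169204]))
f=lambda a:(np.array(a)+.5)/1.5-.5
board(K,E,f([384,463]),f([355,256]),f([402,254]))
E
```

```text
dot [0.4054 0.3672] L(130) 131.2 w(30) 27.4 yaw 98.05 edge yaw -170.9 pinch [0.4202 0.2632]
```

Request:
apply_moves(
  rows=[-0.001,0,0.022,0,-0.001,-0.006,-0.001,0,0.022,0,-0.001,-0.006,-0.001,-0.001,0.021,0,-0.001,-0.006,-0.001,0,0.02,0.001,-0.001,-0.006,0,0,0,0,0,0],
)

```text
t: 8.68
eef_pos: [0.4227, 0.2626, 0.0161]
eef_rot: [-179.9, 0.1, -82.2]
ft_force: [-0.2, 0.4, -0.1]
width: 0.6
```

Request:
apply_moves(
  rows=[0,0,0,0,0,0,0,0,0,0,0,0,0,0,0,0,0,0,0,0,0,0,0,0],
  fingers=1,
  squeeze=60,
)

```text
t: 9.18
eef_pos: [0.4233, 0.2636, 0.0177]
eef_rot: [-179.7, 0.1, -82.1]
ft_force: [-0.7, -0.5, 6.0]
width: 0.152
```

Request:
apply_moves(
  rows=[0,0,0.0,0,0,0,0,0,0,0,0,0],
  fingers=0.4,
)

```text
t: 9.43
eef_pos: [0.4219, 0.2631, 0.0164]
eef_rot: [-179.9, 0.1, -82.0]
ft_force: [0.1, 0.5, 0.2]
width: 0.3
```

Request:
apply_moves(
  rows=[0,0,0.003,0,0,0,0,0,0.002,0,0,0,0,0,0,0,0,0],
)

```text
t: 9.8
eef_pos: [0.4215, 0.2629, 0.0109]
eef_rot: [-179.9, 0.1, -82.0]
ft_force: [0.6, -0.0, -0.9]
width: 0.295
```

Request:
apply_moves(
  rows=[0,0,0,0,0,0,0,0,0,0,0,0,0,0,0,0,0,0,0,0,0,0,0,0],
  fingers=1,
)

```text
t: 10.3
eef_pos: [0.422, 0.2631, 0.0113]
eef_rot: [-179.9, 0.1, -82.0]
ft_force: [0.8, -0.2, -0.4]
width: 0.156
```

```bash
python3 -c "
from h import *
plan([(.422,.263,.14,277.5,.045),(.415,.15,.14,228),(.423,.0455,.14,179)],amax=10)"
```

```text
12 rows: 0,-0.0001,-0.0429,-0.001,0.001,0.003, 0,-0.0001,-0.0429,-0.001,0,0.002, -0.0001,0,-0.0429,-0.001,0.001,0.003, 0.0222,0.0043,0,0,0,0.173, 0.0227,0.0005,0,0,0,0.173, 0.0224,-0.0035,0,0,0,0.173, 0.0215,-0.0072,0,0,0,0.172, 0.0198,-0.0108,0,0,-0.001,0.173, 0.0145,-0.0152,0,0,0,0.171, 0.0117,-0.0174,0,0,0,0.171, 0.0085,-0.0192,0,0,0,0.171, 0.0051,-0.0203,0,0,0,0.171
1 rows: 0.0016,-0.0209,0,0,0,0.171
```

Request:
apply_moves(
  rows=[0,0,-0.02,-0.001,0.001,0.003,0,0,-0.05,-0.001,0,0.002,0,0,-0.058,-0.001,0.001,0.003],
)

```text
t: 10.68
eef_pos: [0.4203, 0.2623, 0.1395]
eef_rot: [179.8, -0.1, -82.5]
ft_force: [0.7, 0.7, -0.7]
width: 0.154
```

Request:
apply_moves(
  rows=[0.022,0.004,0,0,0,0.173,0.023,0,0,0,0,0.173,0.022,-0.004,0,0,0,0.173,0.021,-0.007,0,0,0,0.173,0.02,-0.011,0,0,0,0.173,0.014,-0.015,0,0,0,0.171,0.012,-0.017,0,0,0,0.171,0.008,-0.019,0,0,0,0.171,0.005,-0.02,0,0,0,0.171,0.002,-0.021,0,0,0,0.171,0,0,0,0,0,0],
)

```text
t: 12.05
eef_pos: [0.4234, 0.0463, 0.1391]
eef_rot: [-180.0, -0.1, 178.9]
ft_force: [-0.3, 1.3, -2.2]
width: 0.153
```

```bash
python3 -c "
from h import *
im,o=cap('side','s1'); im2,o=cap('scene','c1'); im3,o=cap('wrist','w4'); print(o['eef_pos'],o['eef_rot'],o['width'],o['t'])
crop(im,'s1b',120,80,340,280,3);crop(im3,'w4b',0,0,512,384,1.5)
plan([(.423,.0455,.022,179,.045)])
"
```

```text
[0.42338521 0.04732537 0.13913692] [ 1.79984032e+02 -7.87778086e-02  1.79044046e+02] 0.15441473055355465 12.15
3 rows: 0.0001,-0.0007,0.0391,0,0,0, 0.0001,-0.0007,0.039,0,-0.001,0.001, 0.0001,-0.0007,0.0391,0,0,0
```

View pics/s1b.png

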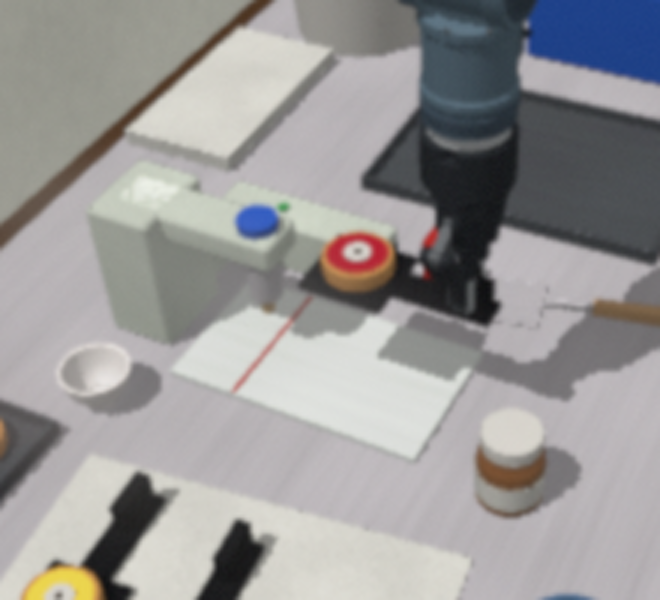

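View pics/w4b.png

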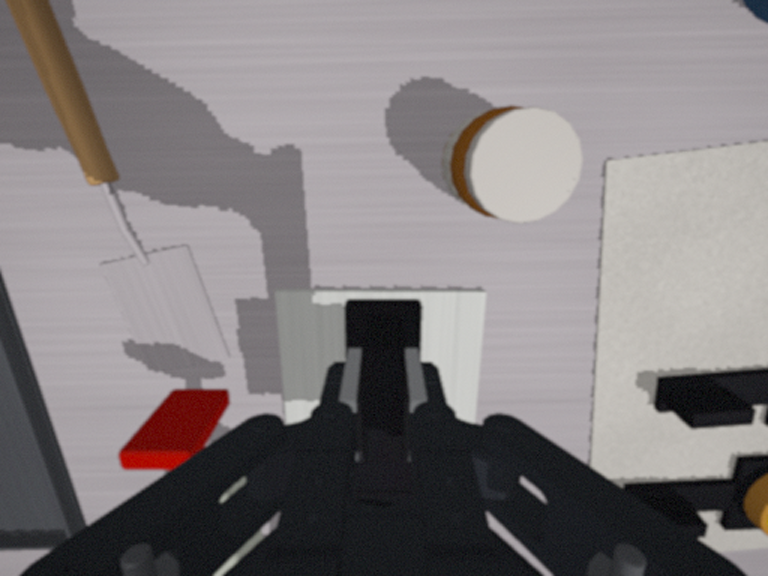

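Request:
apply_moves(
  rows=[0,0,0.04,0,0,0,0,0,0.04,0,0,0,0,0,0.03,0,0,0,0,0,0.008,0,0,0,0,0,0,0,0,0],
)

```text
t: 12.82
eef_pos: [0.4236, 0.0475, 0.0214]
eef_rot: [-180.0, -0.1, 179.0]
ft_force: [-0.6, 0.3, -0.6]
width: 0.149
```

```bash
python3 -c "
from h import *
K,E=cam('side'); print(p2w(K,E,(np.array([356,253])+.5)/3-.5+[120,80],.139-.0113+.028))
o=r.get_obs();print(o['eef_pos'],o['eef_rot'])
plan([(.523,.0438,.019,179,.035)])
"
```

```text
[[0.52698248 0.04644895 0.1557    ]]
[0.42355544 0.04745083 0.02142404] [-1.79989390e+02 -7.65106229e-02  1.79025004e+02]
3 rows: -0.0332,-0.0007,0.0008,0,0,0, -0.0331,-0.0006,0.0007,0,-0.001,0, -0.0332,-0.0007,0.0008,0,0,0
```

Request:
apply_moves(
  rows=[-0.033,-0.001,0.001,0,0,0,-0.033,-0.001,0.001,0,0,0,-0.033,-0.001,0,0,0,0,0,0,0,0,0,0],
)

```text
t: 13.32
eef_pos: [0.5276, 0.0421, 0.0215]
eef_rot: [-180.0, 0.4, 179.0]
ft_force: [-0.4, 0.7, -0.2]
width: 0.152
```

```bash
python3 -c "
from h import *
im,o=cap('side','s2'); print(o['eef_pos'],o['eef_rot'],o['width'],o['t'])
crop(im,'s2b',170,130,270,205,8)
im,o=cap('scene','c2');crop(im,'c2b',200,180,310,300,5)
"
```

```text
[0.5276225  0.04206547 0.02150079] [-179.97475948    0.35664758  178.96947898] 0.1519364608519218 13.325
```

View pics/s2b.png

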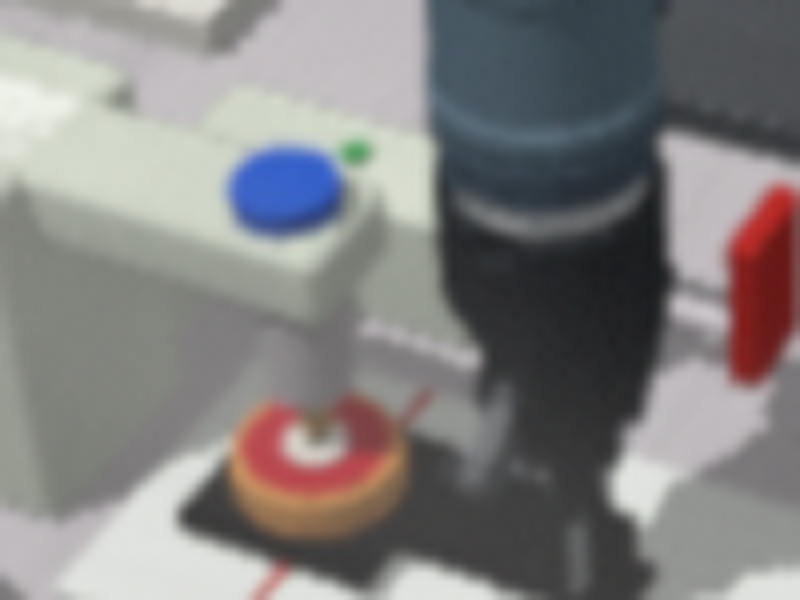

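View pics/c2b.png

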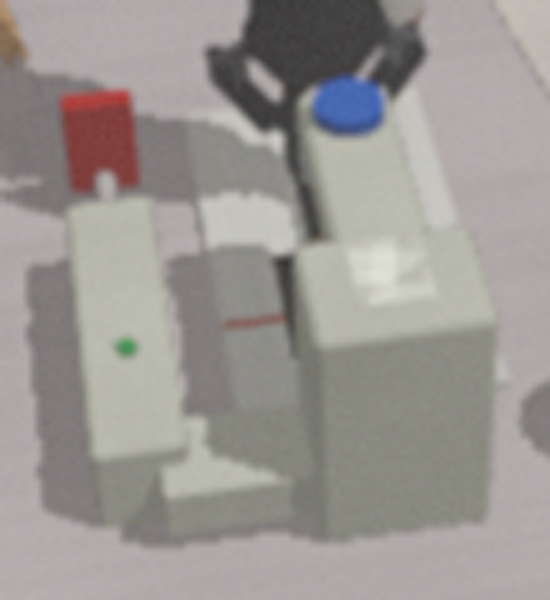

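```bash
cat >> h.py <<'E'
def overlay(src,dst,dot,tip,zs=.034,box=(170,130,270,205),s=8,cam_="side",ztip=.05):
    im=cv2.imread(f"pics/{src}.png"); x0,y0,x1,y1=box; K,E=cam(cam_)
    big=cv2.resize(im[y0:y1,x0:x1],None,fx=s,fy=s,interpolation=cv2.INTER_CUBIC)
    th=np.linspace(0,2*np.pi,60)
    def circ(c,z,rad,col):
        P=np.c_[c[0]+rad*np.cos(th),c[1]+rad*np.sin(th),0*th+z]
        q=((w2p(K,E,P)-[x0,y0])+.5)*s-.5; cv2.polylines(big,[q.astype(int)],True,col,1)
    circ(dot,zs,.012,(255,0,0)); circ(dot,zs,.002,(255,0,0))
    circ(tip,ztip,.006,(0,255,0)); circ(tip,.07,.016,(0,255,255)); circ(tip,.12,.016,(0,255,255))
    cv2.imwrite(f"pics/{dst}.png",big)
E
python3 -c "
from h import *
crop('s2','z1',195,165,225,195,20)
overlay('s2','ov1',(.631,.0415),(.628,.042))"
```

```text
(no output)
```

View pics/z1.png

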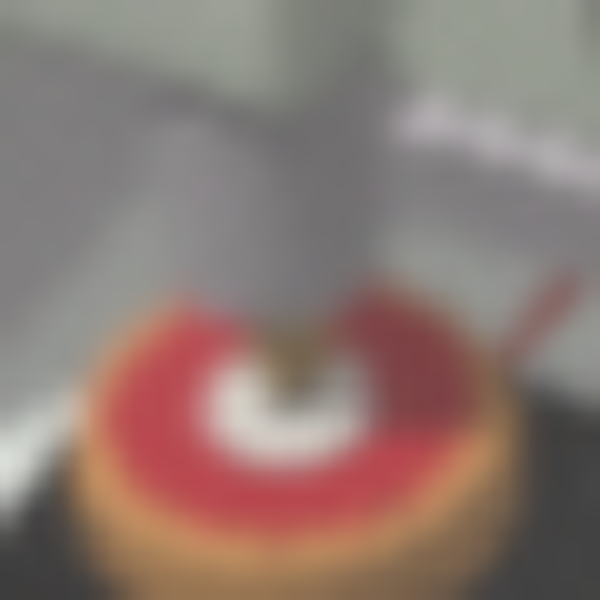

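View pics/ov1.png

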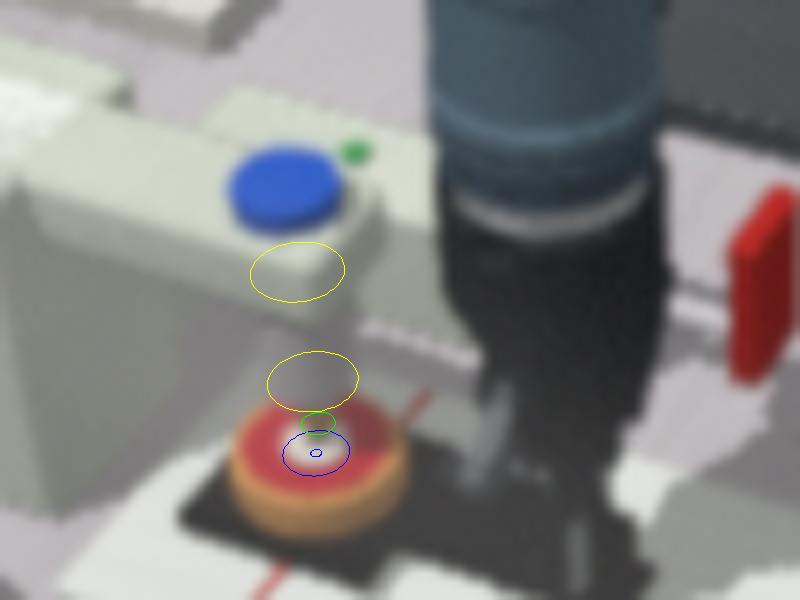

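```bash
python3 -c "
from h import *
overlay('s2','ov1',(.631,.0410),(.628,.0447),zs=.0382,box=(190,150,230,195),s=13)"
```

```text
(no output)
```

View pics/ov1.png

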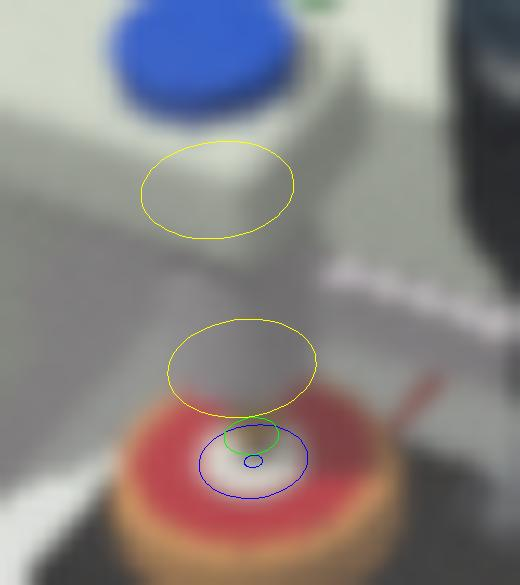

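```bash
python3 -c "
from h import *
overlay('side0','ov2',(.628,.0440),(.628,.0440),zs=.006,box=(190,150,230,195),s=13)
overlay('scene0','ov3',(.628,.0440),(.628,.0440),zs=.006,box=(235,190,275,250),s=9,cam_='scene')"
```

```text
(no output)
```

View pics/ov2.png

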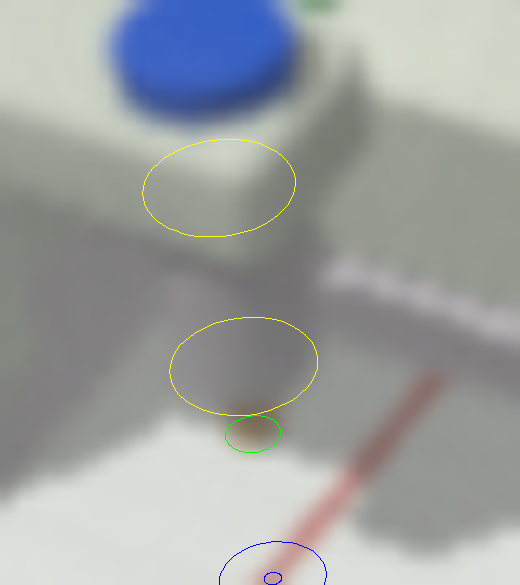

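```bash
python3 -c "
from h import *
print(r.get_obs()['eef_pos'])
plan([(.5246,.0436,.0185,179,.035)])
def cv_(c,x0,y0,s): return (np.array(c,float)+.5)/s-.5+[x0,y0]
K,E=cam('scene')
print(p2w(K,E,cv_([[225,325],[292,317]],200,180,5),.006)[:,:2])
"
```

```text
[0.52325539 0.0423335  0.02030774]
1 rows: -0.0013,0.0013,0.0018,0,0.001,0
[[ 0.62639803 -0.03057928]
 [ 0.62791307  0.00771938]]
```

Request:
apply_moves(
  rows=[-0.001,0.001,0.001,0,0,0,0,0,0.001,0,0,0,0,0,0,0,0,0,0,0,0,0,0,0],
)

```text
t: 13.92
eef_pos: [0.5233, 0.0432, 0.0172]
eef_rot: [-180.0, -0.1, 179.0]
ft_force: [-0.0, 0.4, -0.9]
width: 0.148
```

```bash
python3 -c "
from h import *
im,o=cap('side','s3'); print(o['eef_pos'],o['eef_rot'],o['ft_force'],o['t'])
d=np.array(o['eef_pos'])+[.1038,-.0013,0]
overlay('s3','ov1',d[:2],(.6284,.0425),zs=o['eef_pos'][2]-.0113+.028,box=(190,150,230,195),s=13)"
```

```text
[0.52333984 0.04319266 0.01723281] [-1.79980356e+02 -5.49652469e-02  1.78951451e+02] [-0.04188222  0.43810244 -0.88342046] 13.925
```

View pics/ov1.png

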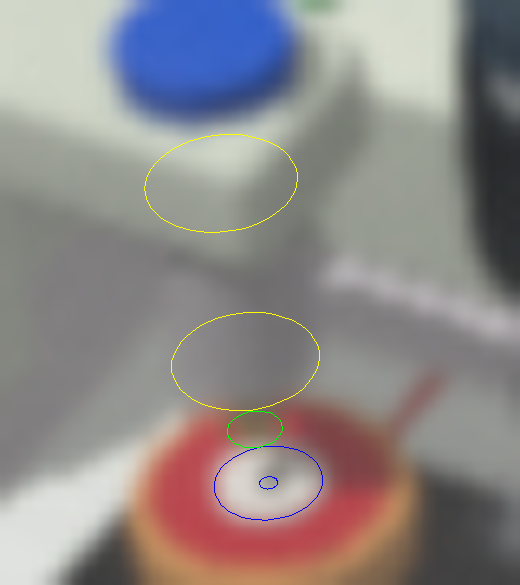

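```bash
python3 -c "
from h import *
crop('s3','z2',196,170,224,196,24)"
```

```text
(no output)
```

View pics/z2.png

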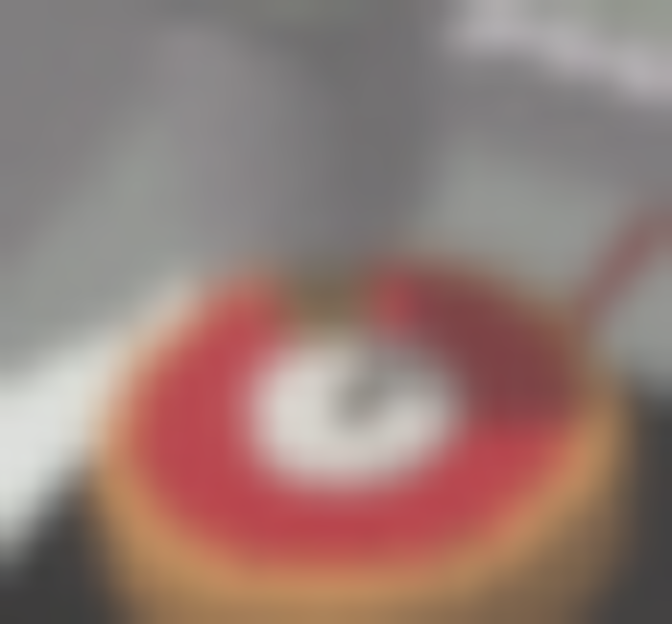

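```bash
cat >> h.py <<'E'
def fit(seal,pin,zs=.034):
    """side camera: seal centre px and (pin centre u, pin bottom v) -> dot, tip, diff mm"""
    K,E=cam("side"); d=p2w(K,E,seal,zs)[0]
    from scipy.optimize import fsolve
    th=np.linspace(0,2*np.pi,200)
    def f(t):
        q=w2p(K,E,np.c_[t[0]+.006*np.cos(th),t[1]+.006*np.sin(th),0*th+.05]); return [(q[:,0].min()+q[:,0].max())/2-pin[0],q[:,1].max()-pin[1]]
    t=fsolve(f,[.628,.043]); print("dot",d[:2].round(4),"tip",t.round(4),"shift board by mm",((t-d[:2])*1e3).round(2))
E
python3 -c "
from h import *
fit([210.19,186.69],[209.06,182.94])
u=lambda a,b:[(a+.5)/13-.5+190,(b+.5)/13-.5+150]
fit([210.19,186.69],u(255,446))"
```

```text
dot [0.6271 0.042 ] tip [0.6309 0.0387] shift board by mm [ 3.75 -3.24]
dot [0.6271 0.042 ] tip [0.6287 0.042 ] shift board by mm [ 1.58 -0.03]
```

```bash
python3 -c "
from h import *
crop('w2','z3',20,0,300,125,2.8)
crop('w4','z4',170,180,340,290,4.5)"
```

```text
(no output)
```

View pics/z3.png

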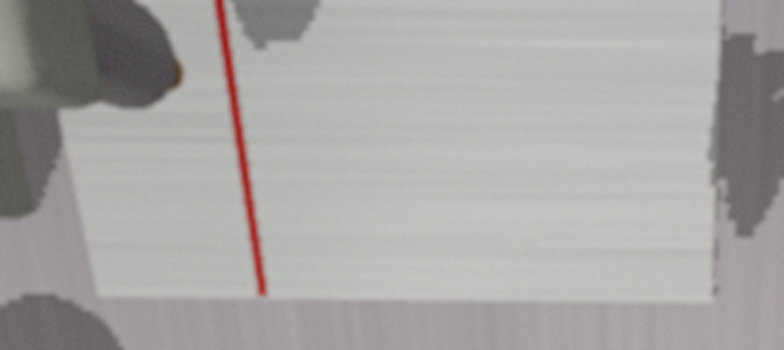

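View pics/z4.png

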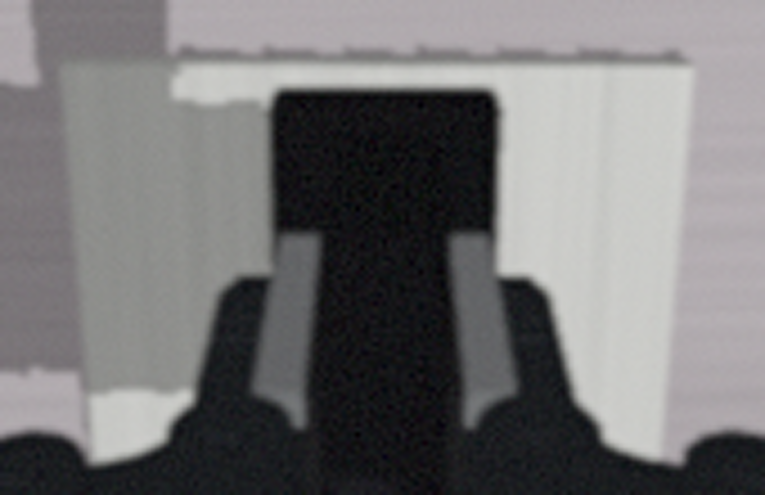

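```bash
python3 - <<'E'
from h import *
np.set_printoptions(precision=4,suppress=True)
c=lambda a,x0,y0,s:(np.array(a,float)+.5)/s-.5+[x0,y0]
K,E=cam('wrist',dict(eef_pos=[0.46290338,0.19070278,0.20480949],eef_rot=[179.929759,.112928,-90.6235]))
print(p2w(K,E,c([[98,297],[263,294],[713,302],[220,0],[721,0]],20,0,2.8),.006)[:,:2])
print("tip R edge",p2w(K,E,c([[177,73]],20,0,2.8),.051)[:,:2])
K,E=cam('wrist',dict(eef_pos=[0.42338521,0.04732537,0.13913692],eef_rot=[179.984,-.0788,179.044]))
print(p2w(K,E,c([[60,62],[693,64]],170,180,4.5),.006)[:,:2])
E
```

```text
[[0.699  0.1161]
 [0.6289 0.1157]
 [0.4383 0.121 ]
 [0.6263 0.0093]
 [0.4365 0.0114]]
tip R edge [[0.6232 0.0432]]
[[ 0.4369 -0.0289]
 [ 0.4399  0.1208]]
```

Request:
apply_moves(
  rows=[0,0,0,0,0,0,0,0,0,0,0,0,0,0,0,0,0,0],
  fingers=-0.2,
)

```text
t: 14.35
eef_pos: [0.5238, 0.0432, 0.0174]
eef_rot: [-180.0, -0.0, 178.9]
ft_force: [0.3, -0.7, 0.5]
width: 0.602
```

Request:
apply_moves(
  rows=[0,0,-0.02,0,0,0,0,0,-0.04,0,0,0,0,0,-0.045,0,0,0],
)

```text
t: 14.72
eef_pos: [0.5229, 0.0432, 0.1228]
eef_rot: [-180.0, -0.1, 178.9]
ft_force: [0.5, -0.0, 0.4]
width: 0.597
```

```bash
python3 -c "
from h import *
im,o=cap('side','s4'); print(o['eef_pos'],o['eef_rot'],o['width'],o['t'])
crop('s4','z5',196,170,224,196,24)
plan([(.5106,-.0853,.14,89),(.5106,-.0853,.053,89,.03)],amax=10)
"
```

```text
[0.52294504 0.04323228 0.12281176] [-1.79984854e+02 -1.35488196e-01  1.78948399e+02] 0.597370592326745 14.725
12 rows: 0.0015,-0.0143,-0.0012,0.001,0.001,0.174, -0.0009,-0.0144,-0.0012,0.001,0.001,0.175, -0.0034,-0.014,-0.0012,0,0.001,0.174, -0.0058,-0.0132,-0.0012,0.001,0.001,0.175, -0.008,-0.0119,-0.0011,0,0.001,0.174, -0.01,-0.0104,-0.0012,0,0,0.175, -0.0116,-0.0085,-0.0011,0.001,0.001,0.174, -0.0129,-0.0063,-0.0012,0,0,0.175, -0.0138,-0.004,-0.0011,0.001,0.001,0.174, 0,0,0.029,0,0,0, 0,0,0.029,0,0,0, 0,0,0.029,0,0,0
```

View pics/z5.png

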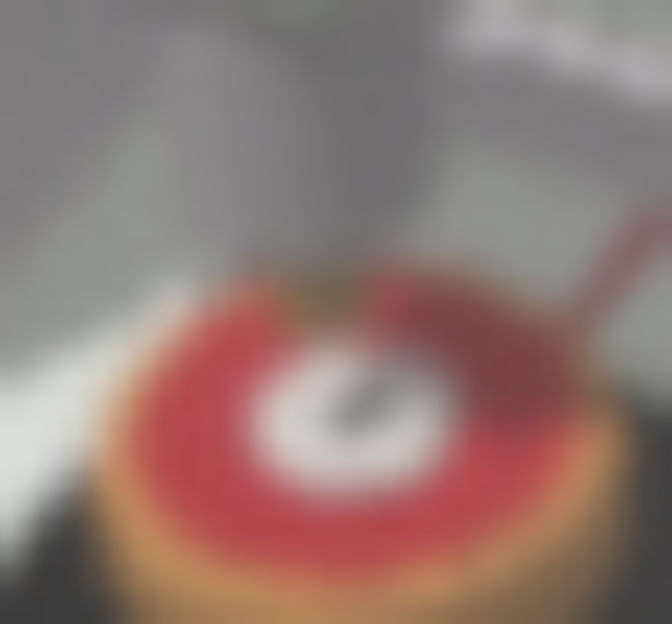

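```bash
python3 -c "
from h import *
K,E=cam('side'); q=w2p(K,E,[[.628,.0425,.034],[.628,.0425,.05],[.631,.0425,.034],[.628,.0455,.034]]);print((q-q[0])*24, q[0])
fit([(351)/24-.5+196,418/24-.5+170],[326/24-.5+196,332/24-.5+170])
"
```

```text
[[  0.           0.        ]
 [-13.47358341 -98.61448881]
 [-21.70736323  -6.92222948]
 [-12.50390292  15.59765268]] [209.83343081 186.71556079]
dot [0.6268 0.0429] tip [0.63   0.0402] shift board by mm [ 3.16 -2.73]
```

Request:
apply_moves(
  rows=[0.002,-0.014,-0.001,0,0.001,0.174,-0.001,-0.014,-0.001,0,0.001,0.175,-0.003,-0.014,-0.001,0,0.001,0.174,-0.006,-0.013,-0.001,0,0.001,0.175,-0.008,-0.012,-0.001,0,0.001,0.174,-0.01,-0.01,-0.001,0,0,0.175,-0.012,-0.009,-0.001,0,0.001,0.174,-0.013,-0.006,-0.001,0,0,0.175,-0.014,-0.004,-0.001,0.001,0,0.174,0,0,0,0,0,0,0,0,0,0,0,0],
)

```text
t: 16.15
eef_pos: [0.5074, -0.0846, 0.1311]
eef_rot: [-179.6, -0.2, 89.1]
ft_force: [-0.7, -0.5, -0.3]
width: 0.596
```

```bash
python3 -c "
from h import *
im,o=cap('wrist','w5'); print(o['eef_pos'],o['eef_rot'],o['width'],o['t'])
crop('w5','w5b',0,0,512,384,1.5)
plan([(.5106,-.0853,.053,89,.03)],amax=10)
"
```

```text
[ 0.50735686 -0.08461059  0.13105279] [-1.79623038e+02 -1.69459057e-01  8.91376687e+01] 0.5961096996052805 16.15
3 rows: -0.0003,0.0013,0.026,-0.002,-0.001,0.001, -0.0003,0.0012,0.026,-0.002,-0.001,0.001, -0.0004,0.0012,0.026,-0.003,-0.001,0
```

View pics/w5b.png

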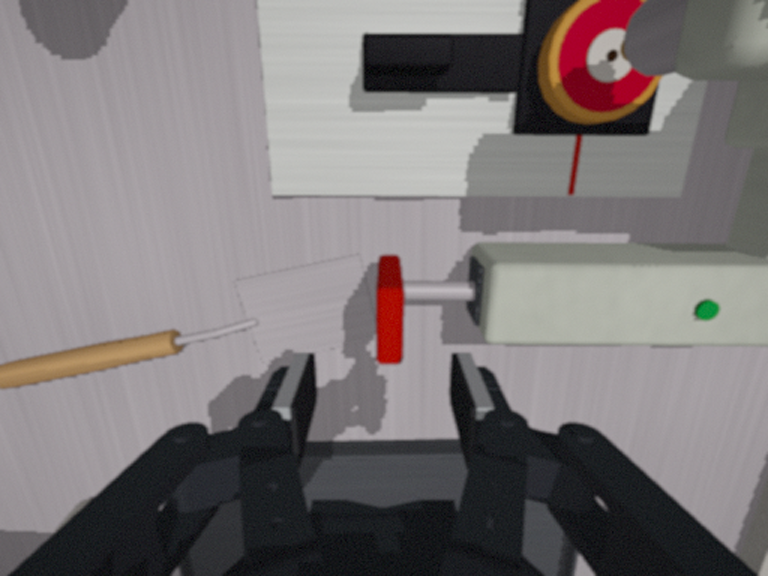

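```bash
python3 -c "
from h import *
crop('w5','z6',340,0,470,130,6)"
```

```text
(no output)
```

View pics/z6.png

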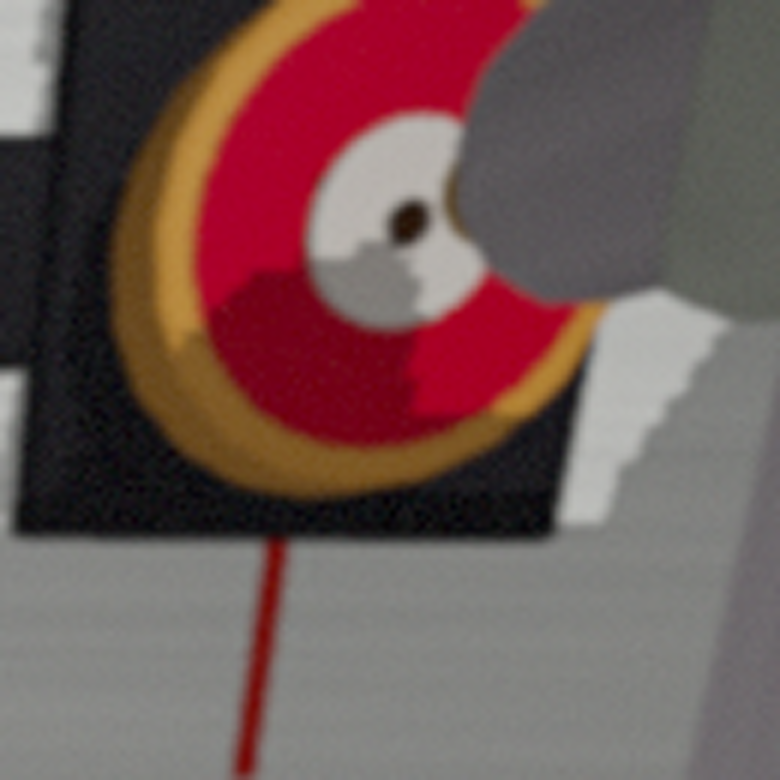

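```bash
python3 - <<'E'
from h import *
np.set_printoptions(precision=4,suppress=True)
c=lambda a:(np.array(a,float)+.5)/6-.5+[340,0]
o=dict(eef_pos=[0.50735686,-0.08461059,0.13105279],eef_rot=[-179.623038,-.169459,89.1376687])
K,E=cam('wrist',o)
print("dot",p2w(K,E,c([410,223]),.034)[:,:2])
print("line",p2w(K,E,c([[245,770],[278,540]]),.006)[:,:2])
th=np.linspace(0,2*np.pi,721)
def ring(t,z,rad):
    q=w2p(K,E,np.c_[t[0]+rad*np.cos(th),t[1]+rad*np.sin(th),0*th+z]); i=q[:,0].argmin(); j=q[:,1].argmax(); return (q[i]-[340,0]+.5)*6-.5,(q[j]-[340,0]+.5)*6-.5
for t in [(.628,.0425),(.630,.0425),(.628,.044)]:
    print(t,"pin L",ring(t,.05,.006)[0],"sleeve L, bottom",*ring(t,.07,.016))
E
```

```text
dot [[0.6276 0.0415]]
line [[ 0.6277 -0.0304]
 [ 0.6282  0.0039]]
(0.628, 0.0425) pin L [432.9518 195.6732] sleeve L, bottom [437.3757 172.8157] [557.6724 306.7643]
(0.63, 0.0425) pin L [449.7679 195.3597] sleeve L, bottom [455.9136 172.4672] [575.8114 306.4401]
(0.628, 0.044) pin L [435.0469 181.4614] sleeve L, bottom [439.6976 157.0843] [560.2576 291.7358]
```

```bash
python3 -c "
from h import *
plan([(.5236,.0434,.11,179),(.5236,.0434,.018,179,.035)],amax=10)
"
```

```text
12 rows: 0.0142,0.0016,0.0024,0,-0.001,-0.174, 0.0137,0.004,0.0023,0,-0.001,-0.174, 0.0128,0.0064,0.0023,0,-0.001,-0.174, 0.0115,0.0085,0.0023,-0.001,-0.001,-0.174, 0.0099,0.0104,0.0023,0,-0.001,-0.174, 0.008,0.0119,0.0023,-0.001,-0.001,-0.175, 0.0058,0.0131,0.0024,0,-0.001,-0.174, 0.0034,0.0139,0.0023,-0.001,-0.001,-0.175, 0.0009,0.0143,0.0024,0,0,-0.174, 0,0,0.0307,0,0,0, 0,0,0.0307,0,0,0, 0,0.0001,0.0306,0,0,0
```

Request:
apply_moves(
  rows=[0.014,0.002,0.002,0,-0.001,-0.174,0.014,0.004,0.002,0,-0.001,-0.174,0.013,0.006,0.002,0,-0.001,-0.174,0.012,0.009,0.002,0,-0.001,-0.174,0.01,0.01,0.002,0,-0.001,-0.174,0.008,0.012,0.002,0,-0.001,-0.175,0.006,0.013,0.002,0,-0.001,-0.174,0.003,0.014,0.002,0,0,-0.175,0.001,0.014,0.002,0,0,-0.174,0,0,0.03,0,0,0],
)

```text
t: 17.45
eef_pos: [0.5262, 0.0446, 0.0846]
eef_rot: [-179.9, 0.2, 179.1]
ft_force: [0.1, -0.3, 0.2]
width: 0.6
```

```bash
python3 -c "
from h import *
plan([(.5234,.0434,.018,179,.035)],amax=10)
"
```

```text
2 rows: 0.0015,-0.0006,0.0333,-0.001,0.001,0.001, 0.0014,-0.0005,0.0333,-0.002,0.002,0.001
```

Request:
apply_moves(
  rows=[0.001,-0.001,0.033,-0.001,0.001,0.001,0.001,0,0.033,-0.001,0.001,0.001,0,0,0,0,0,0],
)

```text
t: 17.82
eef_pos: [0.5184, 0.0427, 0.0148]
eef_rot: [-180.0, -0.6, 178.8]
ft_force: [0.6, -0.5, 0.1]
width: 0.599
```

Request:
apply_moves(
  rows=[0,0,0,0,0,0,0,0,0,0,0,0,0,0,0,0,0,0,0,0,0,0,0,0],
  fingers=1,
)

```text
t: 18.32
eef_pos: [0.5232, 0.0421, 0.0188]
eef_rot: [-180.0, -0.1, 178.7]
ft_force: [-0.6, 0.0, 6.4]
width: 0.152
```

Request:
apply_moves(
  rows=[-0.001,0.001,0,0,0,0,-0.0013,0.0005,0,0,0,0,0,0,0,0,0,0,0,0,0,0,0,0],
)

```text
t: 18.82
eef_pos: [0.5233, 0.0422, 0.0188]
eef_rot: [-179.8, -0.3, 178.7]
ft_force: [-6.9, -3.5, 12.5]
width: 0.149
```

Request:
apply_moves(
  rows=[0,0,0,0,0,0,0,0,0,0,0,0,0,0,0,0,0,0],
  fingers=-0.2,
)

```text
t: 19.2
eef_pos: [0.5239, 0.0435, 0.0169]
eef_rot: [-180.0, -0.3, 178.7]
ft_force: [0.2, 0.3, -0.7]
width: 0.6
```

Request:
apply_moves(
  rows=[0,0,-0.02,0,0,0,0,0,-0.04,0,0,0,0,0,-0.045,0,0,0],
)

```text
t: 19.58
eef_pos: [0.5235, 0.0436, 0.1223]
eef_rot: [-180.0, -0.4, 178.7]
ft_force: [1.0, 0.1, 0.0]
width: 0.595
```

```bash
python3 -c "
from h import *
print(r.get_obs()['eef_pos'])
plan([(.5106,-.0853,.13,89)],amax=10)
"
```

```text
[0.52347276 0.04361954 0.12229644]
9 rows: 0.0011,-0.0144,-0.0008,-0.001,-0.001,0.174, -0.0014,-0.0143,-0.0009,-0.001,-0.001,0.174, -0.0038,-0.0139,-0.0009,0,-0.001,0.174, -0.0062,-0.013,-0.0008,-0.001,0,0.174, -0.0083,-0.0117,-0.0009,0,-0.001,0.174, -0.0103,-0.0101,-0.0009,-0.001,0,0.174, -0.0118,-0.0082,-0.0009,0,-0.001,0.174, -0.0131,-0.006,-0.0008,-0.001,0,0.174, -0.0139,-0.0036,-0.0008,0,0,0.174
```

Request:
apply_moves(
  rows=[0,0,0.045,0,0,0,0,0,0.04,0,0,0,0,0,0.019,0,0,0,0,0,0,0,0,0],
)

```text
t: 20.08
eef_pos: [0.5219, 0.0436, 0.0163]
eef_rot: [-180.0, -0.5, 178.7]
ft_force: [-0.0, -0.1, -0.1]
width: 0.602
```

Request:
apply_moves(
  rows=[0,0,0,0,0,0,0,0,0,0,0,0,0,0,0,0,0,0],
  fingers=1,
)

```text
t: 20.45
eef_pos: [0.5252, 0.0434, 0.0194]
eef_rot: [-179.9, -0.1, 178.7]
ft_force: [-0.4, -0.7, 4.6]
width: 0.152
```

Request:
apply_moves(
  rows=[0,0,-0.003,0,0,0,0,0,0,0,0,0,0,0,0,0,0,0],
)

```text
t: 20.82
eef_pos: [0.5235, 0.0435, 0.0208]
eef_rot: [-180.0, -0.3, 178.7]
ft_force: [-0.2, 0.3, -1.0]
width: 0.148
```

Request:
apply_moves(
  rows=[-0.002,0.0005,0,0,0,0,0,0,0.002,0,0,0,0,0,0,0,0,0,0,0,0,0,0,0],
)

```text
t: 21.32
eef_pos: [0.5263, 0.0439, 0.0194]
eef_rot: [-180.0, -0.2, 178.7]
ft_force: [-0.5, -0.4, 5.1]
width: 0.151
```

Request:
apply_moves(
  rows=[0,0,0,0,0,0,0,0,0,0,0,0,0,0,0,0,0,0],
  fingers=-0.2,
)

```text
t: 21.7
eef_pos: [0.5257, 0.0439, 0.0188]
eef_rot: [-180.0, -0.3, 178.7]
ft_force: [-0.1, 0.3, -0.2]
width: 0.602
```

Request:
apply_moves(
  rows=[0,0,-0.02,0,0,0,0,0,-0.04,0,0,0,0,0,-0.045,0,0,0],
)

```text
t: 22.08
eef_pos: [0.5255, 0.044, 0.1244]
eef_rot: [-180.0, -0.4, 178.7]
ft_force: [0.7, 0.7, 0.9]
width: 0.6
```

Request:
apply_moves(
  rows=[0.002,-0.0145,-0.001,0,0,0.174,-0.001,-0.014,-0.001,0,-0.001,0.174,-0.004,-0.014,-0.001,0,-0.001,0.174,-0.006,-0.013,-0.001,0,0,0.174,-0.008,-0.012,-0.001,0,-0.001,0.174,-0.01,-0.01,-0.001,0,0,0.174,-0.012,-0.008,-0.001,0,-0.001,0.174,-0.013,-0.006,-0.001,0,0,0.174,-0.014,-0.004,-0.001,0,0,0.174,0,0,0,0,0,0,0,0,0,0,0,0],
)

```text
t: 23.45
eef_pos: [0.5114, -0.0842, 0.1331]
eef_rot: [-179.9, 0.2, 89.1]
ft_force: [-0.7, 0.8, 0.0]
width: 0.602
```

```bash
python3 -c "
from h import *
im,o=cap('wrist','w6'); print(o['eef_pos'],o['eef_rot'],o['width'],o['t'])
crop('w6','z7',340,0,470,100,6)
plan([(.5106,-.0853,.053,89,.03)],amax=10)
"
```

```text
[ 0.51143953 -0.08415159  0.13313116] [-1.79887664e+02  1.55041628e-01  8.91403605e+01] 0.6019427607820391 23.45
3 rows: -0.0004,-0.0002,0.0267,-0.001,0.001,0.001, -0.0004,-0.0003,0.0267,-0.001,0.001,0.001, -0.0004,-0.0003,0.0267,0,0.001,0
```

View pics/z7.png

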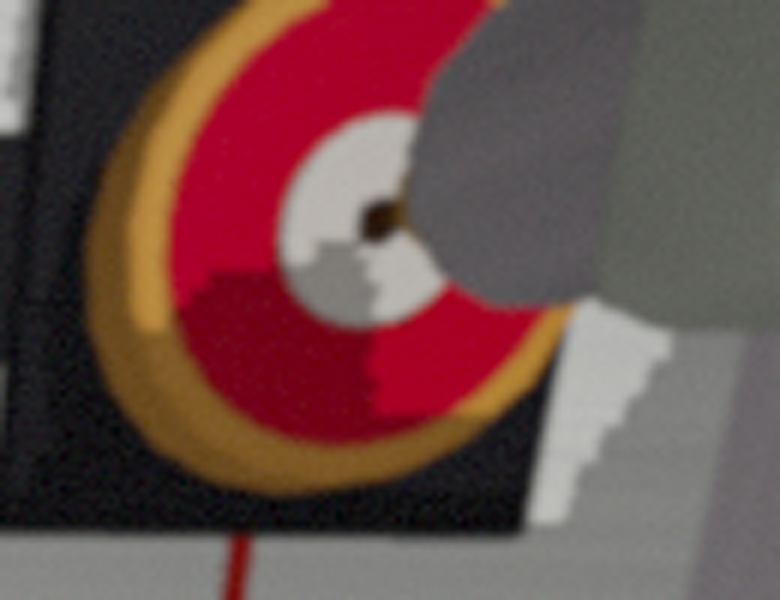

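```bash
cat >> h.py <<'E'
def stampfit(o,dotpx,pinL,sleeveLx,sleeveBy):
    """wrist view at the pull: all full-image px (u,v), returns needed shift"""
    from scipy.optimize import fsolve
    K,E=cam('wrist',o); d=p2w(K,E,dotpx,.034)[0]; th=np.linspace(0,2*np.pi,721)
    def ring(t,z,rad): return w2p(K,E,np.c_[t[0]+rad*np.cos(th),t[1]+rad*np.sin(th),0*th+z])
    f=lambda t:[ring(t,.07,.016)[:,0].min()-sleeveLx,ring(t,.07,.016)[:,1].max()-sleeveBy]
    t=fsolve(f,[.629,.043]); g=lambda x:[ring((x[0],t[1]),.05,.006)[:,0].min()-pinL]
    t2=fsolve(g,[.629]); print("dot",d[:2].round(4),"tip by sleeve",t.round(4),"tip x by pin",t2.round(4))
E
python3 - <<'E'
from h import *
np.set_printoptions(precision=4,suppress=True)
c=lambda a,b:((a+.5)/6-.5+340,(b+.5)/6-.5)
o=dict(eef_pos=[0.50735686,-0.08461059,0.13105279],eef_rot=[-179.623038,-.169459,89.1376687])
stampfit(o,c(410,223),c(448,195)[0],c(459,185)[0],c(560,302)[1])
o=dict(eef_pos=[0.51143953,-0.08415159,.13313116],eef_rot=[-179.887664,.1550416,89.14036])
stampfit(o,c(380,222),c(400,200)[0],c(409,180)[0],c(515,306)[1])
E
```

```text
dot [0.6276 0.0415] tip by sleeve [0.6303 0.0429] tip x by pin [0.6297]
dot [0.6292 0.0419] tip by sleeve [0.6302 0.043 ] tip x by pin [0.6294]
```

Request:
apply_moves(
  rows=[0,0,0.03,0,0,0,0,0,0.03,0,0,0,0,0,0.02,0,0,0,0,0,0,0,0,0],
)

```text
t: 24.0
eef_pos: [0.5097, -0.0837, 0.0517]
eef_rot: [-179.7, 0.1, 89.1]
ft_force: [-0.2, 0.7, -0.1]
width: 0.606
```

Request:
apply_moves(
  rows=[0,0,0,0,0,0,0,0,0,0,0,0,0,0,0,0,0,0,0,0,0,0,0,0],
  fingers=1,
)

```text
t: 24.5
eef_pos: [0.5105, -0.0849, 0.0544]
eef_rot: [-179.8, 0.2, 89.0]
ft_force: [-5.8, 0.1, 6.9]
width: 0.154
```

Request:
apply_moves(
  rows=[0,-0.006,0,0,0,0,0,-0.006,0,0,0,0,0,-0.006,0,0,0,0,0,-0.006,0,0,0,0,0,-0.006,0,0,0,0,0,-0.006,0,0,0,0,0,-0.005,0,0,0,0,0,-0.004,0,0,0,0,0,-0.002,0,0,0,0],
)

```text
t: 25.62
eef_pos: [0.468, -0.0841, 0.0545]
eef_rot: [179.7, 0.1, 89.0]
ft_force: [9.5, 1.6, -5.1]
width: 0.156
```

Request:
apply_moves(
  rows=[0,-0.002,0,0,0,0,0,-0.002,0,0,0,0,0,0,0,0,0,0,0,0,0,0,0,0],
)

```text
t: 26.12
eef_pos: [0.4669, -0.084, 0.0546]
eef_rot: [179.4, 0.1, 89.0]
ft_force: [16.3, 3.0, -13.3]
width: 0.156
```

Request:
apply_moves(
  rows=[0,-0.002,0,0,0,0,0,0,0,0,0,0,0,0,0,0,0,0,0,0,0,0,0,0],
)

```text
t: 26.62
eef_pos: [0.4664, -0.0841, 0.0546]
eef_rot: [179.3, 0.1, 89.1]
ft_force: [21.4, 3.2, -18.2]
width: 0.154
```

```bash
python3 -c "
from h import *
im,o=cap('wrist','w7'); im,o=cap('side','s7');print(o['eef_pos'],o['ft_force'],o['t'])
crop('w7','w7b',0,0,512,384,1.5);crop('s7','z8',180,130,280,205,7)"
```

```text
[ 0.4663846  -0.08405951  0.05461994] [ 22.07048084   3.33079816 -17.94665839] 26.675
```

View pics/z8.png

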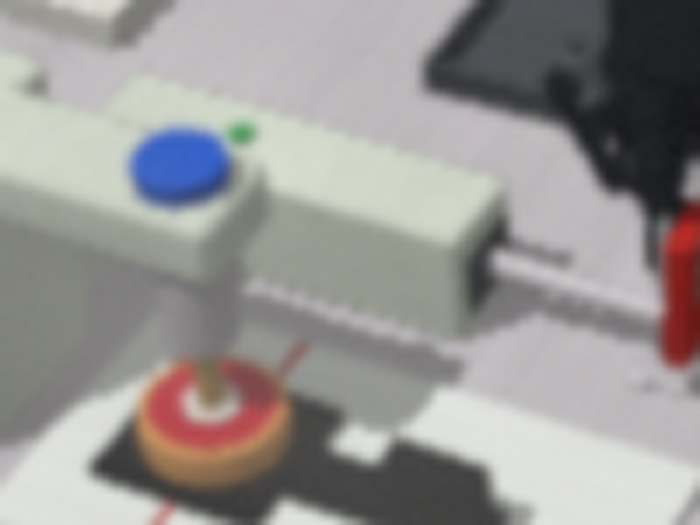

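Request:
apply_moves(
  rows=[0,0,0,0,0,0,0,0,0,0,0,0,0,0,0,0,0,0,0,0,0,0,0,0],
)

```text
t: 27.22
eef_pos: [0.4664, -0.0841, 0.0546]
eef_rot: [179.3, 0.1, 89.1]
ft_force: [20.8, 3.1, -17.0]
width: 0.16
```

Request:
apply_moves(
  rows=[0,0.008,0,0,0,0,0,0.008,0,0,0,0,0,0.008,0,0,0,0,0,0.008,0,0,0,0,0,0.008,0,0,0,0,0,0.008,0,0,0,0,0,0.005,0,0,0,0,0,0,0,0,0,0],
)

```text
t: 28.22
eef_pos: [0.5105, -0.0849, 0.0544]
eef_rot: [-179.8, 0.2, 89.0]
ft_force: [-3.9, 1.2, 13.3]
width: 0.155
```

Request:
apply_moves(
  rows=[0,0,0,0,0,0,0,0,0,0,0,0,0,0,0,0,0,0],
  fingers=-0.2,
)

```text
t: 28.6
eef_pos: [0.5107, -0.0848, 0.0528]
eef_rot: [-179.8, 0.2, 89.0]
ft_force: [0.3, -0.4, 0.8]
width: 0.601
```

Request:
apply_moves(
  rows=[0,0,-0.025,0,0,0,0,0,-0.03,0,0,0,0,0,-0.025,0,0,0,0,0,0,0,0,0],
)

```text
t: 29.1
eef_pos: [0.5131, -0.0851, 0.135]
eef_rot: [179.9, 0.2, 89.0]
ft_force: [-0.0, -0.1, 0.5]
width: 0.595
```

```bash
python3 -c "
from h import *
im,o=cap('wrist','w8'); print(o['eef_pos'],o['eef_rot'],o['width'],o['t'])
crop('w8','w8b',0,0,512,384,1.5)
plan([(.5245,.0438,.09,179)],amax=10)"
```

```text
[ 0.51307111 -0.08506052  0.13495117] [179.88812469   0.24733771  88.99858547] 0.5948043280301097 29.1
10 rows: 0.0129,0.001,0.0043,0,0,-0.157, 0.0126,0.003,0.0043,0,0,-0.157, 0.0119,0.005,0.0043,0,0,-0.157, 0.011,0.0068,0.0043,0,0,-0.157, 0.0098,0.0084,0.0043,-0.001,0,-0.157, 0.0084,0.0098,0.0043,-0.001,0,-0.157, 0.0068,0.011,0.0043,0,0,-0.157, 0.005,0.0119,0.0044,-0.001,0.001,-0.157, 0.003,0.0126,0.0044,0,0,-0.157, 0.001,0.0129,0.0043,-0.001,0.001,-0.158
```

View pics/w8b.png

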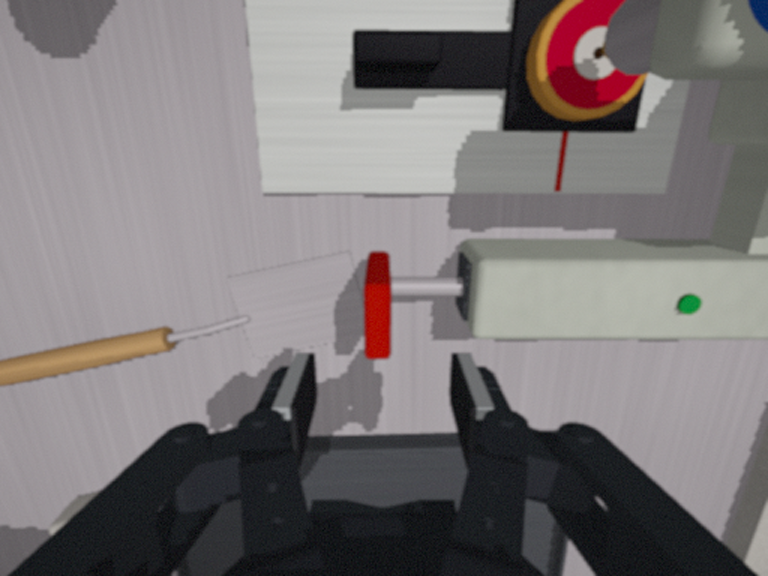

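Request:
apply_moves(
  rows=[0.013,0.001,0.004,0,0,-0.157,0.0125,0.003,0.004,0,0,-0.157,0.012,0.005,0.004,0,0,-0.157,0.011,0.007,0.004,0,0,-0.157,0.01,0.008,0.004,0,0,-0.157,0.008,0.01,0.004,0,0,-0.157,0.007,0.011,0.005,0,0,-0.157,0.005,0.012,0.005,0,0,-0.157,0.003,0.0125,0.005,0,0,-0.157,0.001,0.013,0.005,0,0,-0.157,0,0,0,0,0,0],
)

```text
t: 30.52
eef_pos: [0.5223, 0.0447, 0.087]
eef_rot: [-179.8, -0.3, 178.9]
ft_force: [0.0, -0.7, 0.2]
width: 0.598
```

```bash
python3 -c "
from h import *
o=r.get_obs();print(o['eef_pos'],o['eef_rot'])
plan([(.5245,.0438,.0172,179,.03)],amax=10)"
```

```text
[0.52225563 0.04471801 0.08696762] [-179.81650122   -0.31059247  178.92088167]
3 rows: -0.0009,-0.0002,0.0233,-0.001,-0.002,0, -0.0008,-0.0002,0.0232,-0.001,-0.002,-0.001, -0.0008,-0.0003,0.0233,-0.001,-0.001,0
```

Request:
apply_moves(
  rows=[-0.001,0,0.025,-0.001,-0.002,0,-0.001,0,0.025,-0.001,-0.002,0,-0.001,-0.001,0.02,-0.001,-0.002,0,0,0,0,0,0,0],
)

```text
t: 31.02
eef_pos: [0.5246, 0.0424, 0.0169]
eef_rot: [-180.0, -0.0, 178.8]
ft_force: [0.3, -0.0, -0.8]
width: 0.599
```

Request:
apply_moves(
  rows=[0,0,0,0,0,0,0,0,0,0,0,0,0,0,0,0,0,0],
  fingers=1,
)

```text
t: 31.4
eef_pos: [0.5279, 0.0429, 0.02]
eef_rot: [-180.0, 0.4, 178.9]
ft_force: [-0.9, -1.1, 4.3]
width: 0.152
```

Request:
apply_moves(
  rows=[0,0,-0.003,0,0,0,0.01,0,-0.001,0,0,0,0.025,0,0,0,0,0,0.035,0,0,0,0,0,0.035,0,0,0,0,0,0,0,-0.03,0,0,0,0,0,-0.045,0,0,0,0,0,-0.045,0,0,0,0,0,0,0,0,0],
)

```text
t: 32.52
eef_pos: [0.4236, 0.0449, 0.1455]
eef_rot: [-180.0, 0.6, 179.0]
ft_force: [-0.3, -0.3, -0.9]
width: 0.149
```

```bash
python3 -c "
from h import *
o=r.get_obs();print(o['eef_pos'],o['eef_rot'])
plan([(.41,-.12,.14,130),(.41,-.282,.12,90.5)],amax=10)
im,o=cap('side','s9');crop('s9','z9',150,80,330,230,4)"
```

```text
[0.42356129 0.04485062 0.14552546] [-179.98224455    0.63611505  178.9511272 ]
9 rows: 0.0021,-0.033,0.0011,0.001,0.002,0.171, -0.0035,-0.0329,0.0011,0.001,0.002,0.171, -0.0091,-0.0318,0.0011,0.001,0.002,0.171, -0.0144,-0.0298,0.0012,0.001,0.002,0.171, -0.0192,-0.0269,0.0012,0.001,0.003,0.17, -0.031,-0.0261,0.005,0,0,0.172, -0.035,-0.0203,0.005,0,0,0.173, -0.038,-0.014,0.005,0,0,0.172, -0.0399,-0.0074,0.005,0,0,0.173
```

View pics/z9.png

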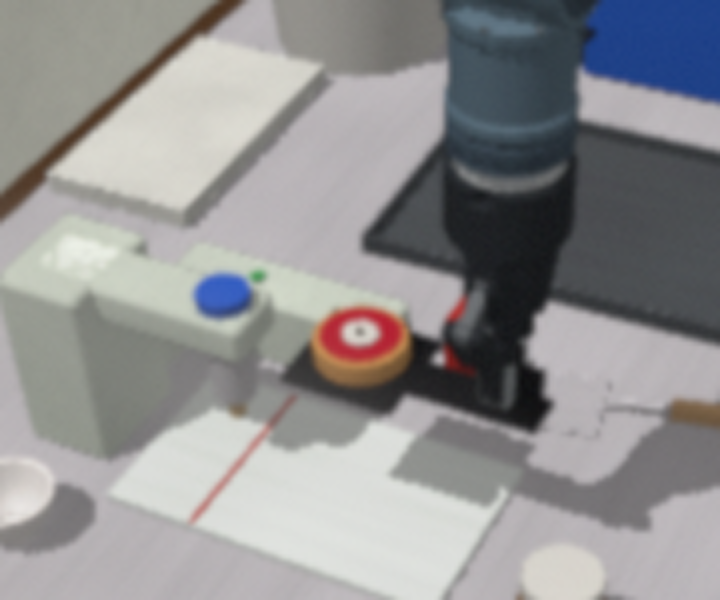

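Request:
apply_moves(
  rows=[0.002,-0.033,0.001,0.001,0.002,0.171,-0.0035,-0.033,0.001,0.001,0.002,0.171,-0.009,-0.032,0.001,0.001,0.002,0.171,-0.014,-0.03,0.001,0.001,0.002,0.171,-0.019,-0.027,0.001,0.001,0.003,0.17,-0.031,-0.026,0.005,0,0,0.172,-0.035,-0.02,0.005,0,0,0.173,-0.038,-0.014,0.005,0,0,0.172,-0.04,-0.007,0.005,0,0,0.173,0,0,0,0,0,0],
)

```text
t: 33.83
eef_pos: [0.4064, -0.2833, 0.1152]
eef_rot: [-179.5, -0.1, 90.3]
ft_force: [-0.6, 0.8, -1.9]
width: 0.15
```

```bash
python3 -c "
from h import *
im,o=cap('wrist','w10');print(o['eef_pos'],o['eef_rot'])
crop('w10','w10b',0,0,512,384,1.5)
plan([(.41,-.282,.0175,90.5,.03)],amax=10)"
```

```text
[ 0.40637333 -0.28327077  0.1152408 ] [-1.79456155e+02 -1.18766920e-01  9.02802746e+01]
4 rows: -0.0002,0.0012,0.0245,-0.003,-0.001,0, -0.0002,0.0012,0.0245,-0.002,-0.001,0, -0.0002,0.0011,0.0244,-0.003,-0.001,-0.001, -0.0001,0.001,0.0245,-0.002,0,0
```

View pics/w10b.png

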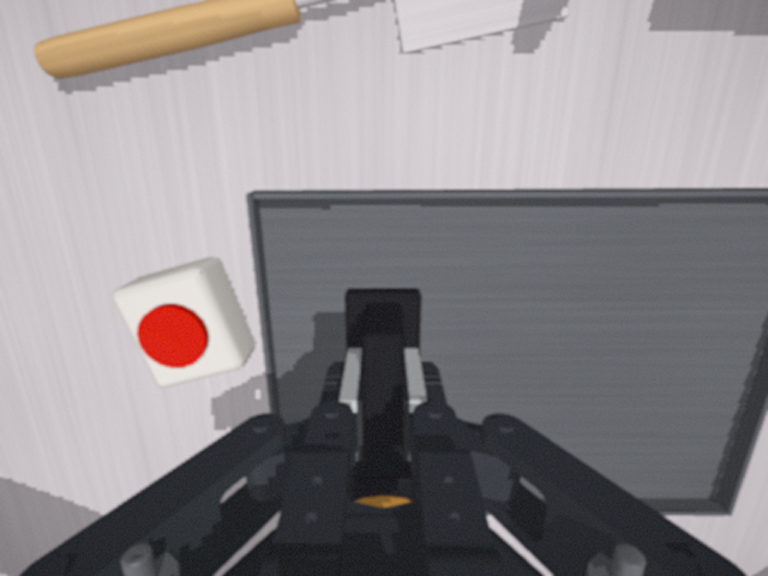

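Request:
apply_moves(
  rows=[0,0.001,0.035,-0.003,-0.001,0,0,0.001,0.033,-0.002,-0.001,0,0,0.001,0.02,-0.003,0,0,0,0.001,0.009,-0.002,0,0,0,0,0,0,0,0,0,0,0,0,0,0],
)

```text
t: 34.62
eef_pos: [0.4118, -0.2821, 0.0213]
eef_rot: [179.8, 0.1, 90.5]
ft_force: [0.1, 0.1, -0.0]
width: 0.148
```

Request:
apply_moves(
  rows=[0,0,0.002,0,0,0,0,0,0.001,0,0,0,0,0,0,0,0,0],
)

```text
t: 35.0
eef_pos: [0.4118, -0.2824, 0.0181]
eef_rot: [179.8, 0.1, 90.5]
ft_force: [-0.0, 1.5, 2.1]
width: 0.154
```

Request:
apply_moves(
  rows=[0,0,0,0,0,0,0,0,0,0,0,0,0,0,0,0,0,0],
  fingers=-0.2,
)

```text
t: 35.38
eef_pos: [0.4111, -0.282, 0.0174]
eef_rot: [179.9, 0.1, 90.5]
ft_force: [-0.1, 0.3, 0.4]
width: 0.593
```

Request:
apply_moves(
  rows=[0,0,-0.03,0,0,0,0,0,-0.05,0,0,0,0,0,-0.05,0,0,0,0,0,-0.05,0,0,0],
)

```text
t: 35.88
eef_pos: [0.4104, -0.2815, 0.199]
eef_rot: [179.9, 0.1, 90.5]
ft_force: [1.6, -0.3, 0.3]
width: 0.601
```

```bash
python3 -c "
from h import *
im,o=cap('scene','c11');print(o['eef_pos'],o['eef_rot'])
crop('c11','c11b',60,120,460,310,2)
plan([(.43,-.12,.21,150),(.46,.05,.21,215),(.54,.18,.21,275)],amax=10)"
```

```text
[ 0.41041794 -0.28150257  0.1990129 ] [1.79852132e+02 8.96737229e-02 9.04808003e+01]
12 rows: 0.0273,0.0031,-0.0009,0.001,0.002,-0.173, 0.0263,0.0077,-0.0008,0.001,0.002,-0.173, 0.0246,0.0121,-0.0008,0.001,0.002,-0.173, 0.0222,0.0162,-0.0008,0.001,0.002,-0.173, 0.0191,0.0197,-0.0007,0,0.002,-0.173, 0.0154,0.0228,-0.0007,0.001,0.003,-0.174, 0.0084,0.0232,0,0,0,-0.162, 0.0046,0.0242,0,0,0,-0.162, 0.0006,0.0246,0,0,0,-0.162, -0.0034,0.0244,0,0,0,-0.162, -0.0073,0.0236,0,0,0,-0.162, -0.011,0.0221,0,0,0,-0.162
8 rows: -0.0143,0.0201,-0.0001,0,0,-0.162, -0.02,0.0087,0,0,0,-0.15, -0.0211,0.0056,0,0,0,-0.15, -0.0217,0.0023,0,0,0,-0.149, -0.0218,-0.0009,0,0,0,-0.15, -0.0214,-0.0041,0,0,0,-0.149, -0.0205,-0.0073,0,0,0,-0.15, -0.0192,-0.0103,0,0,0,-0.149
```

View pics/c11b.png

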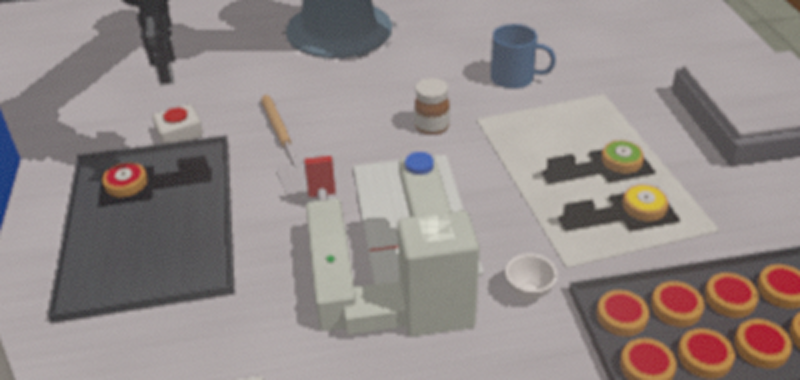

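Request:
apply_moves(
  rows=[0.027,0.003,-0.001,0,0.001,-0.173,0.026,0.008,-0.001,0,0.001,-0.173,0.025,0.012,-0.001,0,0,-0.173,0.022,0.016,-0.001,0,0,-0.173,0.019,0.02,-0.001,0,0,-0.173,0.015,0.023,-0.001,0,0,-0.173,0.008,0.023,0,0,0,-0.162,0.005,0.024,0,0,0,-0.162,0.001,0.025,0,0,0,-0.162,-0.003,0.024,0,0,0,-0.162,-0.007,0.024,0,0,0,-0.162,-0.011,0.022,0,0,0,-0.162],
)

```text
t: 37.42
eef_pos: [0.4529, 0.0281, 0.2033]
eef_rot: [-180.0, 0.1, -154.0]
ft_force: [-0.5, -0.0, -0.5]
width: 0.606
```

```bash
python3 -c "
from h import *
o=r.get_obs();print(o['eef_pos'],o['eef_rot'])
plan([(.585,.19,.20,271)],amax=10)"
```

```text
[0.45285812 0.02812021 0.20332118] [-1.79963521e+02  1.17600681e-01 -1.54043591e+02]
7 rows: -0.0271,0.0125,0.0005,0,0,-0.162, -0.0288,0.008,0.0005,0,0,-0.162, -0.0297,0.0033,0.0005,0,0,-0.162, -0.0298,-0.0016,0.0005,0,0,-0.162, -0.0291,-0.0064,0.0006,-0.001,0,-0.162, -0.0278,-0.011,0.0005,-0.001,0,-0.163, -0.0256,-0.0153,0.0005,0,0.001,-0.162
```

Request:
apply_moves(
  rows=[-0.027,0.0125,0,0,0,-0.162,-0.029,0.008,0,0,0,-0.162,-0.03,0.003,0,0,0,-0.162,-0.03,-0.002,0,0,0,-0.162,-0.029,-0.006,0,0,0,-0.162,-0.028,-0.011,0,0,0,-0.162,-0.026,-0.015,0,0,0,-0.162,0,0,0,0,0,0,0,0,0,0,0,0],
)

```text
t: 38.55
eef_pos: [0.5858, 0.1888, 0.2035]
eef_rot: [-179.9, -0.0, -89.4]
ft_force: [0.1, 0.5, 0.3]
width: 0.602
```

```bash
python3 -c "
from h import *
im,o=cap('wrist','w12'); print(repr(o['eef_pos']),repr(o['eef_rot']),o['t'])
crop('w12','w12b',100,150,340,330,3.3)
"
```

```text
array([0.58579238, 0.18875098, 0.20349986]) array([-1.79931736e+02, -1.54581823e-02, -8.94488752e+01]) 38.55
```

View pics/w12b.png

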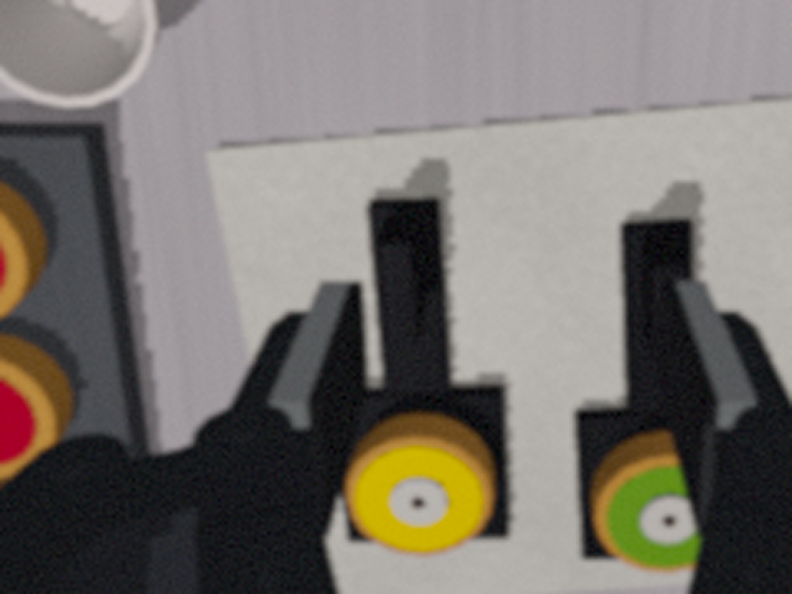

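```bash
python3 - <<'E'
from h import *
K,E=cam('wrist',dict(eef_pos=[0.58579238,0.18875098,0.20349986],eef_rot=[-179.931736,-.01546,-89.4488752]))
f=lambda a:(np.array(a)+.5)/3.3-.5+[100,150]
board(K,E,f([418,502]),f([371,203]),f([440,202]))
board(K,E,f([669,520]),f([624,224]),f([691,221]))
plan([(.632,.276,.10,273)])
E
```

```text
dot [0.6256 0.3818] L(130) 131.0 w(30) 27.9 yaw 91.7 edge yaw -178.5 pinch [0.6287 0.2769]
dot [0.5171 0.3902] L(130) 132.0 w(30) 27.3 yaw 94.34 edge yaw -176.6 pinch [0.5251 0.2855]
3 rows: -0.029,-0.0157,0.0346,0,0,-0.014, -0.0288,-0.016,0.0346,-0.001,0,-0.014, -0.0286,-0.0165,0.0346,0,0,-0.015
```

Request:
apply_moves(
  rows=[-0.029,-0.015,0.034,0,0,-0.008,-0.029,-0.015,0.034,0,0,-0.007,-0.0285,-0.015,0.034,0,0,-0.007,0,0,0,0,0,0,0,0,0,0,0,0],
)

```text
t: 39.22
eef_pos: [0.6298, 0.2756, 0.1028]
eef_rot: [-179.9, -0.0, -88.2]
ft_force: [-0.6, 0.1, 0.4]
width: 0.601
```

```bash
python3 -c "
from h import *
im,o=cap('wrist','w13'); print(repr(o['eef_pos']),repr(o['eef_rot']),o['t'])
crop('w13','w13b',140,140,340,340,3)
"
```

```text
array([0.62978528, 0.27557439, 0.10279075]) array([-1.79863873e+02, -1.21871867e-02, -8.81780044e+01]) 39.225
```

View pics/w13b.png

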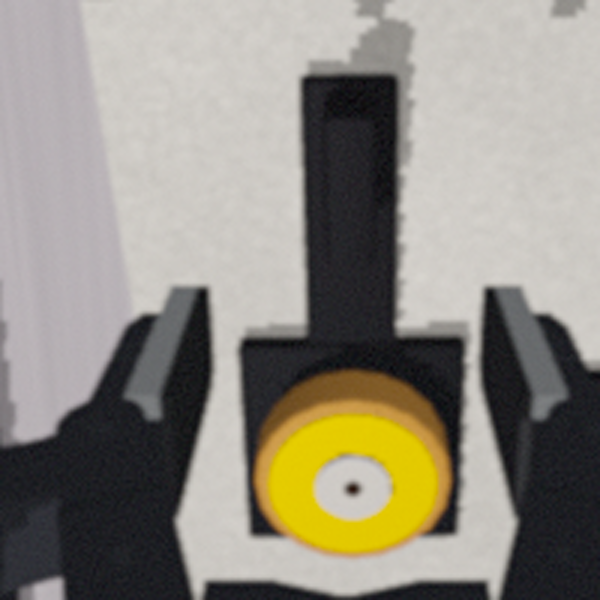

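```bash
python3 - <<'E'
from h import *
K,E=cam('wrist',dict(eef_pos=[0.62978528,0.27557439,0.10279075],eef_rot=[-179.863873,-.01219,-88.178]))
f=lambda a:(np.array(a)+.5)/3-.5+[140,140]
board(K,E,f([352,489]),f([303,77]),f([397,77]))
plan([(.6290,.2765,.012,271.9,.03)])
E
```

```text
dot [0.6254 0.3822] L(130) 131.8 w(30) 27.7 yaw 92.16 edge yaw -178.2 pinch [0.6294 0.2773]
4 rows: -0.0002,0.0004,0.0229,-0.001,0,0, -0.0002,0.0004,0.0229,-0.001,0,-0.001, -0.0003,0.0004,0.0229,-0.001,0,0, -0.0002,0.0003,0.023,-0.001,0,-0.001
```

Request:
apply_moves(
  rows=[0,0,0.025,0,0,0,0,0,0.025,0,0,-0.002,-0.001,0,0.025,-0.001,0,-0.002,-0.001,0,0.016,-0.001,0,-0.002,0,0,0,0,0,0],
)

```text
t: 39.9
eef_pos: [0.6295, 0.2778, 0.0109]
eef_rot: [180.0, -0.0, -87.8]
ft_force: [0.3, 0.4, 1.1]
width: 0.6
```

Request:
apply_moves(
  rows=[0,0,0,0,0,0,0,0,0,0,0,0,0,0,0,0,0,0,0,0,0,0,0,0],
  fingers=1,
)

```text
t: 40.4
eef_pos: [0.6313, 0.2789, 0.0128]
eef_rot: [-179.8, 0.1, -87.8]
ft_force: [-0.3, -0.2, 5.0]
width: 0.151
```

Request:
apply_moves(
  rows=[0,0,-0.015,0,0,0,0,0,-0.045,0,0,0,0,0,-0.06,0,0,0,0,0,-0.055,0,0,0],
)

```text
t: 40.9
eef_pos: [0.6297, 0.2784, 0.1887]
eef_rot: [-180.0, 0.0, -87.8]
ft_force: [0.3, -0.1, -1.4]
width: 0.15
```

```bash
python3 -c "
from h import *
o=r.get_obs();print(o['eef_pos'],o['eef_rot'])
plan([(.50,.18,.17,230),(.42,.0455,.15,179)],amax=10)"
```

```text
[0.62973174 0.27840838 0.18870845] [-1.79956586e+02  1.60547839e-02 -8.77682910e+01]
11 rows: 0.0187,0.0267,0.0037,0,0,0.147, 0.0224,0.0237,0.0037,0,0,0.148, 0.0256,0.0201,0.0037,0,0,0.147, 0.0283,0.0162,0.0037,0,0,0.148, 0.0303,0.0118,0.0038,0,0.001,0.147, 0.0257,-0.0042,0.0033,0,0,0.148, 0.0248,-0.0079,0.0033,0,0,0.148, 0.0234,-0.0115,0.0034,0,0,0.149, 0.0214,-0.0149,0.0033,0,0,0.148, 0.019,-0.0179,0.0034,0,0,0.149, 0.0162,-0.0205,0.0033,-0.001,0,0.148
```

Request:
apply_moves(
  rows=[0.019,0.027,0.004,0,0,0.147,0.022,0.024,0.004,0,0,0.148,0.026,0.02,0.004,0,0,0.147,0.028,0.016,0.004,0,0,0.148,0.03,0.012,0.004,0,0,0.147,0.026,-0.004,0.003,0,0,0.148,0.025,-0.008,0.003,0,0,0.148,0.023,-0.011,0.003,0,0,0.149,0.021,-0.015,0.003,0,0,0.148,0.019,-0.018,0.003,0,0,0.149,0.016,-0.02,0.003,0,0,0.148,0,0,0,0,0,0],
)

```text
t: 42.4
eef_pos: [0.419, 0.046, 0.1482]
eef_rot: [180.0, -0.0, 178.9]
ft_force: [0.3, 0.2, 0.1]
width: 0.151
```

```bash
python3 -c "
from h import *
im,o=cap('side','s14');print(o['eef_pos'],o['eef_rot'],o['width'],o['t'])
crop('s14','z14',150,80,330,230,4)
plan([(.423,.0458,.021,179,.045)],amax=10)"
```

```text
[0.41903551 0.04600782 0.14823034] [ 1.79978237e+02 -3.51212977e-02  1.78940632e+02] 0.15140172176920555 42.4
3 rows: -0.0009,-0.0003,0.0425,0,0,0, -0.001,-0.0003,0.0425,0,0,0, -0.0009,-0.0003,0.0425,0.001,0.001,0.001
```

View pics/z14.png

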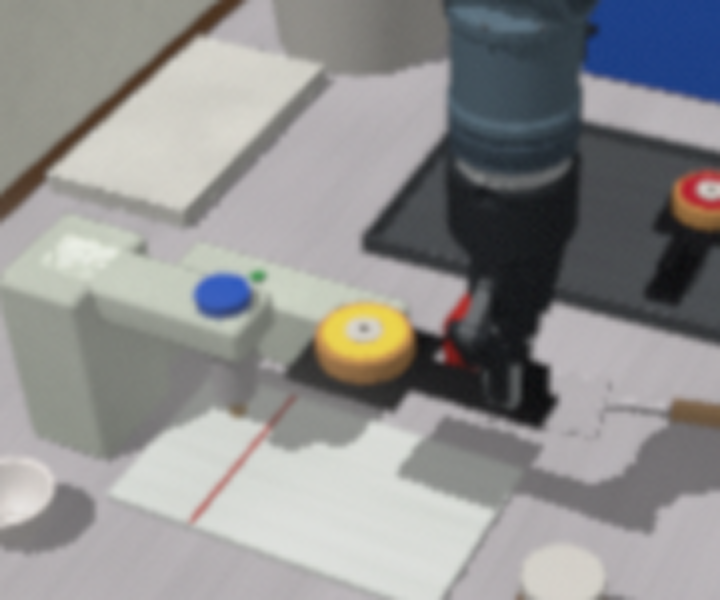

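```bash
python3 -c "
from h import *
K,E=cam('side'); print(p2w(K,E,(np.array([365,328])+.5)/4-.5+[150,80],.1634))
"
```

```text
[[0.52075682 0.04342272 0.1634    ]]
```

Request:
apply_moves(
  rows=[-0.001,0,0.042,0,0,0,-0.001,0,0.042,0,0,0,-0.001,0,0.036,0,0,0,-0.001,0,0.006,0,0,0,0,0,0,0,0,0],
)

```text
t: 43.08
eef_pos: [0.4251, 0.0471, 0.0226]
eef_rot: [180.0, 0.0, 179.1]
ft_force: [0.4, 0.7, -0.7]
width: 0.15
```

```bash
python3 -c "
from h import *
o=r.get_obs();print(o['eef_pos'],o['eef_rot'],o['ft_force'])
plan([(.527,.0439,o['eef_pos'][2],178.9,.035)],amax=10)"
```

```text
[0.42511202 0.04710005 0.02259686] [1.79974255e+02 4.78890995e-02 1.79086990e+02] [ 0.42035697  0.65631129 -0.67667128]
3 rows: -0.034,-0.0005,0,0,0,0.001, -0.034,-0.0005,0,0,0,0.001, -0.0339,-0.0005,0.0001,0,0.001,0.001
```

Request:
apply_moves(
  rows=[-0.034,0,0,0,0,0.001,-0.034,0,0,0,0,0.001,-0.0335,0,0,0,0,0.001,0,0,0,0,0,0,0,0,0,0,0,0,0,0,0,0,0,0],
)

```text
t: 43.82
eef_pos: [0.5248, 0.045, 0.0224]
eef_rot: [180.0, -0.0, 178.9]
ft_force: [-0.1, -0.3, -1.1]
width: 0.155
```

Request:
apply_moves(
  rows=[-0.003,0,0.001,0,0,0,0,0,0.0015,0,0,0,0,0,0.001,0,0,0,0,0,0,0,0,0,0,0,0,0,0,0],
)

```text
t: 44.45
eef_pos: [0.5287, 0.0447, 0.0185]
eef_rot: [180.0, 0.0, 178.8]
ft_force: [0.3, -0.3, -1.4]
width: 0.151
```

```bash
python3 -c "
from h import *
im,o=cap('side','s15');print(o['eef_pos'],o['eef_rot'],o['ft_force'])
crop('s15','z15',196,170,224,196,24)"
```

```text
[0.52867977 0.04474259 0.01849216] [1.79983897e+02 1.02922237e-02 1.78837415e+02] [ 0.28617936 -0.28638746 -1.39714318]
```

View pics/z15.png

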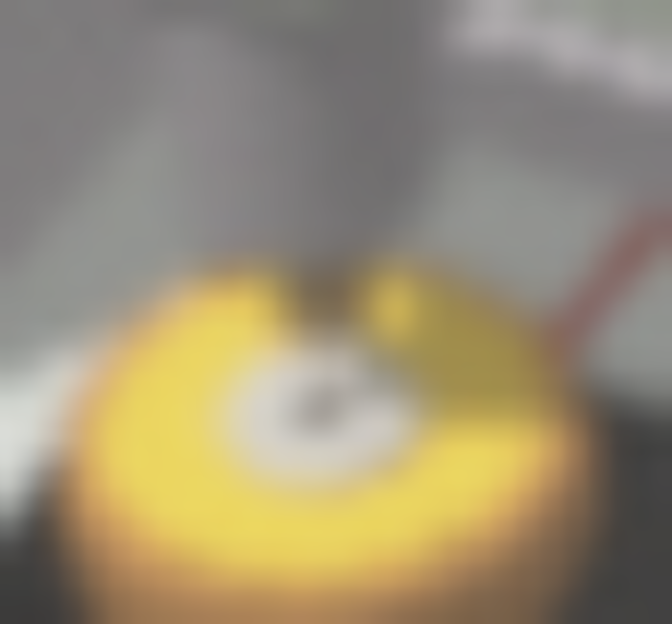

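Request:
apply_moves(
  rows=[0.001,0,0,0,0,0,0,0,0.001,0,0,0,0,0,0,0,0,0,0,0,0,0,0,0],
)

```text
t: 45.0
eef_pos: [0.5278, 0.0448, 0.0175]
eef_rot: [180.0, 0.0, 178.8]
ft_force: [0.3, -0.4, -0.8]
width: 0.154
```

Request:
apply_moves(
  rows=[0,0,0,0,0,0,0,0,0,0,0,0,0,0,0,0,0,0],
  fingers=-0.2,
)

```text
t: 45.38
eef_pos: [0.528, 0.0448, 0.0177]
eef_rot: [180.0, 0.0, 178.8]
ft_force: [0.2, 0.0, -0.2]
width: 0.602
```

Request:
apply_moves(
  rows=[0,0,-0.02,0,0,0,0,0,-0.04,0,0,0,0,0,-0.045,0,0,0],
)

```text
t: 45.75
eef_pos: [0.527, 0.0448, 0.1231]
eef_rot: [180.0, -0.1, 178.8]
ft_force: [1.0, 0.0, -0.7]
width: 0.601
```

```bash
python3 -c "
from h import *
o=r.get_obs();print(o['eef_pos'],o['eef_rot'],o['ft_force'])
plan([(.5106,-.0850,.133,89)],amax=10)
"
```

```text
[0.52696167 0.04476004 0.1230786 ] [ 1.79981787e+02 -7.70443155e-02  1.78834434e+02] [ 0.96190181  0.00284008 -0.68179937]
9 rows: 0.0015,-0.0145,-0.0011,0,0,0.174, -0.001,-0.0145,-0.0011,0,0,0.174, -0.0035,-0.0141,-0.0011,0,0,0.174, -0.0059,-0.0133,-0.0011,0,0,0.174, -0.0081,-0.0121,-0.0011,0,0,0.174, -0.01,-0.0105,-0.0011,0,0,0.174, -0.0117,-0.0086,-0.0011,0,0,0.175, -0.013,-0.0064,-0.0011,-0.001,0,0.174, -0.014,-0.004,-0.0011,0,-0.001,0.175
```

Request:
apply_moves(
  rows=[0.0015,-0.0145,-0.001,0,0,0.174,-0.001,-0.0145,-0.001,0,0,0.174,-0.0035,-0.014,-0.001,0,0,0.174,-0.006,-0.013,-0.001,0,0,0.174,-0.008,-0.012,-0.001,0,0,0.174,-0.01,-0.0105,-0.001,0,0,0.174,-0.012,-0.0085,-0.001,0,0,0.175,-0.013,-0.0065,-0.001,0,0,0.174,-0.014,-0.004,-0.001,0,0,0.175,0,0,0,0,0,0,0,0,0,0,0,0],
)

```text
t: 47.12
eef_pos: [0.5117, -0.0844, 0.1315]
eef_rot: [180.0, -0.0, 89.1]
ft_force: [0.2, -0.0, 0.5]
width: 0.598
```

```bash
python3 -c "
from h import *
im,o=cap('wrist','w16'); print(repr(o['eef_pos']),repr(o['eef_rot']),o['width'],o['t'])
crop('w16','z16',340,0,470,100,6)
"
```

```text
array([ 0.51174169, -0.08444042,  0.13147055]) array([ 1.79981744e+02, -3.91172747e-02,  8.91455481e+01]) 0.5984516657961516 47.125
```

View pics/z16.png

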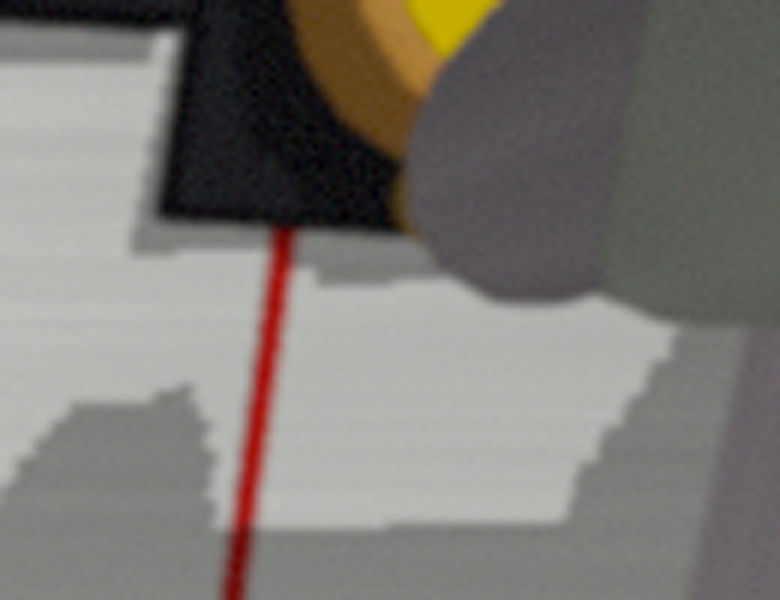

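```bash
python3 -c "
from h import *
im,o=cap('side','s17'); im,o=cap('scene','c17')
crop('s17','z17',130,80,330,230,4);
crop('c17','z17c',200,120,440,280,3)
"
```

```text
(no output)
```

View pics/z17.png

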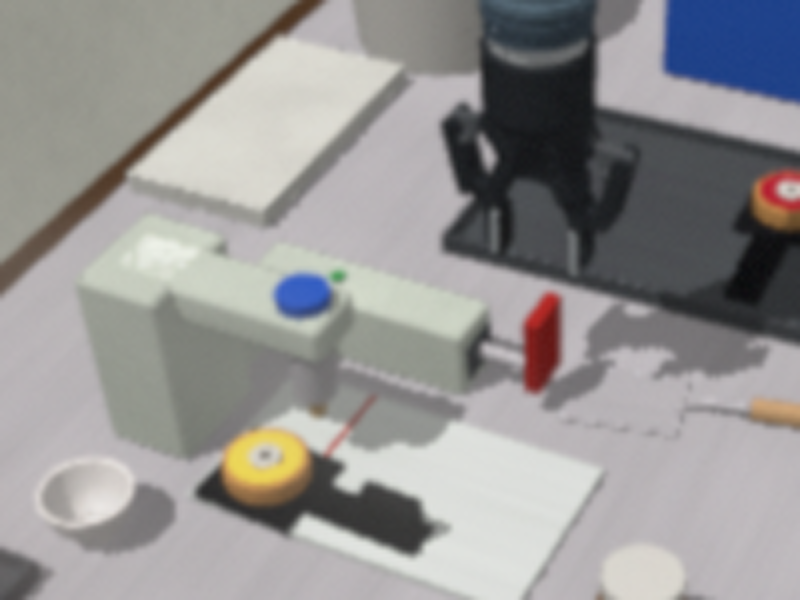

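View pics/z17c.png

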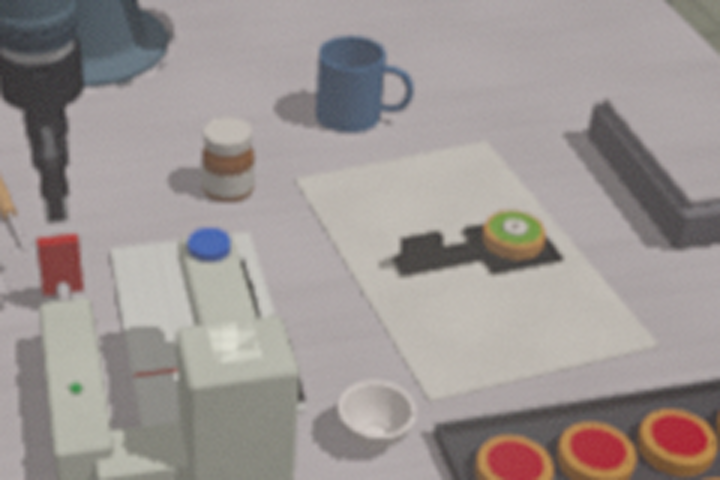

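```bash
python3 - <<'E'
from h import *
K,E=cam('side'); c=lambda a:(np.array(a,float)+.5)/4-.5+[130,80]
print(p2w(K,E,c([[265,457]]),.034), p2w(K,E,c([[417,556],[440,527],[196,491],[290,533]]),.014))
plan([(.50,.07,.20,175)],amax=10)
E
```

```text
[[0.64931456 0.08450793 0.034     ]] [[0.51679323 0.10897036 0.014     ]
 [0.51479767 0.07826952 0.014     ]
 [0.68919706 0.11767382 0.014     ]
 [0.60698064 0.12578614 0.014     ]]
9 rows: 0.0171,-0.0016,-0.0076,0,0,-0.167, 0.0172,0.0013,-0.0076,0,0,-0.167, 0.0167,0.0041,-0.0076,0,0,-0.166, 0.0158,0.0068,-0.0076,0,0,-0.167, 0.0144,0.0094,-0.0076,0,0,-0.166, 0.0127,0.0116,-0.0076,0,0,-0.167, 0.0105,0.0136,-0.0076,0,0,-0.166, 0.0082,0.0151,-0.0076,0,0,-0.167, 0.0056,0.0163,-0.0077,0,0,-0.166
```

```bash
python3 - <<'E'
from h import *
plan([(.5400,.0917,.13,176)],amax=10)
E
```

```text
9 rows: 0.0196,0.0028,0.0002,0,0,-0.169, 0.0188,0.0061,0.0002,0,0,-0.168, 0.0176,0.0092,0.0002,0,0,-0.169, 0.0158,0.012,0.0002,0,0,-0.168, 0.0135,0.0144,0.0001,0,0,-0.169, 0.0109,0.0165,0.0002,0,0,-0.168, 0.008,0.0181,0.0001,0,0,-0.169, 0.0049,0.0192,0.0002,0,0,-0.168, 0.0015,0.0198,0.0001,0,0,-0.169
```

Request:
apply_moves(
  rows=[0.0195,0.003,0,0,0,-0.169,0.019,0.006,0,0,0,-0.168,0.0175,0.009,0,0,0,-0.169,0.016,0.012,0,0,0,-0.168,0.0135,0.0145,0,0,0,-0.169,0.011,0.0165,0,0,0,-0.168,0.008,0.018,0,0,0,-0.169,0.005,0.019,0,0,0,-0.168,0.0015,0.02,0,0,0,-0.169,0,0,0,0,0,0,0,0,0,0,0,0],
)

```text
t: 48.65
eef_pos: [0.5399, 0.0912, 0.1315]
eef_rot: [-180.0, 0.0, 175.9]
ft_force: [-0.0, 0.7, 0.3]
width: 0.602
```

```bash
python3 -c "
from h import *
im,o=cap('wrist','w18'); print(repr(o['eef_pos']),repr(o['eef_rot']),o['width'],o['t'])
crop('w18','w18b',0,0,512,384,1.5)
"
```

```text
array([0.53985448, 0.09115207, 0.13146295]) array([-1.79991990e+02,  7.69862539e-03,  1.75854778e+02]) 0.6020015658923268 48.65
```

View pics/w18b.png

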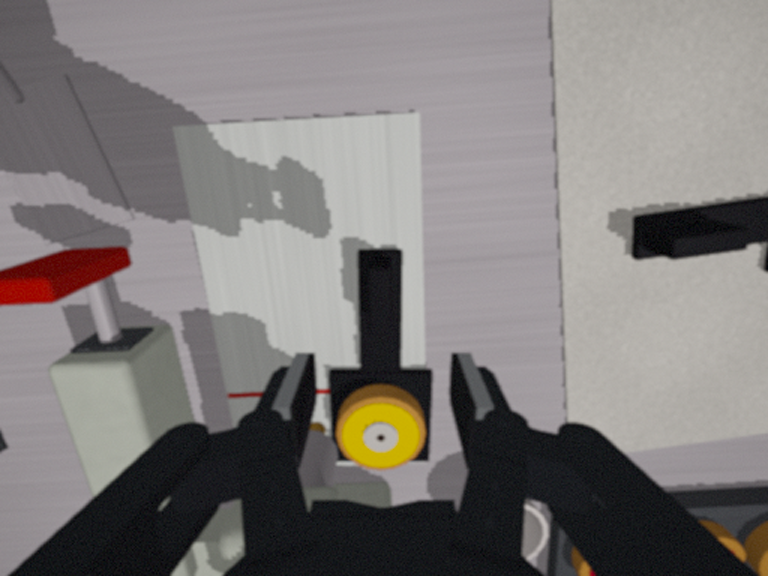

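```bash
python3 - <<'E'
from h import *
K,E=cam('wrist',dict(eef_pos=[0.53985448,0.09115207,0.13146295],eef_rot=[-179.99199,.0077,175.854778]))
f=lambda a:(np.array(a)+.5)/1.5-.5
board(K,E,f([380,438]),f([359,252]),f([402,250]),zb=.006)
print(p2w(K,E,f([318,427]),.052))
crop('w18','w18c',190,260,300,320,7)
E
```

```text
dot [0.652  0.0817] L(130) 130.2 w(30) 27.9 yaw -4.36 edge yaw 88.6 pinch [0.5473 0.0897]
[[0.62605228 0.04372706 0.052     ]]
```

View pics/w18c.png

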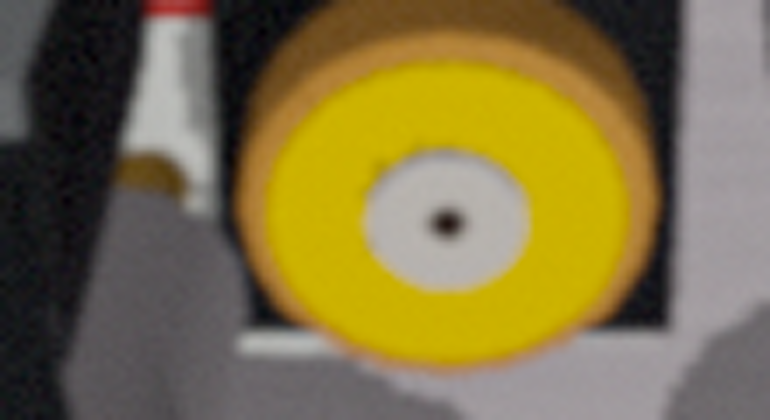

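```bash
python3 - <<'E'
from h import *
K,E=cam('wrist',dict(eef_pos=[0.53985448,0.09115207,0.13146295],eef_rot=[-179.99199,.0077,175.854778]))
print(p2w(K,E,[150.5/7-.5+190, 152.5/7-.5+260],.05))
plan([(.5415,.0902,.0172,175.8,.035)],amax=10)
E
```

```text
[[0.62380016 0.04289141 0.05      ]]
4 rows: -0.0004,-0.0001,0.0286,0,0,0, -0.0004,-0.0002,0.0286,0,0,0, -0.0004,-0.0001,0.0285,0,0,0, -0.0004,-0.0002,0.0286,0,0,0.001
```

Request:
apply_moves(
  rows=[0,0,0.035,0,0,0,-0.001,0,0.035,0,0,0,0,0,0.03,0,0,0,0,0,0.014,0,0,0,0,0,0,0,0,0,0,0,0,0,0,0],
)

```text
t: 49.45
eef_pos: [0.5422, 0.0911, 0.0187]
eef_rot: [180.0, 0.1, 175.9]
ft_force: [-0.5, -0.9, 0.5]
width: 0.6
```

Request:
apply_moves(
  rows=[0,0,0,0,0,0,0,0,0,0,0,0,0,0,0,0,0,0,0,0,0,0,0,0],
  fingers=1,
)

```text
t: 49.95
eef_pos: [0.5421, 0.0912, 0.0186]
eef_rot: [180.0, 0.1, 175.9]
ft_force: [-0.7, -0.3, 5.5]
width: 0.151
```

Request:
apply_moves(
  rows=[0,0,-0.003,0,0,0,0,0,0,0,0,0,0,0,0,0,0,0],
)

```text
t: 50.32
eef_pos: [0.5406, 0.0912, 0.0202]
eef_rot: [180.0, -0.0, 175.9]
ft_force: [-0.0, 0.7, -0.1]
width: 0.149
```

```bash
python3 - <<'E'
from h import *
plan([(.519,.0449,.0215,178.9,.01)],amax=10)
E
```

```text
6 rows: 0.003,-0.008,-0.0002,0,0,-0.009, 0.0031,-0.0079,-0.0002,0,0,-0.009, 0.0032,-0.0079,-0.0002,0,0,-0.009, 0.0033,-0.0079,-0.0002,0,0,-0.008, 0.0033,-0.0078,-0.0002,0,0,-0.009, 0.0034,-0.0078,-0.0003,0,-0.001,-0.008
```

Request:
apply_moves(
  rows=[0.003,-0.008,-0.001,0,0,-0.009,0.003,-0.008,0,0,0,-0.009,0.003,-0.008,0,0,0,-0.009,0.0035,-0.008,0,0,0,-0.008,0.0035,-0.008,0,0,0,-0.009,0.0035,-0.0075,0,0,0,-0.008,0,0,0,0,0,0,0,0,0,0,0,0],
)

```text
t: 51.32
eef_pos: [0.5195, 0.0448, 0.0216]
eef_rot: [180.0, 0.0, 178.9]
ft_force: [1.0, -0.5, -1.1]
width: 0.15
```

```bash
python3 -c "
from h import *
im,o=cap('side','s19');print(o['eef_pos'],o['eef_rot'],o['ft_force'],o['t'])
crop('s19','z19',196,170,224,196,24)"
```

```text
[0.51945077 0.04478489 0.02161388] [1.79973470e+02 3.92198513e-02 1.78893655e+02] [ 1.01524881 -0.45811572 -1.14697746] 51.325
```

View pics/z19.png

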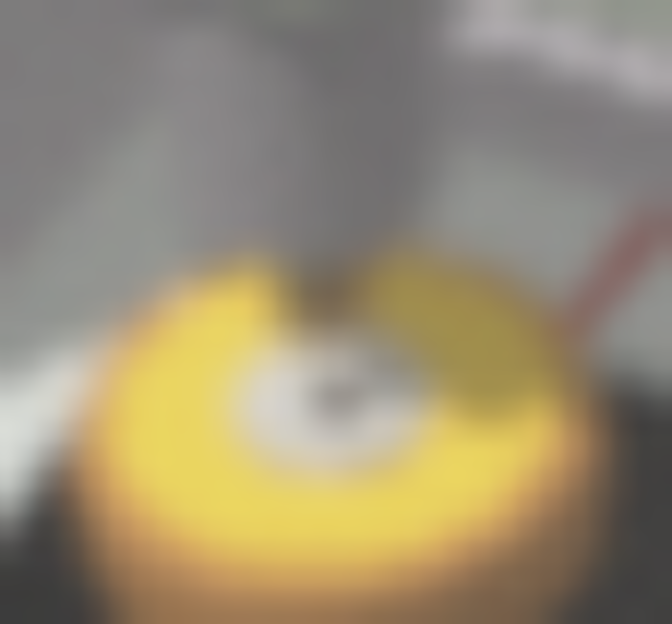

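Request:
apply_moves(
  rows=[0,0,0.0015,0,0,0,0,0,0.0015,0,0,0,0,0,0,0,0,0,0,0,0,0,0,0],
)

```text
t: 51.88
eef_pos: [0.5194, 0.0449, 0.0186]
eef_rot: [180.0, 0.0, 178.9]
ft_force: [-0.7, 0.0, -0.2]
width: 0.147
```

Request:
apply_moves(
  rows=[0,0,0,0,0,0,0,0,0,0,0,0,0,0,0,0,0,0],
  fingers=-0.2,
)

```text
t: 52.25
eef_pos: [0.5193, 0.0447, 0.0185]
eef_rot: [180.0, 0.0, 178.9]
ft_force: [0.3, 0.1, -0.3]
width: 0.596
```

Request:
apply_moves(
  rows=[0,0,-0.02,0,0,0,0,0,-0.04,0,0,0,0,0,-0.045,0,0,0],
)

```text
t: 52.62
eef_pos: [0.5184, 0.0447, 0.124]
eef_rot: [180.0, -0.1, 178.9]
ft_force: [1.0, 0.1, 0.3]
width: 0.6
```

```bash
python3 -c "
from h import *
o=r.get_obs();print(o['eef_pos'],o['eef_rot'],o['ft_force'])
plan([(.5106,-.0850,.133,89)],amax=10)
"
```

```text
[0.51841652 0.04468368 0.12403178] [ 1.79983149e+02 -8.14506470e-02  1.78890907e+02] [0.9974833  0.05561894 0.33744021]
9 rows: 0.0006,-0.0144,-0.001,0,0,0.174, -0.0019,-0.0143,-0.001,0,0,0.174, -0.0044,-0.0138,-0.001,0,0,0.174, -0.0067,-0.0128,-0.001,0,0,0.174, -0.0088,-0.0114,-0.001,0,0,0.175, -0.0106,-0.0098,-0.001,0,0,0.174, -0.0122,-0.0077,-0.001,0,0,0.175, -0.0133,-0.0055,-0.001,-0.001,0,0.174, -0.0141,-0.0031,-0.001,0,-0.001,0.175
```

Request:
apply_moves(
  rows=[0.0005,-0.0145,-0.001,0,0,0.174,-0.002,-0.0145,-0.001,0,0,0.174,-0.0045,-0.014,-0.001,0,0,0.174,-0.0065,-0.013,-0.001,0,0,0.174,-0.009,-0.0115,-0.001,0,0,0.175,-0.0105,-0.01,-0.001,0,0,0.174,-0.012,-0.0075,-0.001,0,0,0.175,-0.0135,-0.0055,-0.001,0,0,0.174,-0.014,-0.003,-0.001,0,0,0.175,0,0,0,0,0,0,0,0,0,0,0,0],
)

```text
t: 54.0
eef_pos: [0.5113, -0.0852, 0.1324]
eef_rot: [180.0, -0.0, 89.1]
ft_force: [0.1, 0.4, 0.7]
width: 0.599
```

```bash
python3 -c "
from h import *
im,o=cap('wrist','w20'); print(repr(o['eef_pos']),repr(o['eef_rot']),o['width'],o['t'])
crop('w20','z20',340,0,470,100,6)
"
```

```text
array([ 0.51132895, -0.08520391,  0.13242356]) array([ 1.79990154e+02, -3.93432683e-02,  8.91396146e+01]) 0.5994922653377198 54.0
```

View pics/z20.png

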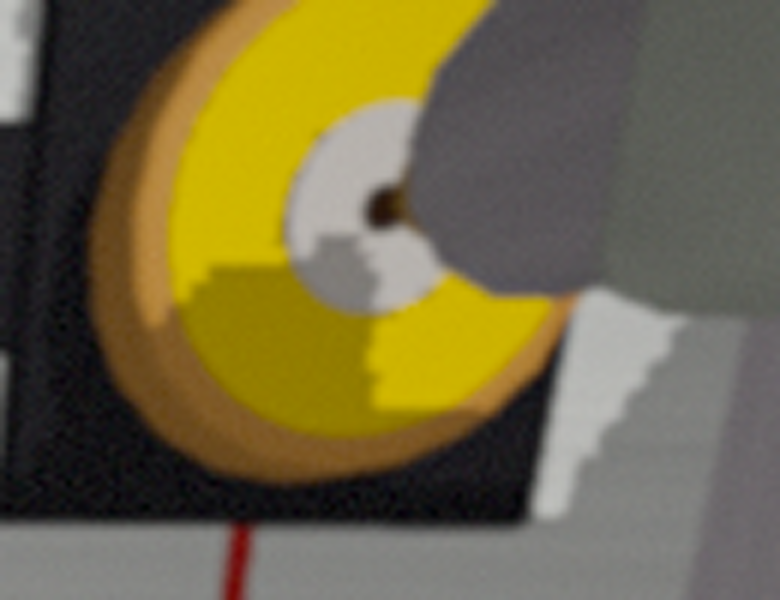

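Request:
apply_moves(
  rows=[0,0,0.03,0,0,0,0,0,0.03,0,0,0,0,0,0.02,0,0,0,0,0,0,0,0,0],
)

```text
t: 54.55
eef_pos: [0.5097, -0.0845, 0.051]
eef_rot: [-179.8, -0.1, 89.1]
ft_force: [0.0, 1.0, -0.1]
width: 0.599
```

Request:
apply_moves(
  rows=[0,0,0,0,0,0,0,0,0,0,0,0,0,0,0,0,0,0,0,0,0,0,0,0],
  fingers=1,
)

```text
t: 55.05
eef_pos: [0.5105, -0.0857, 0.0537]
eef_rot: [-180.0, 0.0, 89.0]
ft_force: [-5.2, -0.4, 5.7]
width: 0.155
```

Request:
apply_moves(
  rows=[0,-0.006,0,0,0,0,0,-0.006,0,0,0,0,0,-0.006,0,0,0,0,0,-0.006,0,0,0,0,0,-0.006,0,0,0,0,0,-0.006,0,0,0,0,0,-0.005,0,0,0,0,0,-0.004,0,0,0,0,0,-0.003,0,0,0,0,0,-0.003,0,0,0,0,0,0,0,0,0,0],
)

```text
t: 56.42
eef_pos: [0.4669, -0.0848, 0.0538]
eef_rot: [179.3, -0.1, 89.0]
ft_force: [16.7, 2.9, -12.8]
width: 0.153
```

Request:
apply_moves(
  rows=[0,-0.002,0,0,0,0,0,0,0,0,0,0,0,0,0,0,0,0,0,0,0,0,0,0,0,0,0,0,0,0,0,0,0,0,0,0,0,0,0,0,0,0,0,0,0,0,0,0],
)

```text
t: 57.42
eef_pos: [0.4664, -0.0848, 0.0538]
eef_rot: [179.1, -0.1, 89.1]
ft_force: [21.3, 3.6, -16.0]
width: 0.156
```

```bash
python3 -c "
from h import *
im,o=cap('side','s21');print(o['eef_pos'],o['ft_force'],o['width'])
crop('s21','z21',180,130,280,205,7)"
```

```text
[ 0.46641236 -0.08484108  0.05383952] [ 21.29291095   3.6093565  -15.97133633] 0.15622954580780282
```

View pics/z21.png

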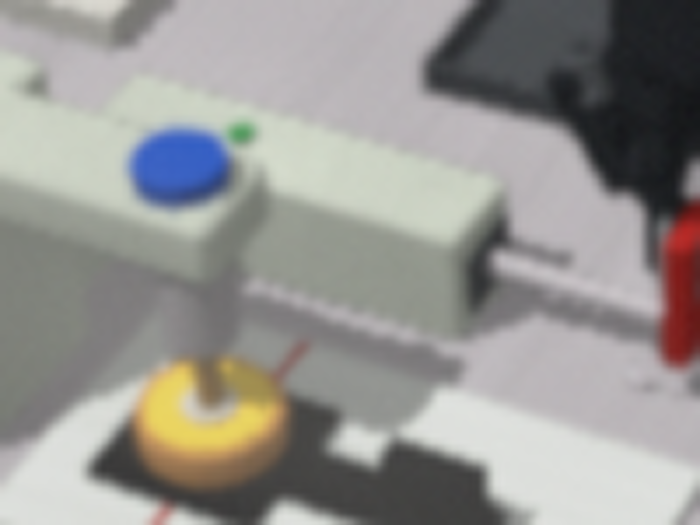

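Pin pressed on the lemon seal at the stop. Return the pull.

Request:
apply_moves(
  rows=[0,0.008,0,0,0,0,0,0.008,0,0,0,0,0,0.008,0,0,0,0,0,0.008,0,0,0,0,0,0.008,0,0,0,0,0,0.008,0,0,0,0,0,0.005,0,0,0,0,0,0,0,0,0,0],
)

```text
t: 58.48
eef_pos: [0.5105, -0.0857, 0.0536]
eef_rot: [-179.9, 0.0, 89.0]
ft_force: [-3.9, 1.8, 12.7]
width: 0.157
```

Request:
apply_moves(
  rows=[0,0,0,0,0,0,0,0,0,0,0,0,0,0,0,0,0,0],
  fingers=-0.2,
)

```text
t: 58.85
eef_pos: [0.5109, -0.0856, 0.052]
eef_rot: [-179.9, -0.0, 89.0]
ft_force: [0.4, 0.4, -0.5]
width: 0.6
```

Request:
apply_moves(
  rows=[0,0,-0.025,0,0,0,0,0,-0.03,0,0,0,0,0,-0.025,0,0,0,0,0,0,0,0,0],
)

```text
t: 59.35
eef_pos: [0.513, -0.0861, 0.1342]
eef_rot: [179.8, 0.1, 89.0]
ft_force: [0.3, 0.0, -0.6]
width: 0.6
```

```bash
python3 -c "
from h import *
im,o=cap('wrist','w22'); print(o['eef_pos'],o['eef_rot'],o['width'],o['t'])
crop('w22','w22b',0,0,512,384,1.5)
plan([(.5195,.0445,.087,179)],amax=10)"
```

```text
[ 0.51300696 -0.08613127  0.13421643] [1.79763722e+02 5.37316722e-02 8.89982562e+01] 0.6000665948778271 59.35
10 rows: 0.013,0.0005,0.0046,0,0,-0.157, 0.0128,0.0026,0.0046,0,0,-0.157, 0.0123,0.0045,0.0046,0,0,-0.157, 0.0114,0.0064,0.0046,0,0,-0.157, 0.0103,0.0081,0.0046,0,0,-0.157, 0.0089,0.0096,0.0046,0,0,-0.157, 0.0072,0.0108,0.0045,0,0,-0.157, 0.0055,0.0118,0.0046,0,0.001,-0.157, 0.0035,0.0126,0.0045,0,0,-0.157, 0.0015,0.0129,0.0046,0,0.001,-0.158
```

View pics/w22b.png

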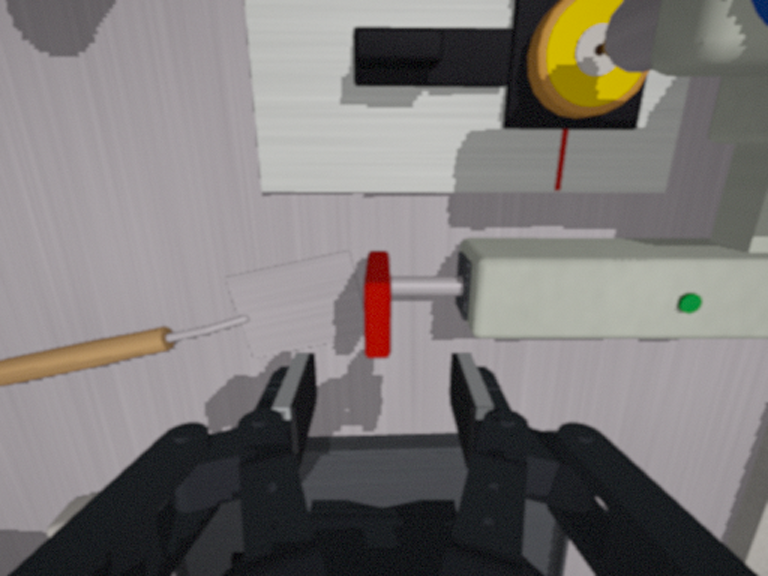

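Request:
apply_moves(
  rows=[0.013,0.0005,0.0045,0,0,-0.157,0.0125,0.003,0.0045,0,0,-0.157,0.012,0.005,0.0045,0,0,-0.157,0.011,0.0065,0.0045,0,0,-0.157,0.01,0.008,0.0045,0,0,-0.157,0.0085,0.0095,0.0045,0,0,-0.157,0.007,0.011,0.0045,0,0,-0.157,0.0045,0.012,0.0045,0,0,-0.157,0.0025,0.0125,0.0045,0,0,-0.157,0.0005,0.013,0.0045,0,0,-0.158,0,0,0,0,0,0,0,0,0,0,0,0],
)

```text
t: 60.9
eef_pos: [0.523, 0.0422, 0.0868]
eef_rot: [-180.0, -0.1, 178.9]
ft_force: [0.2, -0.3, -0.3]
width: 0.599
```

```bash
python3 -c "
from h import *
o=r.get_obs();print(o['eef_pos'],o['eef_rot'])
plan([(.523,.0447,.0175,179,.03)],amax=10)"
```

```text
[0.52298672 0.04224485 0.08678931] [-1.79995092e+02 -6.84262720e-02  1.78877783e+02]
3 rows: 0,0.0008,0.0231,0,0,-0.001, 0,0.0008,0.0231,0,-0.001,-0.001, 0,0.0009,0.0231,0,0,0
```

Request:
apply_moves(
  rows=[0,0.001,0.028,0,0,0,0,0.001,0.025,0,0,0,0,0.0005,0.017,0,0,0,0,0,0,0,0,0],
)

```text
t: 61.4
eef_pos: [0.5222, 0.0446, 0.0163]
eef_rot: [180.0, -0.2, 178.9]
ft_force: [-0.7, 0.1, 0.0]
width: 0.599
```

Request:
apply_moves(
  rows=[0,0,0,0,0,0,0,0,0,0,0,0,0,0,0,0,0,0],
  fingers=1,
)

```text
t: 61.78
eef_pos: [0.5249, 0.0449, 0.0187]
eef_rot: [180.0, 0.2, 179.0]
ft_force: [-0.3, -0.1, 3.7]
width: 0.148
```

Request:
apply_moves(
  rows=[0,0,-0.003,0,0,0,0.01,0,-0.001,0,0,0,0.025,0,0,0,0,0,0.035,0,0,0,0,0,0.033,0,0,0,0,0,0,0,-0.03,0,0,0,0,0,-0.045,0,0,0,0,0,-0.045,0,0,0,0,0,0,0,0,0],
)

```text
t: 62.9
eef_pos: [0.4229, 0.0468, 0.1446]
eef_rot: [180.0, 0.4, 179.0]
ft_force: [0.9, -0.6, -1.2]
width: 0.149
```

```bash
python3 -c "
from h import *
o=r.get_obs();print(o['eef_pos'],o['eef_rot'],o['width'])
plan([(.43,-.10,.15,135),(.505,-.282,.12,90.5)],amax=10)"
```

```text
[0.42285192 0.0468073  0.14458   ] [179.99284477   0.40552313 179.01361249] 0.14866826452428436
10 rows: -0.0019,-0.0293,-0.0011,0.001,0.001,0.154, -0.0064,-0.0287,-0.001,0,0.001,0.154, -0.0108,-0.0274,-0.0011,0.001,0.002,0.153, -0.0148,-0.0254,-0.001,0.001,0.001,0.154, -0.0185,-0.0228,-0.0011,0,0.002,0.153, -0.0363,-0.0151,0.006,0,0,0.155, -0.0383,-0.0094,0.006,0,0,0.155, -0.0392,-0.0033,0.006,0,0,0.156, -0.0393,0.0028,0.006,0,0,0.155, -0.0384,0.0088,0.006,0,0,0.156
```

Request:
apply_moves(
  rows=[-0.002,-0.029,-0.001,0,0.001,0.154,-0.0065,-0.0285,-0.001,0,0.001,0.154,-0.011,-0.0275,-0.001,0,0.002,0.154,-0.015,-0.0255,-0.001,0,0.001,0.154,-0.0185,-0.023,-0.001,0,0.002,0.153,-0.036,-0.015,0.006,0,0,0.155,-0.038,-0.0095,0.006,0,0,0.155,-0.039,-0.0035,0.006,0,0,0.156,-0.039,0.003,0.006,0,0,0.155,-0.0385,0.009,0.006,0,0,0.156,0,0,0,0,0,0,0,0,0,0,0,0],
)

```text
t: 64.4
eef_pos: [0.5011, -0.2799, 0.1139]
eef_rot: [-179.5, -0.3, 90.5]
ft_force: [-0.8, -1.3, -1.8]
width: 0.153
```

```bash
python3 -c "
from h import *
im,o=cap('wrist','w23');print(o['eef_pos'],o['eef_rot'],o['width'],o['t'])
crop('w23','w23b',0,0,512,384,1.5)
plan([(.505,-.282,.018,90.5,.04)],amax=10)"
```

```text
[ 0.50110533 -0.27989272  0.11388191] [-179.51950084   -0.32633245   90.47782227] 0.15277037315783243 64.4
3 rows: -0.0009,0.0015,0.0321,-0.003,-0.002,0, -0.0009,0.0014,0.0321,-0.002,-0.002,0, -0.0008,0.0013,0.0321,-0.003,-0.001,0
```

View pics/w23b.png

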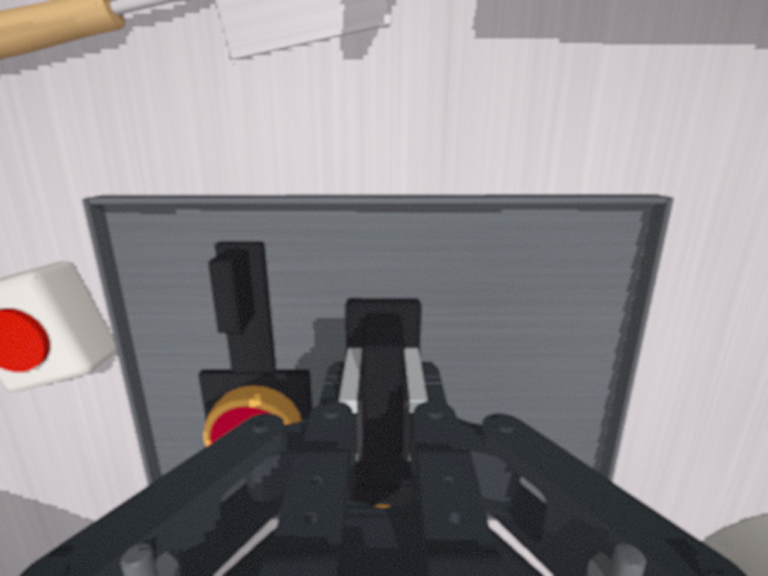

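Request:
apply_moves(
  rows=[0,0.0015,0.035,-0.003,-0.002,0,-0.001,0.0015,0.033,-0.002,-0.002,0,-0.001,0.001,0.02,-0.003,-0.001,0,0,0,0.008,0,0,0,0,0,0,0,0,0,0,0,0,0,0,0],
)

```text
t: 65.2
eef_pos: [0.507, -0.2833, 0.0205]
eef_rot: [179.8, 0.2, 90.5]
ft_force: [1.0, -1.0, -0.4]
width: 0.145
```

Request:
apply_moves(
  rows=[0,0,0.002,0,0,0,0,0,0.002,0,0,0,0,0,0,0,0,0],
)

```text
t: 65.58
eef_pos: [0.5069, -0.2835, 0.0167]
eef_rot: [179.8, 0.2, 90.4]
ft_force: [-0.6, 0.4, 7.1]
width: 0.149
```

Request:
apply_moves(
  rows=[0,0,0,0,0,0,0,0,0,0,0,0,0,0,0,0,0,0],
  fingers=-0.2,
)

```text
t: 65.95
eef_pos: [0.5062, -0.283, 0.0152]
eef_rot: [179.9, 0.1, 90.4]
ft_force: [-0.0, 0.8, -0.1]
width: 0.6
```

Request:
apply_moves(
  rows=[0,0,-0.03,0,0,0,0,0,-0.05,0,0,0,0,0,-0.05,0,0,0,0,0,-0.05,0,0,0],
)

```text
t: 66.45
eef_pos: [0.5056, -0.2826, 0.1968]
eef_rot: [179.9, 0.1, 90.4]
ft_force: [0.3, -0.0, -0.2]
width: 0.598
```

```bash
python3 -c "
from h import *
im,o=cap('scene','c24');print(o['eef_pos'],o['eef_rot'])
crop('c24','c24b',60,120,460,310,2)
plan([(.44,-.10,.21,155),(.45,.05,.20,215)],amax=10)"
```

```text
[ 0.50557835 -0.28259642  0.19675427] [1.79882887e+02 9.30001289e-02 9.04249943e+01]
12 rows: 0.0264,-0.0096,-0.0011,0.001,0.002,-0.161, 0.0276,-0.0052,-0.0011,0.001,0.002,-0.161, 0.0281,-0.0007,-0.001,0.001,0.002,-0.161, 0.0279,0.0038,-0.001,0.001,0.002,-0.161, 0.0269,0.0082,-0.0009,0.001,0.002,-0.161, 0.0252,0.0124,-0.0009,0,0.001,-0.161, 0.0229,0.0164,-0.0008,0.001,0.002,-0.161, 0.0091,0.0234,0.0017,0,0,-0.175, 0.0048,0.0246,0.0016,0,0,-0.174, 0.0005,0.025,0.0017,0,0,-0.175, -0.0038,0.0248,0.0016,0,0,-0.174, -0.0081,0.0237,0.0017,0,0,-0.175
1 rows: -0.0121,0.0219,0.0016,0,-0.001,-0.174
```

View pics/c24b.png

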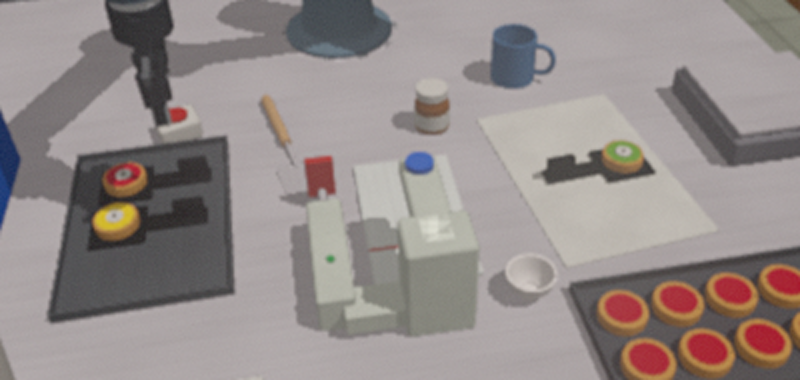

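Request:
apply_moves(
  rows=[0.0265,-0.0095,-0.001,0,0.001,-0.161,0.0275,-0.005,-0.001,0,0.001,-0.161,0.028,-0.001,-0.001,0,0.001,-0.161,0.028,0.004,-0.001,0,0,-0.161,0.027,0.008,-0.001,0,0,-0.161,0.025,0.0125,-0.001,0,0,-0.161,0.023,0.0165,-0.001,0,0,-0.161,0.009,0.0235,0.001,0,0,-0.175,0.005,0.0245,0.001,0,0,-0.175,0.0005,0.025,0.001,0,0,-0.175,-0.004,0.025,0.001,0,0,-0.174,-0.008,0.0235,0.001,0,0,-0.175],
)

```text
t: 68.0
eef_pos: [0.4459, 0.0278, 0.1972]
eef_rot: [180.0, 0.1, -154.6]
ft_force: [0.4, -0.1, -0.3]
width: 0.597
```

```bash
python3 -c "
from h import *
o=r.get_obs();print(o['eef_pos'],o['eef_rot'])
plan([(.525,.24,.12,274)],amax=10)"
```

```text
[0.44585649 0.02775572 0.19715239] [ 1.79978332e+02  1.04189383e-01 -1.54591304e+02]
7 rows: -0.0232,0.0225,0.0111,0,0,-0.171, -0.0267,0.0183,0.0111,0,0,-0.171, -0.0294,0.0134,0.0111,0,0,-0.171, -0.0313,0.0083,0.0111,0,0,-0.171, -0.0322,0.0028,0.011,0,0,-0.171, -0.0322,-0.0027,0.0111,-0.001,0.001,-0.171, -0.0313,-0.0082,0.011,0,0,-0.171
```

Request:
apply_moves(
  rows=[-0.023,0.0225,0.009,0,0,-0.171,-0.0265,0.0185,0.011,0,0,-0.171,-0.0295,0.0135,0.011,0,0,-0.171,-0.0315,0.0085,0.011,0,0,-0.171,-0.032,0.003,0.011,0,0,-0.171,-0.032,-0.0025,0.011,0,0,-0.171,-0.0315,-0.008,0.011,0,0,-0.171,0,0,0,0,0,0,0,0,0,0,0,0],
)

```text
t: 69.12
eef_pos: [0.5247, 0.2387, 0.1225]
eef_rot: [-180.0, 0.0, -86.4]
ft_force: [0.1, -0.7, 0.4]
width: 0.602
```

```bash
python3 -c "
from h import *
im,o=cap('wrist','w25'); print(repr(o['eef_pos']),repr(o['eef_rot']),o['t'])
crop('w25','w25b',140,140,340,340,3)
"
```

```text
array([0.52468721, 0.23865456, 0.1225283 ]) array([-1.79955040e+02,  2.67804657e-02, -8.64025321e+01]) 69.125
```

View pics/w25b.png

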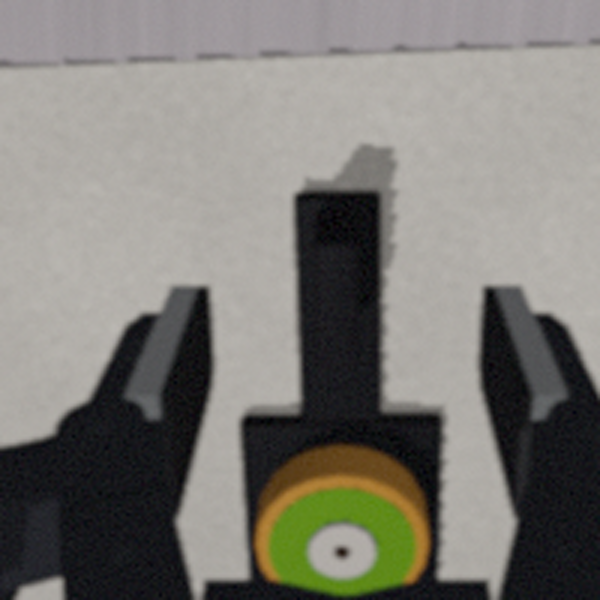

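```bash
python3 - <<'E'
from h import *
K,E=cam('wrist',dict(eef_pos=[0.52468721,0.23865456,0.1225283],eef_rot=[-179.95504,.02678,-86.40253]))
f=lambda a:(np.array(a)+.5)/3-.5+[140,140]
board(K,E,f([342,552]),f([295,195]),f([379,193]))
plan([(.5262,.2845,.06,274),(.5262,.2845,.012,274,.025)])
E
```

```text
dot [0.5175 0.3906] L(130) 132.2 w(30) 28.2 yaw 94.27 edge yaw -174.9 pinch [0.5253 0.2859]
4 rows: -0.0229,-0.0021,0.0314,-0.001,0,-0.004, -0.023,-0.0022,0.0315,0,0.001,-0.003, 0,0,0.024,0,0,0, 0,0,0.024,0,0,0
```

Request:
apply_moves(
  rows=[-0.023,-0.002,0.03,0,0,-0.006,-0.023,-0.002,0.03,0,0,-0.006,0,0,0.025,0,0,0,0,0,0.018,0,0,0,0,0,0.007,0,0,0,0,0,0,0,0,0],
)

```text
t: 69.92
eef_pos: [0.5262, 0.2847, 0.0131]
eef_rot: [-179.9, 0.1, -85.7]
ft_force: [0.4, -0.3, -0.1]
width: 0.6
```

Request:
apply_moves(
  rows=[0,0,0,0,0,0,0,0,0,0,0,0,0,0,0,0,0,0,0,0,0,0,0,0],
  fingers=1,
)

```text
t: 70.42
eef_pos: [0.5271, 0.2857, 0.014]
eef_rot: [-179.8, 0.1, -85.7]
ft_force: [-0.5, -1.0, 6.0]
width: 0.151
```

Request:
apply_moves(
  rows=[0,0,-0.015,0,0,0,0,0,-0.045,0,0,0,0,0,-0.055,0,0,0,0,0,-0.03,0,0,0],
)

```text
t: 70.92
eef_pos: [0.527, 0.2857, 0.1617]
eef_rot: [-179.7, 0.1, -85.6]
ft_force: [0.7, 0.6, -2.0]
width: 0.156
```

```bash
python3 -c "
from h import *
o=r.get_obs();print(o['eef_pos'],o['eef_rot'],o['width'])
plan([(.45,.17,.155,228),(.42,.0460,.15,179)],amax=10)"
```

```text
[0.52696588 0.28565639 0.16167153] [-1.79688622e+02  1.21844111e-01 -8.56443855e+01] 0.1555484038082752
10 rows: 0.0219,0.0171,0.0012,-0.001,0.001,0.162, 0.0244,0.0134,0.0012,-0.001,0.001,0.162, 0.0262,0.0092,0.0013,-0.001,0.001,0.162, 0.0273,0.0049,0.0013,-0.001,0.001,0.162, 0.0278,0.0004,0.0013,-0.001,0,0.161, 0.0224,-0.0121,0.001,0,0,0.171, 0.0201,-0.0158,0.001,0,0,0.171, 0.0171,-0.019,0.001,0,0,0.171, 0.0136,-0.0216,0.001,0,0,0.171, 0.0097,-0.0235,0.001,0,0,0.171
```

Request:
apply_moves(
  rows=[0.022,0.017,0.001,0,0.001,0.162,0.0245,0.0135,0.001,-0.001,0.001,0.162,0.026,0.009,0.001,-0.001,0.001,0.162,0.0275,0.005,0.001,-0.001,0.001,0.162,0.028,0.0005,0.001,-0.001,0,0.161,0.0225,-0.012,0.001,0,0,0.171,0.02,-0.016,0.001,0,0,0.171,0.017,-0.019,0.001,0,0,0.171,0.0135,-0.0215,0.001,0,0,0.171,0.0095,-0.0235,0.001,0,0,0.171,0,0,0,0,0,0,0,0,0,0,0,0],
)

```text
t: 72.42
eef_pos: [0.4194, 0.0458, 0.1485]
eef_rot: [-180.0, -0.2, 179.1]
ft_force: [0.6, -1.3, -2.1]
width: 0.148
```

```bash
python3 -c "
from h import *
im,o=cap('side','s26');print(o['eef_pos'],o['eef_rot'],o['width'],o['t'])
crop('s26','z26',150,80,330,230,4)"
```

```text
[0.41936926 0.04576089 0.14848794] [-1.79967026e+02 -1.50248098e-01  1.79097852e+02] 0.14789313489139208 72.425
```

View pics/z26.png

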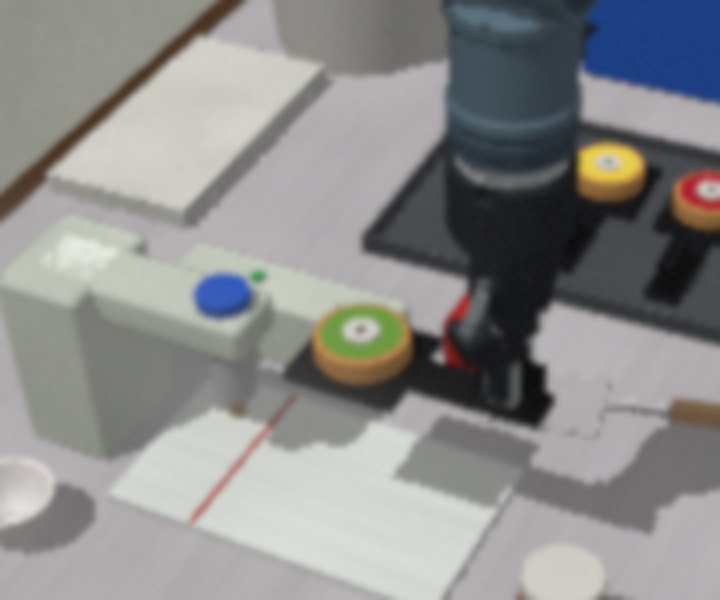

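```bash
python3 -c "
from h import *
K,E=cam('side'); print(p2w(K,E,(np.array([361,329])+.5)/4-.5+[150,80],.1485-.014+.028))
plan([(.4235,.0470,.024,178.9,.042)],amax=10)
"
```

```text
[[0.52318953 0.04440263 0.1625    ]]
3 rows: -0.0015,0.0004,0.0415,0,-0.001,0.001, -0.0014,0.0004,0.0414,0,-0.001,0.001, -0.0013,0.0004,0.0415,-0.001,-0.001,0.002
```

Request:
apply_moves(
  rows=[-0.0015,0,0.041,0,0,0,-0.0015,0,0.041,0,0,0.001,-0.001,0,0.036,0,0,0.002,0,0,0.006,0,0,0,0,0,0,0,0,0],
)

```text
t: 73.1
eef_pos: [0.4231, 0.0456, 0.0245]
eef_rot: [-179.9, -0.2, 178.9]
ft_force: [0.4, -0.0, -0.7]
width: 0.154
```

Request:
apply_moves(
  rows=[-0.034,0,0,0,0,0,-0.034,0,0,0,0,0,-0.033,0,0,0,0,0,0,0,0,0,0,0,0,0,0,0,0,0,0,0,0,0,0,0],
)

```text
t: 73.85
eef_pos: [0.5228, 0.0433, 0.0242]
eef_rot: [-179.9, -0.2, 178.8]
ft_force: [-0.8, 0.0, -1.0]
width: 0.152
```

Request:
apply_moves(
  rows=[-0.003,0.0015,0.001,0,0,0,0,0,0.0015,0,0,0,0,0,0.001,0,0,0,0,0,0,0,0,0,0,0,0,0,0,0],
)

```text
t: 74.47
eef_pos: [0.5268, 0.0445, 0.0203]
eef_rot: [-179.9, -0.2, 178.8]
ft_force: [-0.6, -1.2, -0.7]
width: 0.15
```

```bash
python3 -c "
from h import *
im,o=cap('side','s27');print(o['eef_pos'],o['eef_rot'],o['ft_force'],o['t'])
crop('s27','z27',196,170,224,196,24)"
```

```text
[0.52682257 0.04454248 0.02025241] [-1.79933873e+02 -1.78188563e-01  1.78834563e+02] [-0.58175093 -1.17351428 -0.72671931] 74.475
```

View pics/z27.png

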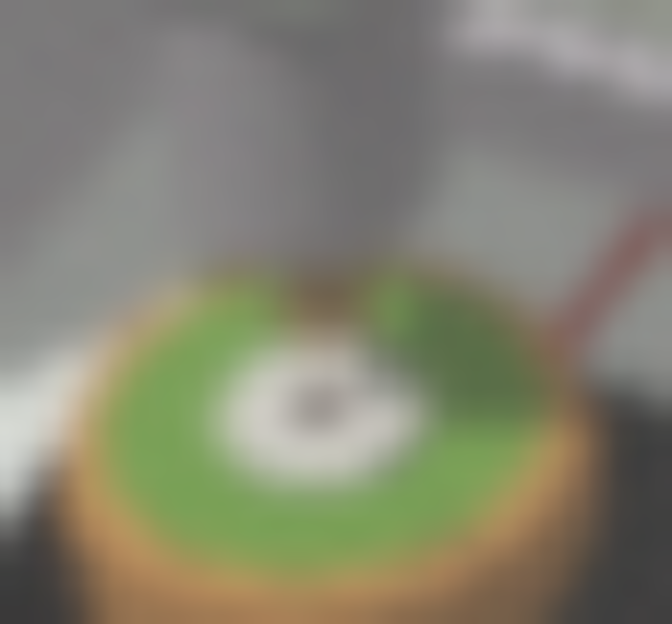

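Request:
apply_moves(
  rows=[0.0015,0,0,0,0,0,0,0,0,0,0,0,0,0,0.001,0,0,0,0,0,0,0,0,0],
)

```text
t: 75.03
eef_pos: [0.5253, 0.0446, 0.0192]
eef_rot: [-179.9, -0.2, 178.8]
ft_force: [0.1, 0.6, -1.4]
width: 0.15
```

```bash
python3 -c "
from h import *
im,o=cap('side','s28');print(o['eef_pos'],o['eef_rot'],o['ft_force'],o['t'])
crop('s28','z28',196,170,224,196,24)"
```

```text
[0.52529151 0.0445959  0.019191  ] [-179.93720258   -0.18229913  178.83825399] [ 0.07971901  0.61233934 -1.41230279] 75.025
```

View pics/z28.png

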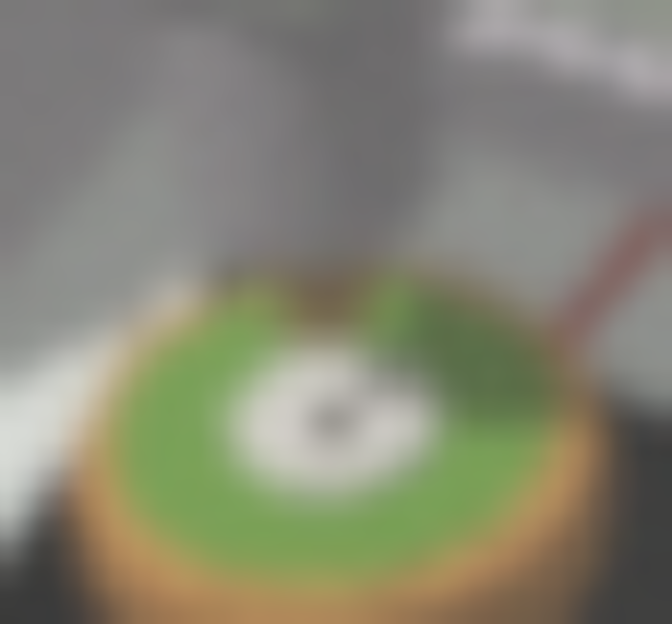

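Request:
apply_moves(
  rows=[0,-0.0005,0.0005,0,0,0,0,0,0,0,0,0],
)

```text
t: 75.32
eef_pos: [0.5254, 0.0441, 0.0188]
eef_rot: [-179.9, -0.2, 178.8]
ft_force: [0.7, -0.9, -0.4]
width: 0.153
```

Request:
apply_moves(
  rows=[0,0,0,0,0,0,0,0,0,0,0,0,0,0,0,0,0,0],
  fingers=-0.2,
)

```text
t: 75.7
eef_pos: [0.5256, 0.0441, 0.0189]
eef_rot: [-179.9, -0.2, 178.8]
ft_force: [0.1, 0.5, 0.0]
width: 0.598
```

Request:
apply_moves(
  rows=[0,0,-0.02,0,0,0,0,0,-0.04,0,0,0,0,0,-0.045,0,0,0],
)

```text
t: 76.08
eef_pos: [0.5249, 0.0442, 0.1244]
eef_rot: [-179.9, -0.3, 178.8]
ft_force: [0.4, 0.1, 0.5]
width: 0.599
```

```bash
python3 -c "
from h import *
o=r.get_obs();print(o['eef_pos'],o['eef_rot'],o['ft_force'])
plan([(.5106,-.0850,.133,89)],amax=10)
"
```

```text
[0.52492661 0.04421711 0.12437511] [-179.93557948   -0.26550762  178.8351278 ] [0.39202852 0.06044573 0.47162711]
9 rows: 0.0013,-0.0144,-0.0009,-0.001,0,0.174, -0.0012,-0.0144,-0.001,0,0,0.174, -0.0037,-0.014,-0.0009,-0.001,0,0.174, -0.006,-0.0131,-0.001,-0.001,0,0.174, -0.0082,-0.0119,-0.001,-0.001,-0.001,0.174, -0.0102,-0.0103,-0.001,0,-0.001,0.174, -0.0118,-0.0083,-0.001,0,0,0.175, -0.013,-0.0062,-0.0009,-0.001,-0.001,0.174, -0.0139,-0.0038,-0.001,0,0,0.175
```

Request:
apply_moves(
  rows=[0.0015,-0.0145,-0.001,0,0,0.174,-0.001,-0.0145,-0.001,0,0,0.174,-0.0035,-0.014,-0.001,-0.001,0,0.174,-0.006,-0.013,-0.001,-0.001,0,0.174,-0.008,-0.012,-0.001,-0.001,-0.001,0.174,-0.01,-0.0105,-0.001,0,-0.001,0.174,-0.012,-0.0085,-0.001,0,0,0.175,-0.013,-0.006,-0.001,-0.001,-0.001,0.174,-0.014,-0.004,-0.001,0,0,0.175,0,0,0,0,0,0,0,0,0,0,0,0],
)

```text
t: 77.45
eef_pos: [0.5102, -0.0848, 0.1328]
eef_rot: [179.9, 0.0, 89.1]
ft_force: [0.2, -0.2, -1.2]
width: 0.599
```

```bash
python3 -c "
from h import *
im,o=cap('wrist','w29'); print(repr(o['eef_pos']),repr(o['eef_rot']),o['width'],o['t'])
crop('w29','z29',340,0,470,100,6)
"
```

```text
array([ 0.5101922 , -0.08484996,  0.13283866]) array([1.79933119e+02, 3.15943706e-02, 8.91424312e+01]) 0.5988852347566263 77.45
```

View pics/z29.png

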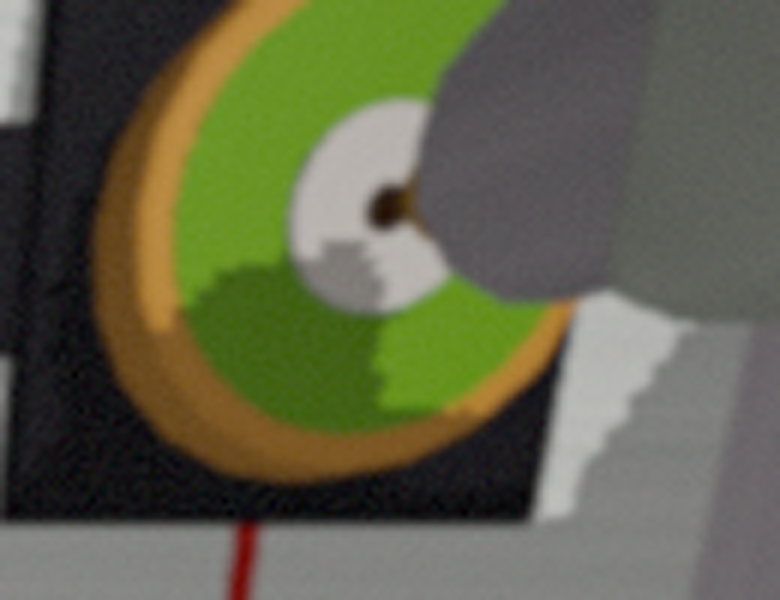

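Aligned like the previous ones (about 1 mm). Stamp.

Request:
apply_moves(
  rows=[0,0,0.03,0,0,0,0,0,0.03,0,0,0,0,0,0.02,0,0,0,0,0,0,0,0,0],
)

```text
t: 78.0
eef_pos: [0.5086, -0.0842, 0.0514]
eef_rot: [-179.9, -0.0, 89.1]
ft_force: [-0.5, -0.7, 0.8]
width: 0.603
```

Request:
apply_moves(
  rows=[0,0,0,0,0,0,0,0,0,0,0,0,0,0,0,0,0,0,0,0,0,0,0,0],
  fingers=1,
)

```text
t: 78.5
eef_pos: [0.5105, -0.0855, 0.0542]
eef_rot: [179.9, 0.1, 89.0]
ft_force: [-2.0, 0.8, 5.2]
width: 0.154
```

Request:
apply_moves(
  rows=[0,-0.006,0,0,0,0,0,-0.006,0,0,0,0,0,-0.006,0,0,0,0,0,-0.006,0,0,0,0,0,-0.006,0,0,0,0,0,-0.006,0,0,0,0,0,-0.005,0,0,0,0,0,-0.004,0,0,0,0,0,-0.003,0,0,0,0,0,-0.003,0,0,0,0,0,0,0,0,0,0],
)

```text
t: 79.88
eef_pos: [0.4667, -0.0846, 0.0543]
eef_rot: [179.1, -0.0, 89.0]
ft_force: [19.5, 3.3, -12.1]
width: 0.158
```

Request:
apply_moves(
  rows=[0,-0.002,0,0,0,0,0,0,0,0,0,0,0,0,0,0,0,0,0,0,0,0,0,0,0,0,0,0,0,0,0,0,0,0,0,0,0,0,0,0,0,0,0,0,0,0,0,0],
)

```text
t: 80.88
eef_pos: [0.4662, -0.0846, 0.0544]
eef_rot: [179.0, -0.0, 89.1]
ft_force: [23.1, 3.8, -16.8]
width: 0.153
```

```bash
python3 -c "
from h import *
im,o=cap('side','s30');print(o['eef_pos'],o['ft_force'],o['width'])
crop('s30','z30',180,130,280,205,7)"
```

```text
[ 0.46616841 -0.08459423  0.05436185] [ 23.12013701   3.76624541 -16.83532399] 0.1534153330124267
```

View pics/z30.png

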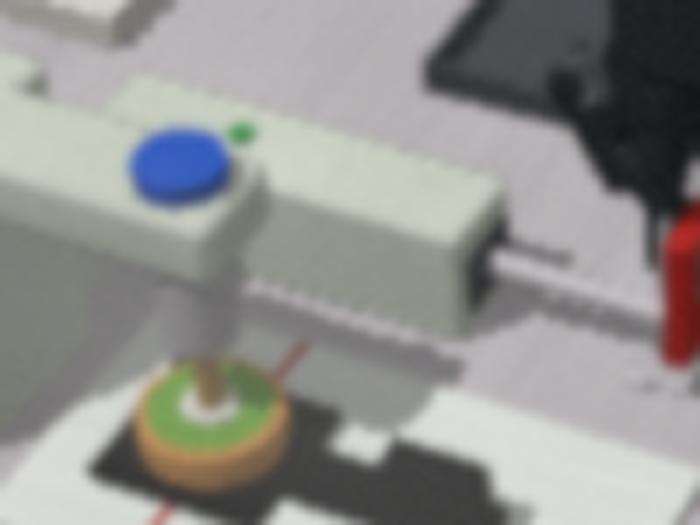

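Request:
apply_moves(
  rows=[0,0.008,0,0,0,0,0,0.008,0,0,0,0,0,0.008,0,0,0,0,0,0.008,0,0,0,0,0,0.008,0,0,0,0,0,0.008,0,0,0,0,0,0.005,0,0,0,0,0,0,0,0,0,0],
)

```text
t: 81.92
eef_pos: [0.5105, -0.0855, 0.0542]
eef_rot: [179.9, 0.1, 89.0]
ft_force: [-1.8, 1.2, 11.1]
width: 0.155
```

Request:
apply_moves(
  rows=[0,0,0,0,0,0,0,0,0,0,0,0,0,0,0,0,0,0],
  fingers=-0.2,
)

```text
t: 82.3
eef_pos: [0.5096, -0.0853, 0.0524]
eef_rot: [-180.0, 0.0, 89.0]
ft_force: [0.0, -0.2, -0.4]
width: 0.606
```

Request:
apply_moves(
  rows=[0,0,-0.025,0,0,0,0,0,-0.03,0,0,0,0,0,-0.025,0,0,0,0,0,0,0,0,0],
)

```text
t: 82.8
eef_pos: [0.5117, -0.0858, 0.1346]
eef_rot: [179.7, 0.1, 89.0]
ft_force: [0.6, 0.8, 0.9]
width: 0.605
```

```bash
python3 -c "
from h import *
im,o=cap('wrist','w31'); print(o['eef_pos'],o['eef_rot'],o['width'],o['t'])
crop('w31','w31b',0,0,512,384,1.5)
plan([(.5255,.0445,.087,179)],amax=10)"
```

```text
[ 0.5117152  -0.08575927  0.1345612 ] [1.79720326e+02 1.20271194e-01 8.89966921e+01] 0.6046059902085315 82.8
10 rows: 0.013,0.0012,0.0046,0,0,-0.157, 0.0127,0.0033,0.0046,0,0,-0.157, 0.012,0.0052,0.0046,0,0,-0.157, 0.011,0.007,0.0046,0,0,-0.157, 0.0098,0.0087,0.0046,0,0.001,-0.157, 0.0083,0.0101,0.0046,0,0,-0.157, 0.0067,0.0113,0.0046,0,0.001,-0.157, 0.0048,0.0122,0.0046,0,0,-0.157, 0.0029,0.0127,0.0046,0,0.001,-0.157, 0.0008,0.0131,0.0047,0,0,-0.158
```

View pics/w31b.png

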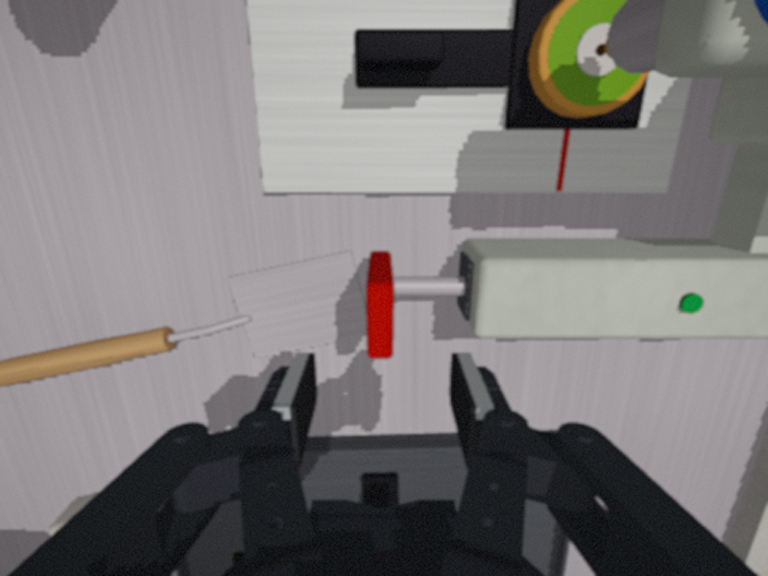

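Request:
apply_moves(
  rows=[0.013,0.001,0.0045,0,0,-0.157,0.0125,0.0035,0.0045,0,0,-0.157,0.012,0.0055,0.0045,0,0,-0.157,0.011,0.007,0.0045,0,0,-0.157,0.01,0.009,0.0045,0,0,-0.157,0.0085,0.01,0.0045,0,0,-0.157,0.0065,0.0115,0.0045,0,0,-0.157,0.005,0.012,0.0045,0,0,-0.157,0.003,0.013,0.0045,0,0,-0.157,0.001,0.013,0.0045,0,0,-0.158,0,0,0,0,0,0,0,0,0,0,0,0],
)

```text
t: 84.35
eef_pos: [0.5244, 0.045, 0.087]
eef_rot: [-179.9, -0.0, 178.9]
ft_force: [0.2, -0.4, -0.1]
width: 0.601
```

```bash
python3 -c "
from h import *
o=r.get_obs();print(o['eef_pos'],o['eef_rot'])
plan([(.5255,.0443,.0175,179,.03)],amax=10)"
```

```text
[0.52436698 0.04495024 0.08702207] [-1.79926945e+02 -1.78594283e-02  1.78875800e+02]
3 rows: -0.0004,-0.0002,0.0232,0,0,-0.001, -0.0004,-0.0002,0.0232,-0.001,0,-0.001, -0.0004,-0.0002,0.0231,0,0,0
```

Request:
apply_moves(
  rows=[0,0,0.028,0,0,0,0,-0.0005,0.025,0,0,0,0,0,0.017,0,0,0,0,0,0,0,0,0],
)

```text
t: 84.85
eef_pos: [0.5236, 0.0442, 0.0165]
eef_rot: [-179.9, -0.1, 178.9]
ft_force: [-0.2, -0.5, 1.4]
width: 0.599
```

Request:
apply_moves(
  rows=[0,0,0,0,0,0,0,0,0,0,0,0,0,0,0,0,0,0],
  fingers=1,
)

```text
t: 85.22
eef_pos: [0.5262, 0.0446, 0.0189]
eef_rot: [-179.9, 0.2, 179.0]
ft_force: [-0.7, 0.4, 3.7]
width: 0.151
```

Request:
apply_moves(
  rows=[0,0,-0.003,0,0,0,0.01,0,-0.001,0,0,0,0.025,0,0,0,0,0,0.035,0,0,0,0,0,0.033,0,0,0,0,0,0,0,-0.03,0,0,0,0,0,-0.045,0,0,0,0,0,-0.045,0,0,0,0,0,0,0,0,0],
)

```text
t: 86.35
eef_pos: [0.424, 0.0466, 0.1447]
eef_rot: [-179.9, 0.4, 179.0]
ft_force: [-0.3, -1.0, -1.2]
width: 0.147
```

```bash
python3 -c "
from h import *
o=r.get_obs();print(o['eef_pos'],o['eef_rot'],o['width'])
plan([(.44,-.12,.16,130),(.60,-.282,.12,90.5)],amax=10)"
```

```text
[0.42403716 0.0466409  0.14468679] [-179.94110829    0.44415544  179.0178767 ] 0.14702689509091219
10 rows: -0.0038,-0.0333,-0.003,0,0.002,0.171, -0.0094,-0.0321,-0.003,0.001,0.001,0.171, -0.0147,-0.0301,-0.003,0,0.002,0.171, -0.0196,-0.0271,-0.003,0.001,0.001,0.171, -0.024,-0.0234,-0.0031,0,0.002,0.172, -0.0454,0.0037,0.008,0,0,0.138, -0.0444,0.0099,0.008,0,0,0.138, -0.0427,0.0159,0.008,0,0,0.138, -0.0401,0.0217,0.008,0,0,0.137, -0.0367,0.0269,0.008,0,0,0.138
```

Request:
apply_moves(
  rows=[-0.004,-0.0335,-0.003,0,0.002,0.171,-0.0095,-0.032,-0.003,0,0.001,0.171,-0.0145,-0.03,-0.003,0,0.002,0.171,-0.0195,-0.027,-0.003,0,0.001,0.171,-0.024,-0.0235,-0.003,0,0.002,0.172,-0.0455,0.0035,0.008,0,0,0.138,-0.0445,0.01,0.008,0,0,0.138,-0.0425,0.016,0.008,0,0,0.138,-0.04,0.0215,0.008,0,0,0.137,-0.0365,0.027,0.008,0,0,0.138,0,0,0,0,0,0,0,0,0,0,0,0],
)

```text
t: 87.85
eef_pos: [0.5962, -0.2805, 0.1136]
eef_rot: [-179.5, -0.3, 90.5]
ft_force: [0.2, -0.1, -1.7]
width: 0.148
```

```bash
python3 -c "
from h import *
im,o=cap('wrist','w33');print(o['eef_pos'],o['eef_rot'],o['width'],o['t'])
crop('w33','w33b',0,0,512,384,1.5)
plan([(.60,-.282,.020,90.5,.04)],amax=10)"
```

```text
[ 0.5962211  -0.28050799  0.11358851] [-179.48994414   -0.27387804   90.53083306] 0.14830883929732777 87.85
3 rows: -0.0007,0.0015,0.0315,-0.003,-0.001,0, -0.0007,0.0014,0.0314,-0.003,-0.002,0, -0.0005,0.0012,0.0315,-0.002,-0.001,0.001
```

View pics/w33b.png

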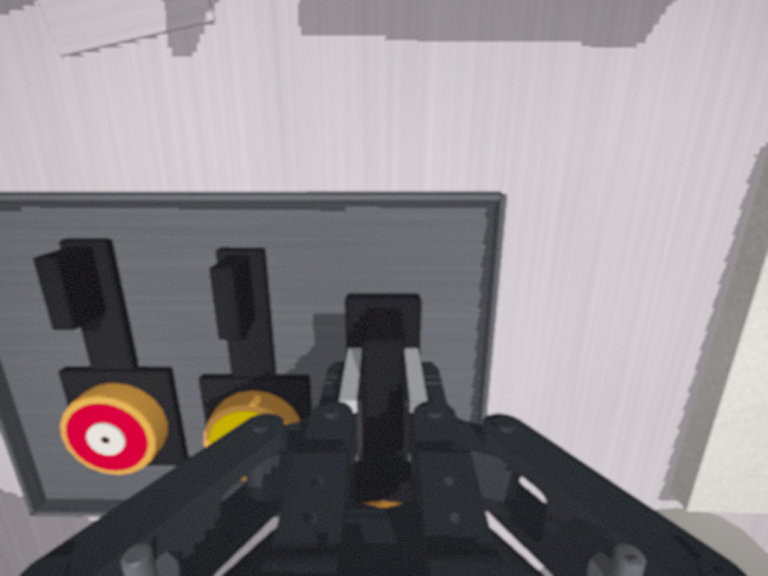

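Request:
apply_moves(
  rows=[0,0.0015,0.035,-0.003,-0.001,0,-0.001,0.0015,0.033,-0.003,-0.002,0,0,0.001,0.02,-0.002,-0.001,0,0,0,0.008,0,0,0,0,0,0,0,0,0,0,0,0,0,0,0],
)

```text
t: 88.65
eef_pos: [0.6022, -0.2828, 0.0208]
eef_rot: [179.8, 0.2, 90.5]
ft_force: [0.1, -0.1, -1.6]
width: 0.148
```

Request:
apply_moves(
  rows=[0,0,0.002,0,0,0,0,0,0.001,0,0,0,0,0,0,0,0,0],
)

```text
t: 89.02
eef_pos: [0.6019, -0.2828, 0.017]
eef_rot: [179.8, 0.1, 90.5]
ft_force: [-0.9, 1.3, 2.2]
width: 0.152
```

Request:
apply_moves(
  rows=[0,0,0,0,0,0,0,0,0,0,0,0,0,0,0,0,0,0],
  fingers=-0.2,
)

```text
t: 89.4
eef_pos: [0.6014, -0.2825, 0.0162]
eef_rot: [179.9, 0.1, 90.5]
ft_force: [-0.2, -0.1, 0.4]
width: 0.601
```

Request:
apply_moves(
  rows=[0,0,-0.03,0,0,0,0,0,-0.05,0,0,0,0,0,-0.05,0,0,0,0,0,-0.05,0,0,0,0.04,0,-0.02,0,0,0,0.04,0,0,0,0,0,0.03,0,0,0,0,0,0,0,0,0,0,0],
)

```text
t: 90.4
eef_pos: [0.6, -0.1701, 0.2164]
eef_rot: [179.9, 0.1, 90.7]
ft_force: [-0.1, -0.8, -0.0]
width: 0.6
```

```bash
python3 -c "
from h import *
im,o=cap('scene','c34');im,o=cap('wrist','w34');im,o=cap('side','s34');print(o['eef_pos'],o['ft_force'],o['t'])
crop('c34','c34b',60,120,460,310,2)
crop('w34','w34b',0,0,512,384,1.5)"
```

```text
[ 0.60014158 -0.17241109  0.21611986] [-0.00254291 -0.43869816 -0.34205029] 90.5
```

View pics/c34b.png

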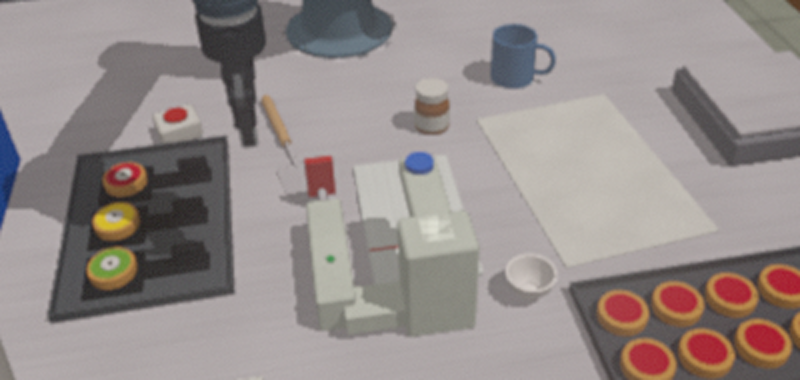

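View pics/w34b.png

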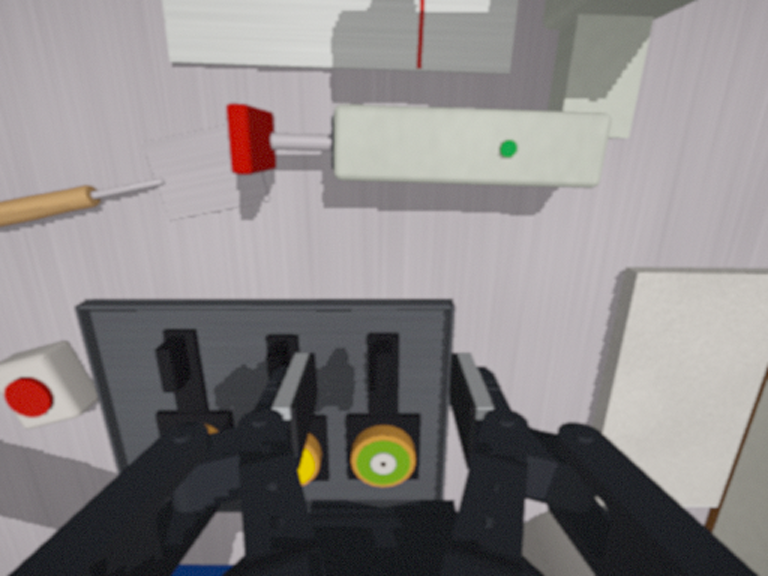

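View pics/s34.png

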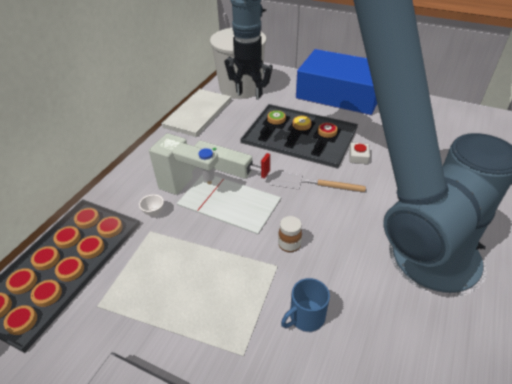

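Request:
apply_moves(
  rows=[0,0,0,0,0,0,0,0,0,0,0,0],
)

```text
t: 90.8
eef_pos: [0.6, -0.1731, 0.2159]
eef_rot: [179.9, 0.1, 90.4]
ft_force: [-0.2, 0.2, 0.5]
width: 0.597
```

```bash
python3 -c "
from h import *
print(r.get_obs()['ft_force']); print(r.sign_off())"
```

```text
[-0.15416846  0.24357662  0.51891001]
the job is handed in; nothing more can be done
None
```

All three tarts were there. I stamped them in the order raspberry, lemon, pistachio and laid each one in the dark tray, then handed the job in at about 91 s.

- **Stamping:** each time I pulled the pull about 44 mm, until it stopped moving and the force rose to about 20–23 N. I held it there for 0.5 to 1 s and took it home before letting go. The side pictures show the pin down on each white seal. No stamp mark could be seen in the pictures, so I judged each stamp by the pin's contact and the pull reaching its stop.
- **Alignment:** measured for the raspberry, the dot was about 1 mm from under the tip after one correction. Lemon and pistachio looked the same or closer in the wrist view. The side camera and the wrist camera disagreed by up to 3–4 mm for the raspberry. I went with the wrist camera's closer view.
- **Mishaps:** the lemon board was knocked about 45 mm aside while it lay on the stamp's bed. I found it, gripped it again and realigned it before stamping. My first approach move turned the wrist the wrong way into its joint limit and tilted the tool; no contact force showed, and I backed out.
- **Last checks:** the three boards lie flat and apart in the tray, the pull is fully in, and the robot is touching nothing. The other things on the table look unmoved.

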